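# Balance the tip-over inspection camera and park it in its fork

## Robot

A 7-joint arm with a two-finger parallel gripper is mounted at the origin on the work surface. World frame = base frame: x ahead of the robot, y to its left, z up, the work surface at z = 0. Lengths are in m, angles in rad, forces in N, time in s.
With the tool pointing down it reaches from about 0.425 to 0.875 m from the base axis. Payload 4.7 kg.
Tool frame: the origin (TCP) lies on the centre line of the jaws, within the pads' length; the fingertips stand 14 mm ahead of it and the grasp point (between the pads) lies 5 mm behind it; z points along the fingers, y is the line along which they close (so a half turn about z gives the same grasp; the last joint's range is limited). The gripper opens to 87 mm and grips with 3 to 60 N. Pads are 19 mm wide; open, the fingers measure 117 mm over their backs; the gripper's body (75 mm by 190 mm) begins 51 mm behind the grasp point.
Start: joints at [-1.256, 0.321, -0.07, 1.45, 0.023, 1.371, -0.057], TCP at [0.193, 0.621, 0.237] pointing down, gripper open.
Joint ranges: [-2.86, 2.86], [-0.3, 2.09], [-1.38, 1.24], [0.06, 2.45], [-1.56, 4.7], [0.09, 2.05], [-2.69, 2.69]. Speed limits (rad/s): [2.57, 2.57, 3.14, 3.14, 3.14, 3.14, 3.14].

## Interface

Orientations are given as a rotation vector (axis times angle).
In Python, from bench import ctrl gives the robot as it stands.
- The arm moves only by the tool send_rows, never from a script. Its argument "steps" is a list of rows, each an object of numbers: "tx", "ty", "tz": the shift along the tool's x, y, z in units of 60 mm (1.0 is 60 mm); "turn": the turn about the tool's z in units of 8 degrees (1.0 is 8 degrees); "grip": the opening, from 0 (shut) to 1 (fully open). A call has 1 to 12 rows; each row shifts and turns the commanded pose from where the row before left it, along the tool's axes as they then stand; what a row does not reach is not made up. A row lasts 1/8 s, in which the tool goes at most 62.5 mm and 10.7 degrees, less where a joint would pass 70% of its speed; a pose out of reach is approached as far as the arm can. A call is refused whole if a number of a shift passes 1 or a number of a turn 1, either way. A call with a gripper value outside its range is refused whole. The fingers move at their own pace and stop on an object; "newtons" is the grip in N (left out, the last holds). Time passes only in rows, so rows that do not move let the fingers close. It gives the time, the measured TCP pose, the force, the opening and the grip force at its end, in the units of the state.
- ctrl.get_state(): the state, without advancing time (a new reading comes with each control period).
- ctrl.get_image(name): name is "scene" or "top" or "wrist"; returns a dict with "pixels" (400x640x3 uint8, red, green, blue), "K" (3x3 intrinsics, pixels), "dist" ([k1, k2, p1, p2, k3] as OpenCV has them; the pictures are not rectified), "cam_to_world" (4x4, takes a point from camera to world coordinates); the wrist camera has in their place "T_tool_cam" (4x4, takes a point from camera to tool coordinates, whose origin is the TCP and whose axes are the flange's). Camera axes: x right, y down, z forward; pixel columns grow to the right and rows downward; lengths in m; the calibration is good to about 2 mm. A picture is of the moment at which its call begins: read the wrist's pose just before it. There is no depth.
- ctrl.close_job(): hands the job in; it is judged then, once.
The state is a dict: "time": time; "joint_positions": joint angles; "qd": joint speeds; "joint_torque": joint torques, N m; "position": TCP position; "tool_rot": TCP orientation; "ft_force": force on the tool from outside, world axes, zero at the start; "torque": the same for the moment, N m; "grip_width": opening from 0.0 (shut) to 1.0 (fully open); "grip_force": force on a finger pad.
Only numpy, scipy, OpenCV 4.12 (cv2) and the standard library are available. Lean on these libraries where they do the work, as an engineer would, in place of code of your own. Each camera call takes 0.05 s, during which the arm holds its last target. There are 200 camera calls.

## Task

Lift the bench inspection camera clear of the bench by the black grip on its foot, bring its fallen hinged column upright, and keep it balanced upright with the foot level for five seconds before moving off, so that its level sensor can zero. Then carry it, still balanced and never letting the column drop back to its stops, to the steel parking fork, slide the column between the two arms, set the foot down flat and let go; the column may then lean on either arm. Do not touch the column or camera, do not ram the fork, and leave the other things on the bench alone.

Things in the scene. Friction and masses are not known exactly. Their poses are not given: they have to be found in the camera images.
- foot: Loose foot of the camera stand: aluminium plate 265 x 110 x 12 mm, 0.62 kg with all on it but the column. Origin: underside, straight below the hinge; x points from the grip to the column (world x within 0.25 rad at the start), y left, z up. Plate at x -230 to +35, y -55 to +55 mm. Grey battery block (58 mm high) at x -229 to -177 mm; hinge cheeks (57 mm high) at x -27 to +27 mm.
- grip (a point): Point to grip on the black upright grip block of the foot: the block is 60 mm long in foot x, 24 mm wide in foot y, its top 90 mm above the underside. This point: foot frame (-130, 0, 65) mm; axes as the foot. Pinch the 24 mm width. The whole stand balances roughly under the grip.
- hinge (a joint): Column's hinge (rad): axis foot +x, 40 mm above the foot's origin. 0 = column square to the foot, + leans it to foot -y; stops at -0.33 and +0.33, starts on the + stop. Spring to 0: 0.40 Nm/rad, damping 0.033 Nms/rad, no dry friction. Gravity (0.49 Nm per rad from vertical) beats it: on a level foot the column falls, time constant 0.5 s. Tilting the foot about x drives it.
- camera: Column with camera, turning on the hinge. Origin on the hinge axis; z up along the column, x as the foot's. Tube 30 mm in diameter up to 235 mm; white head 50 x 60 x 58 mm, a thin black lens ring towards +x. Nominal 0.22 kg (varies 7 %), centre of mass 226 mm from the hinge, inertia about the hinge 0.0124 kg m2.
- head (a point): Centre of the white camera head, on the column's axis 262 mm from the hinge. Axes as camera.
- fork: Steel parking fork fixed to the bench. Origin: on the bench below the middle of the slot, where the column should stand; x points into the slot (world x within 0.25 rad), y left, z up. Two level arms 180 to 200 mm high, x -40 to +45, 66 mm clear between them, flared to about 112 mm at x = -80 mm; cross bar at x +45; grey post and plate from x +55 mm on. Free below the arms: the foot goes there.
- circuit_board: Loose blue circuit board 100 x 150 mm on 7 mm brass feet, 29 mm high in all; origin centre of underside. Leave alone.
- multimeter: Loose yellow hand multimeter 160 x 85 x 50 mm lying on its back; origin centre of underside. Leave alone.
- screwdriver: Loose screwdriver lying on the bench. Leave alone.
Things that resemble listed ones, but are neither listed nor needed, are in the scene too. Several things have the shape of the fork; the one meant has the colours described above.

How it is judged:
On the way:
1. within 0.2 m of its start, the foot is 15 mm or more off the bench and level within 0.17 rad, the column upright within 0.13 rad and its joint within 0.22 rad of zero, for 5 s (height (world z) of foot above 0.015 m and distance of foot from where it was at the start of the episode below 0.2 m and angle between foot's own z axis and vertical below 0.17 rad and angle between camera's own z axis and vertical below 0.13 rad and value of joint hinge between -0.22 and 0.22 rad), for 5 s.
At the end, for the whole second after the job is handed in: The foot rests flat on the bench (origin under 8 mm high, tilt under 0.05 rad), its origin within 40 mm of the fork's along both fork axes; the column stands in the slot (tilt under 0.23 rad, head within 40 mm along the fork's x) and may lean on either arm (x of head in the frame of fork between -0.04 and 0.04 m and x of foot in the frame of fork between -0.04 and 0.04 m and y of foot in the frame of fork between -0.04 and 0.04 m and angle between camera's own z axis and vertical below 0.23 rad and angle between foot's own z axis and vertical below 0.05 rad and height (world z) of foot below 0.008 m and linear speed of foot below 0.03 m/s); the robot touches nothing.
It fails at once if the column falls towards its stops (joint beyond 0.28 rad) once the foot has been carried more than 120 mm from where it was (distance of foot from where it was at the start of the episode above 0.12 m and (value of joint hinge above 0.28 rad or value of joint hinge below -0.28 rad)).
It fails at once if the robot touches the column or camera head (contact force between any of the arm, the fingers and camera above 0.5 N).
It fails at once if the fork is rammed (over 20 N) (contact force between foot and fork above 20 N).
It fails at once if the circuit board, multimeter or screwdriver is disturbed (distance of any of circuit_board, multimeter, screwdriver from where it was at the start of the episode above 0.03 m).
It also fails if it takes over 64 s, if anything falls off the work surface, if the arm or the gripper's body presses on something with over 40 N, if the wrist force passes 120 N, or if a joint passes its speed limit or range.

## Working session

There is one attempt and no reset: what is moved stays moved. The work goes in short steps, Python scripts to look and compute and a tool call to move; the robot and the scene stay as the last step left them, time stands still between calls to the robot, and variables do not carry over. Pictures are saved under pics/ and viewed, at most 10 in all, crops included, and the job is handed in when it is done.

Besides the shell and the picture viewer there is one more tool, called as name(argument=value, ...) on one line, values as JSON. send_rows: Moves the arm, as the interface text tells. Its arguments: {"type":"object","properties":{"steps":{"type":"array"},"newtons":{"type":"number"}},"required":["steps"]}

```bash
mkdir -p pics; ls; cat > h.py <<'E'
import numpy as np, cv2, json
from bench import ctrl
from scipy.spatial.transform import Rotation as R
def snap(name,fn):
    im=ctrl.get_image(name); cv2.imwrite('pics/'+fn,im['pixels'][:,:,::-1])
    np.savez('pics/'+fn[:-4]+'.npz',**{k:np.array(v) for k,v in im.items() if k!='name'}); return im
def ray(im,uv):
    p=cv2.undistortPoints(np.array(uv,float).reshape(-1,1,2),np.array(im['K'],float),np.array(im['dist'],float)).reshape(-1,2)
    T=np.array(im['cam_to_world']); d=np.c_[p,np.ones(len(p))]@T[:3,:3].T
    return T[:3,3],d
def atz(im,uv,z):
    o,d=ray(im,uv); z=np.broadcast_to(z,len(d)); return o+d*((z-o[2])/d[:,2])[:,None]
def proj(im,X):
    T=np.linalg.inv(np.array(im['cam_to_world'])); rv,_=cv2.Rodrigues(T[:3,:3])
    return cv2.projectPoints(np.array(X,float).reshape(-1,1,3),rv,T[:3,3],np.array(im['K'],float),np.array(im['dist'],float))[0].reshape(-1,2)
E
python3 - <<'E'
from h import *
for n in('scene','top'):
    im=snap(n,n+'0.png'); T=np.array(im['cam_to_world']); print(n,T.round(3).tolist(),np.array(im['K']).round(1).tolist(),im['dist'])
s=ctrl.get_state(); print({k:np.round(v,3).tolist() for k,v in s.items()})
E
```

```text
pics
scene [[0.853, 0.386, -0.352, 1.039], [0.522, -0.634, 0.57, -0.837], [-0.003, -0.671, -0.742, 1.279], [0.0, 0.0, 0.0, 1.0]] [[519.0, 0.0, 314.7], [0.0, 519.0, 193.5], [0.0, 0.0, 1.0]] [-0.11748177  0.          0.          0.          0.        ]
top [[-0.013, -0.995, 0.1, 0.402], [-1.0, 0.013, -0.004, -0.009], [0.003, -0.1, -0.995, 1.325], [0.0, 0.0, 0.0, 1.0]] [[371.1, 0.0, 313.4], [0.0, 371.1, 190.2], [0.0, 0.0, 1.0]] [-0.08865  0.       0.       0.       0.     ]
{'time': 0.1, 'joint_positions': [-1.256, 0.322, -0.07, 1.452, 0.023, 1.371, -0.057], 'qd': [0.003, -0.002, -0.002, -0.0, 0.0, 0.001, -0.001], 'joint_torque': [-0.0, -49.258, -0.406, -31.34, -0.064, 0.04, 0.0], 'position': [0.192, 0.62, 0.236], 'tool_rot': [-0.471, -3.106, 0.003], 'ft_force': [0.521, 0.123, 0.337], 'torque': [0.002, -0.028, 0.025], 'grip_force': 0.0, 'grip_width': 0.998}
```

View pics/scene0.png

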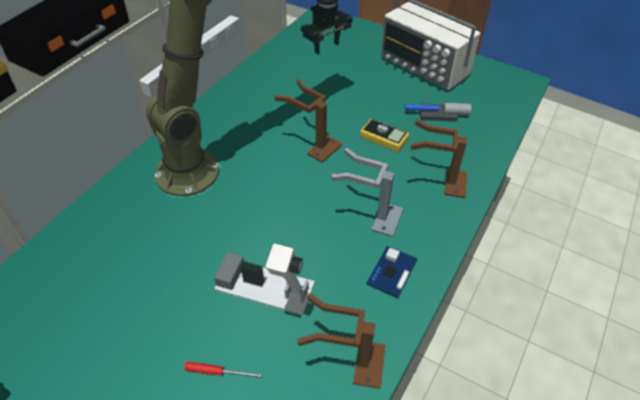

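View pics/top0.png

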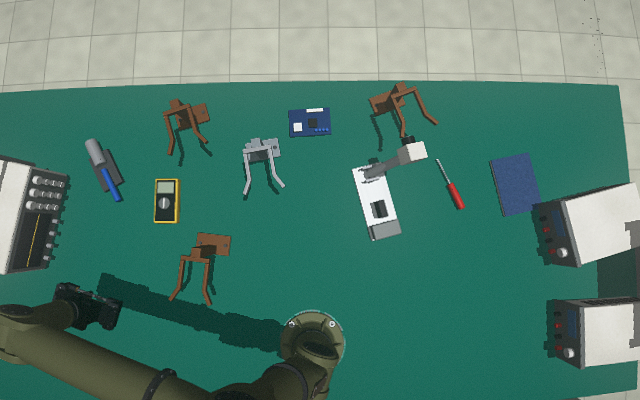

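The fork candidates are the rust ones at top (185,125), (205,250) and (400,105), and the grey one at (262,150). Only the grey one fits "steel, grey post". The foot is at top (378,200), with its black grip near (379,208) and its head at (413,150). The red screwdriver lies at (452,185). I'll confirm all this in one crop.

```bash
python3 -c "
import cv2
i=cv2.imread('pics/top0.png')[115:250,225:440]
i=cv2.resize(i,None,fx=3.7,fy=3.7,interpolation=cv2.INTER_CUBIC)
for k in range(0,215,20): cv2.putText(i,str(225+k),(int(k*3.7),10),0,.35,(0,255,255),1); cv2.line(i,(int(k*3.7),12),(int(k*3.7),18),(0,255,255),1)
for k in range(0,135,20): cv2.putText(i,str(115+k),(0,int(k*3.7)+4),0,.35,(0,255,255),1)
cv2.imwrite('pics/top_c.png',i)
i=cv2.imread('pics/scene0.png')[135:325,205:415]
i=cv2.resize(i,None,fx=3.15,fy=3.15,interpolation=cv2.INTER_CUBIC)
for k in range(0,210,20): cv2.putText(i,str(205+k),(int(k*3.15),10),0,.35,(0,255,255),1)
for k in range(0,190,20): cv2.putText(i,str(135+k),(0,int(k*3.15)+4),0,.35,(0,255,255),1)
cv2.imwrite('pics/scene_c.png',i)"
```

```text
(no output)
```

View pics/top_c.png

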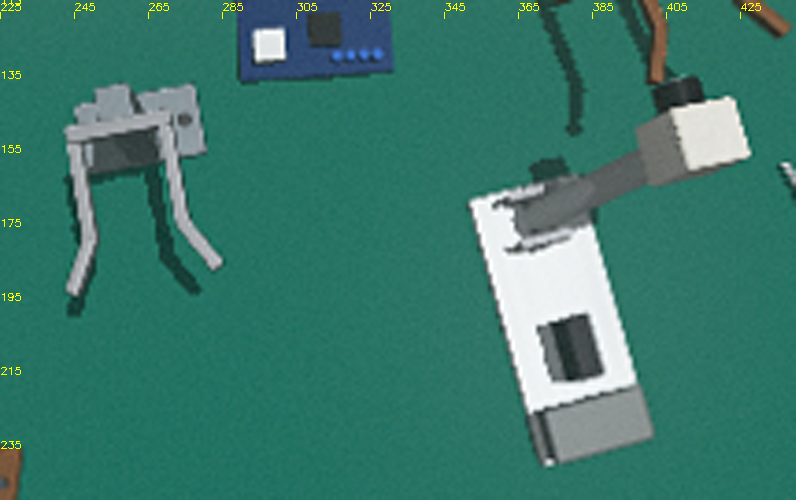

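View pics/scene_c.png

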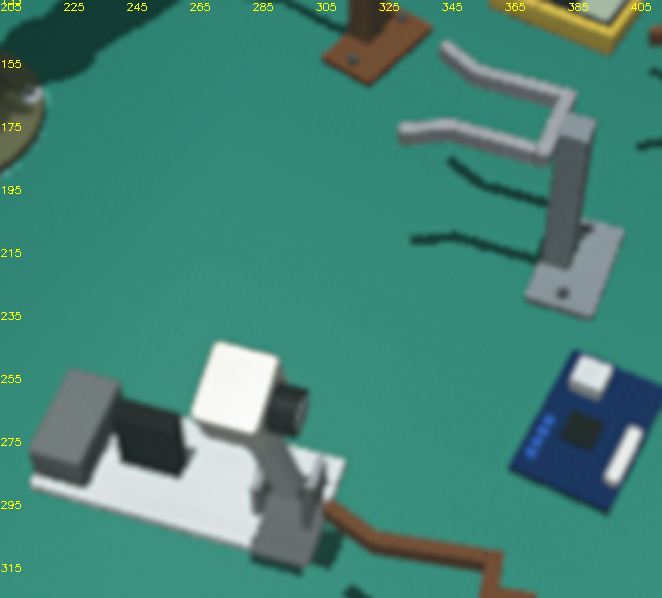

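```bash
cat > pose.py <<'E'
from h import *
from scipy.optimize import least_squares
def load(n): return dict(np.load(f'pics/{n}.npz'))
t,s=load('top0'),load('scene0')
T=lambda *p:np.array(p)/3.7+[225,115]-.0
S=lambda *p:np.array(p)/3.15+[205,135]
def fit(obs,x0):
    def W(p,X): c,q=np.cos(p[2]),np.sin(p[2]); X=np.array(X)/1000; return [p[0]+c*X[0]-q*X[1],p[1]+q*X[0]+c*X[1],X[2]]
    f=lambda p:np.concatenate([proj(im,[W(p,X)])[0]-uv for im,uv,X in obs])
    r=least_squares(f,x0,loss='soft_l1'); return r.x,r.fun.reshape(-1,2).round(1)
foot=[(t,T(471,202),(35,55,12)),(t,T(548,410),(-177,55,58)),(t,T(637,384),(-177,-55,58)),(t,T(653,435),(-229,-55,58)),
 (s,S(33,487),(-230,-55,12)),(s,S(345,460),(35,55,12))]
fork=[(t,T(97,238),(-40,33,200)),(t,T(176,222),(-40,-33,200)),(t,T(79,294),(-80,56,200)),(t,T(209,270),(-80,-56,200)),(t,T(82,143),(45,33,200)),(t,T(163,128),(45,-33,200))]
if __name__=='__main__':
    for o,x0 in((foot,[.5,-.2,.2]),(fork,[.55,.15,.2])):
        p,r=fit(o,x0); print(p.round(4),r.tolist())
        c,q=np.cos(p[2]),np.sin(p[2]); print('grip',p[0]-.13*c,p[1]-.13*q)
E
python3 pose.py
```

```text
[ 0.5905 -0.2131  0.2283] [[-1.0, -1.6], [-5.0, -0.2], [1.8, -1.0], [1.4, -0.0], [-1.7, -2.7], [-0.4, -0.1]]
grip 0.46387108494671525 -0.24248496611462128
[0.5939 0.149  0.1564] [[0.2, 0.6], [0.1, 1.3], [-0.4, -0.5], [0.7, -0.1], [0.1, -0.7], [-0.7, -0.2]]
grip 0.465505811016081 0.12872088695559683
```

```bash
python3 - <<'E'
from pose import *
P=atz(t,[T(471,202),T(500,310),T(527,412),T(597,255),T(630,362)],.012); print(P.round(4).tolist())
B=atz(t,[T(637,384),T(653,435),T(553,463),T(548,410)],.058);print(B.round(4).tolist())
Q=atz(s,[S(33,487),S(345,460)],.012);print(Q.round(4).tolist())
def f(p):
    c,q=np.cos(p[2]),np.sin(p[2]); L=lambda X:(np.array(X)[:,:2]-p[:2])@np.array([[c,-q],[q,c]])
    a=L(P);b=L(B);d=L(Q)
    return np.concatenate([a[:3,1]-.055,a[3:,1]+.055,[a[0,0]-.035],[b[0,0]+.177,b[1,0]+.229,b[2,0]+.229,b[3,0]+.177],d[0]-[-.23,-.055],d[1]-[.035,.055]])
r=least_squares(f,[.59,-.21,.22],loss='soft_l1',f_scale=.002);print(r.x,(r.fun*1000).round(1)); print((f(r.x)*1000).round(1))
p=r.x
print('grip',p[:2]-.13*np.array([np.cos(p[2]),np.sin(p[2])]))
E
```

```text
[[0.6063, -0.1552, 0.012], [0.5011, -0.1806, 0.012], [0.4031, -0.204, 0.012], [0.5531, -0.2761, 0.012], [0.4493, -0.3047, 0.012]]
[[0.4272, -0.3002, 0.058], [0.3799, -0.3136, 0.058], [0.3559, -0.22, 0.058], [0.4046, -0.2167, 0.058]]
[[0.3886, -0.3233, 0.012], [0.6133, -0.1513, 0.012]]
[ 0.5899711  -0.21378186  0.24944437] [-2.2 -0.9  0.6  3.7  1.6 -4.7 -2.1  0.8  0.7 -3.4  7.8 -1.4  3.  -0.2]
[-2.2 -0.9  0.6  3.7  1.6 -4.7 -2.1  0.8  0.7 -3.4  7.8 -1.4  3.  -0.2]
grip [ 0.46399463 -0.24587439]
```

```bash
cat > plan.py <<'E'
from h import *
def pose():
    s=ctrl.get_state(); M=R.from_rotvec(s['tool_rot']).as_matrix(); return np.array(s['position']),M,s
def yaw(M): return np.arctan2(-M[0,1],M[1,1])   # foot-equivalent yaw: tool y = +foot y
def rows(p,y,wps):
    """p start, y start yaw; wps (x,y,z,yaw,n)"""
    out=[];p=np.array(p,float)
    for *q,yw,n in wps:
        dp=(np.array(q)-p)/n; dy=(yw-y)/n
        for _ in range(n):
            c,s=np.cos(y),np.sin(y)
            out.append(dict(tx=-(c*dp[0]+s*dp[1])/.06,ty=(-s*dp[0]+c*dp[1])/.06,tz=-dp[2]/.06,turn=-np.degrees(dy)/8)); y+=dy
        p=np.array(q)
    return [{k:round(v,3) for k,v in r.items()} for r in out]
E
python3 - <<'E'
from plan import *
p,M,s=pose(); print(p,yaw(M),M.round(3).tolist())
for r in rows(p,yaw(M),[(.40,.42,.32,yaw(M)+.19,6),(.52,.1,.32,.13,6),(.464,-.245,.27,.249,7)]): print(r)
E
```

```text
[0.19248979 0.62033485 0.23555586] -0.3007629360815472 [[-0.955, 0.296, -0.0], [0.296, 0.955, -0.002], [-0.0, -0.002, -1.0]]
{'tx': np.float64(-0.715), 'ty': np.float64(-0.361), 'tz': np.float64(-0.235), 'turn': np.float64(-0.227)}
{'tx': np.float64(-0.704), 'ty': np.float64(-0.383), 'tz': np.float64(-0.235), 'turn': np.float64(-0.227)}
{'tx': np.float64(-0.691), 'ty': np.float64(-0.405), 'tz': np.float64(-0.235), 'turn': np.float64(-0.227)}
{'tx': np.float64(-0.678), 'ty': np.float64(-0.427), 'tz': np.float64(-0.235), 'turn': np.float64(-0.227)}
{'tx': np.float64(-0.664), 'ty': np.float64(-0.448), 'tz': np.float64(-0.235), 'turn': np.float64(-0.227)}
{'tx': np.float64(-0.65), 'ty': np.float64(-0.469), 'tz': np.float64(-0.235), 'turn': np.float64(-0.227)}
{'tx': np.float64(-0.43), 'ty': np.float64(-0.847), 'tz': np.float64(-0.0), 'turn': np.float64(-0.287)}
{'tx': np.float64(-0.395), 'ty': np.float64(-0.863), 'tz': np.float64(-0.0), 'turn': np.float64(-0.287)}
{'tx': np.float64(-0.36), 'ty': np.float64(-0.878), 'tz': np.float64(-0.0), 'turn': np.float64(-0.287)}
{'tx': np.float64(-0.
[... 328 characters left out ...]
.float64(-0.797), 'tz': np.float64(0.119), 'turn': np.float64(-0.122)}
{'tx': np.float64(0.252), 'ty': np.float64(-0.793), 'tz': np.float64(0.119), 'turn': np.float64(-0.122)}
{'tx': np.float64(0.266), 'ty': np.float64(-0.789), 'tz': np.float64(0.119), 'turn': np.float64(-0.122)}
{'tx': np.float64(0.279), 'ty': np.float64(-0.784), 'tz': np.float64(0.119), 'turn': np.float64(-0.122)}
{'tx': np.float64(0.292), 'ty': np.float64(-0.779), 'tz': np.float64(0.119), 'turn': np.float64(-0.122)}
{'tx': np.float64(0.306), 'ty': np.float64(-0.774), 'tz': np.float64(0.119), 'turn': np.float64(-0.122)}
{'tx': np.float64(0.319), 'ty': np.float64(-0.769), 'tz': np.float64(0.119), 'turn': np.float64(-0.122)}
```

send_rows(steps=[{"tx":-0.71,"ty":-0.36,"tz":-0.235,"turn":-0.23,"grip":1},{"tx":-0.7,"ty":-0.38,"tz":-0.235,"turn":-0.23,"grip":1},{"tx":-0.69,"ty":-0.4,"tz":-0.235,"turn":-0.23,"grip":1},{"tx":-0.68,"ty":-0.43,"tz":-0.235,"turn":-0.23,"grip":1},{"tx":-0.66,"ty":-0.45,"tz":-0.235,"turn":-0.23,"grip":1},{"tx":-0.65,"ty":-0.47,"tz":-0.235,"turn":-0.23,"grip":1},{"tx":-0.43,"ty":-0.85,"tz":0,"turn":-0.29,"grip":1},{"tx":-0.4,"ty":-0.86,"tz":0,"turn":-0.29,"grip":1},{"tx":-0.36,"ty":-0.88,"tz":0,"turn":-0.29,"grip":1},{"tx":-0.33,"ty":-0.89,"tz":0,"turn":-0.29,"grip":1},{"tx":-0.29,"ty":-0.9,"tz":0,"turn":-0.29,"grip":1},{"tx":-0.25,"ty":-0.92,"tz":0,"turn":-0.29,"grip":1}])

```text
time: 1.6
position: [0.5216, 0.0997, 0.3209]
tool_rot: [0.214, -3.134, -0.0]
ft_force: [0.4, 0.7, -0.2]
grip_width: 0.999
grip_force: 0.0
```

send_rows(steps=[{"tx":0.24,"ty":-0.8,"tz":0.12,"turn":-0.12,"grip":1},{"tx":0.25,"ty":-0.79,"tz":0.12,"turn":-0.12,"grip":1},{"tx":0.27,"ty":-0.79,"tz":0.12,"turn":-0.12,"grip":1},{"tx":0.28,"ty":-0.78,"tz":0.12,"turn":-0.12,"grip":1},{"tx":0.29,"ty":-0.78,"tz":0.12,"turn":-0.12,"grip":1},{"tx":0.31,"ty":-0.77,"tz":0.12,"turn":-0.12,"grip":1},{"tx":0.32,"ty":-0.77,"tz":0.12,"turn":-0.12,"grip":1},{"tx":0,"ty":0,"tz":0,"turn":0,"grip":1}])

```text
time: 2.6
position: [0.4638, -0.2481, 0.2701]
tool_rot: [0.382, -3.116, 0.002]
ft_force: [0.1, 0.0, 0.2]
grip_width: 1.002
grip_force: 0.0
```

```bash
python3 - <<'E'
from plan import *
p,M,s=pose(); print(p,yaw(M),s['time'],np.round(s['joint_positions'],3),np.round(s['qd'],3),np.round(s['ft_force'],2),np.round(s['torque'],3))
im=snap('wrist','w1.png'); print(np.array(im['T_tool_cam']).round(3).tolist())
E
```

```text
[ 0.46383985 -0.24813443  0.27011272] 0.24369535015546293 2.6 [-0.252  0.032  0.713  1.728 -0.019  1.391  2.279] [-0.04  -0.01  -0.077  0.    -0.04   0.013 -0.041] [0.1  0.03 0.22] [ 0.063 -0.01   0.006]
[[-0.001, -0.955, -0.297, 0.082], [1.0, -0.001, 0.0, -0.001], [-0.0, -0.297, 0.955, -0.148], [0.0, 0.0, 0.0, 1.0]]
```

View pics/w1.png

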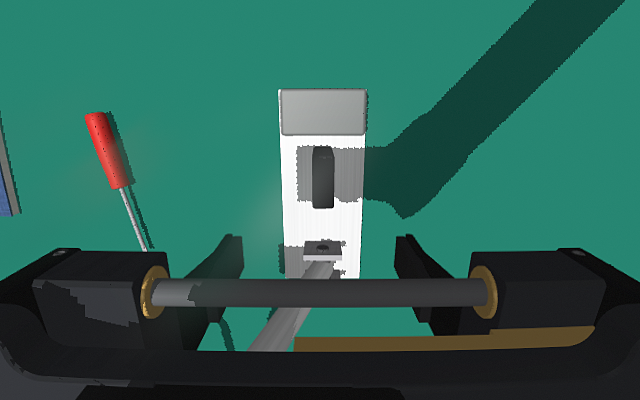

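The wrist view shows the foot aligned with the tool: plate edges at u=280 to 286 and 366 to 359, grip block at (323,147–208), and the battery above it.

```bash
python3 - <<'E'
from plan import *
im=dict(np.load('pics/w1.npz')); p,M,s=pose(); print(p,yaw(M))
T=np.eye(4);T[:3,:3]=M;T[:3,3]=p; im['cam_to_world']=T@im['T_tool_cam']; print(im['K'].round(1).tolist())
f=p.copy()
for n,uv,z in(('plate rear',[(279,90),(367,90)],.012),('plateedges',[(286,270),(360,270)],.012),('batt front',[(281,135),(367,135)],.058),('grip top corners',[(312,150),(334,150),(313,207),(334,207)],.09)):
    X=atz(im,uv,z); print(n,X[:,:2].round(4).tolist(),((X-p)@M)[:,:2].round(4).tolist())
E
```

```text
[ 0.4651767  -0.24519793  0.27026904] 0.2476547789942655
[[313.8, 0.0, 318.6], [0.0, 313.8, 199.0], [0.0, 0.0, 1.0]]
plate rear [[0.3843, -0.317], [0.3577, -0.2119]] [[0.0958, -0.0499], [0.0958, 0.0585]]
plateedges [[0.6259, -0.255], [0.5994, -0.1499]] [[-0.1536, -0.049], [-0.1538, 0.0594]]
batt front [[0.4316, -0.2988], [0.4077, -0.2042]] [[0.0455, -0.0438], [0.0455, 0.0538]]
grip top corners [[0.4348, -0.2611], [0.4292, -0.2388], [0.4957, -0.245], [0.49, -0.2225]] [[0.0331, -0.0081], [0.0331, 0.0149], [-0.0298, -0.0074], [-0.0298, 0.0158]]
```

send_rows(steps=[{"tx":0.01,"ty":0.03,"tz":0.8,"turn":0,"grip":1},{"tx":0,"ty":0,"tz":0.8,"turn":0,"grip":1},{"tx":0,"ty":0,"tz":0.8,"turn":0,"grip":1},{"tx":0,"ty":0,"tz":0.6,"turn":0,"grip":1},{"tx":0,"ty":0,"tz":0.4,"turn":0,"grip":1},{"tx":0,"ty":0,"tz":0.1,"turn":0,"grip":1},{"tx":0,"ty":0,"tz":0,"turn":0,"grip":1},{"tx":0,"ty":0,"tz":0,"turn":0,"grip":1}])

```text
time: 3.65
position: [0.4664, -0.2419, 0.062]
tool_rot: [-0.396, 3.114, -0.001]
ft_force: [0.7, -0.2, 0.2]
grip_width: 0.998
grip_force: 0.0
```

send_rows(steps=[{"tx":0,"ty":0,"tz":0,"turn":0,"grip":0},{"tx":0,"ty":0,"tz":0,"turn":0,"grip":0},{"tx":0,"ty":0,"tz":0,"turn":0,"grip":0},{"tx":0,"ty":0,"tz":0,"turn":0,"grip":0},{"tx":0,"ty":0,"tz":0,"turn":0,"grip":0},{"tx":0,"ty":0,"tz":0,"turn":0,"grip":0}], newtons=58)

```text
time: 4.4
position: [0.4653, -0.2419, 0.0607]
tool_rot: [-0.395, 3.117, 0.0]
ft_force: [-0.4, -0.3, 0.3]
grip_width: 0.407
grip_force: 0.0
```

```bash
python3 - <<'E'
from plan import *
p,M,s=pose(); print(p,yaw(M),s['time'],s['grip_width'],s['grip_force'],np.round(s['joint_positions'],3),np.round(s['qd'],3),np.round(s['ft_force'],2),np.round(s['torque'],3))
E
```

```text
[ 0.46530951 -0.24192304  0.06071373] 0.2522024181492865 4.4 0.4074088621922651 0.0 [-0.19   0.258  0.694  1.977 -0.198  0.974  2.423] [ 0.002 -0.001 -0.001  0.     0.001  0.001 -0.002] [-0.45 -0.3   0.33] [0.086 0.03  0.034]
```

send_rows(steps=[{"tx":0,"ty":0,"tz":0,"turn":0,"grip":0},{"tx":0,"ty":0,"tz":0,"turn":0,"grip":0},{"tx":0,"ty":0,"tz":0,"turn":0,"grip":0},{"tx":0,"ty":0,"tz":0,"turn":0,"grip":0}], newtons=58)

```text
time: 4.9
position: [0.4654, -0.2424, 0.0607]
tool_rot: [-0.394, 3.116, -0.001]
ft_force: [2.0, -2.4, -2.4]
grip_width: 0.273
grip_force: 58.0
```

```bash
python3 - <<'E'
from plan import *
p,M,s=pose(); print(p,yaw(M),s['time'],s['grip_width'],s['grip_force'],np.round(s['ft_force'],2),np.round(s['torque'],3))
t=snap('top','t2.png'); c=snap('scene','s2.png')
y=yaw(M); fx=np.array([np.cos(y),np.sin(y),0]); fy=np.array([-np.sin(y),np.cos(y),0])
f=p+.13*fx; f[2]=0
def head(th,z=.291): return f+[0,0,.04]+z*np.array([0,0,1])*np.cos(th)-fy*np.sin(th)*z
for im,n in((t,'t'),(c,'s')):
    for th in(.33,0): print(n,th,proj(im,[head(th)]).round(1).tolist())
    u,v=proj(im,[head(.33)])[0].astype(int); A=im['pixels']
    print(A[v-12:v+14:3,u-15:u+18:3].tolist()[::2])
    q=proj(im,[f-.08*fx+[0,0,.012]])[0].astype(int); print('plate',A[q[1],q[0]])
E
```

```text
[ 0.46535523 -0.24237935  0.06072399] 0.25168466696867964 4.9 0.27340650617497525 57.9898370616138 [ 1.99 -2.37 -2.37] [-0.422 -0.211 -0.133]
t 0.33 [[416.0, 149.2]]
t 0 [[385.0, 156.7]]
[[[47, 40, 33], [61, 77, 69], [55, 65, 64], [54, 60, 58], [42, 46, 46], [41, 117, 102], [46, 120, 103], [45, 119, 104], [38, 115, 101], [44, 117, 103], [46, 121, 104]], [[54, 126, 110], [36, 45, 41], [34, 43, 42], [71, 72, 71], [217, 217, 206], [238, 235, 230], [231, 229, 222], [230, 229, 223], [33, 113, 97], [42, 117, 102], [40, 116, 101]], [[115, 118, 113], [116, 117, 112], [105, 108, 105], [230, 229, 224], [229, 230, 223], [228, 230, 223], [228, 227, 222], [229, 227, 223], [232, 230, 226], [39, 115, 101], [43, 117, 103]], [[110, 115, 108], [112, 116, 109], [115, 117, 110], [197, 198, 190], [229, 228, 222], [229, 229, 223], [228, 229, 222], [232, 233, 226], [228, 228, 222], [86, 133, 122], [42, 118, 100]], [[109, 113, 106], [112, 116, 111], [115, 118, 115], [111, 114, 108], [88, 89, 87], [94, 98, 93], [60, 105, 94], [40, 120, 102], [42, 116, 102], [42, 116, 103], [44, 120, 102]]]
plate [241 243 244
[... 267 characters left out ...]
], [248, 249, 245], [247, 248, 245], [247, 248, 245], [248, 249, 246], [250, 250, 247], [250, 250, 248], [246, 247, 242], [89, 134, 121]], [[72, 68, 52], [54, 74, 68], [247, 248, 243], [248, 249, 246], [248, 249, 246], [248, 249, 246], [250, 251, 248], [250, 251, 248], [251, 252, 250], [159, 162, 155], [59, 64, 61]], [[30, 65, 56], [213, 219, 208], [249, 250, 247], [249, 250, 247], [250, 250, 248], [250, 251, 248], [250, 251, 249], [251, 251, 249], [232, 234, 228], [62, 67, 66], [60, 65, 65]], [[93, 102, 101], [130, 135, 131], [185, 188, 179], [230, 232, 227], [247, 249, 244], [251, 252, 249], [251, 252, 250], [251, 252, 249], [111, 114, 109], [39, 46, 44], [41, 48, 47]]]
plate [225 231 232]
```

send_rows(steps=[{"tx":0,"ty":0,"tz":-0.15,"turn":0,"grip":0},{"tx":0,"ty":0,"tz":-0.3,"turn":0,"grip":0},{"tx":0,"ty":0,"tz":-0.3,"turn":0,"grip":0},{"tx":0,"ty":0,"tz":-0.1,"turn":0,"grip":0},{"tx":0,"ty":-0.15,"tz":0,"turn":0,"grip":0},{"tx":0,"ty":-0.3,"tz":0,"turn":0,"grip":0},{"tx":0,"ty":-0.35,"tz":0,"turn":0,"grip":0},{"tx":0,"ty":-0.35,"tz":0,"turn":0,"grip":0},{"tx":0,"ty":-0.15,"tz":0,"turn":0,"grip":0},{"tx":0,"ty":0,"tz":0,"turn":0,"grip":0},{"tx":0,"ty":0,"tz":0,"turn":0,"grip":0},{"tx":0,"ty":0,"tz":0,"turn":0,"grip":0}], newtons=58)

```text
time: 6.5
position: [0.4849, -0.3164, 0.1116]
tool_rot: [-0.397, 3.116, 0.002]
ft_force: [0.4, -0.3, -8.3]
grip_width: 0.266
grip_force: 58.0
```

```bash
cat > meas.py <<'E'
from plan import *
from scipy.optimize import minimize_scalar
def frame(p,M):
    y=yaw(M); fx=np.array([np.cos(y),np.sin(y),0]); fy=np.array([-fx[1],fx[0],0])
    f=p-[0,0,.060]+.13*fx; return f,fx,fy,y
def blob(im):
    A=cv2.GaussianBlur(im['pixels'],(3,3),0).astype(int)
    m=((A.min(2)>150)&(A[:,:,0]-A[:,:,2]>0)).astype(np.uint8); return m
def theta(im,p,M,offs=0):
    f,fx,fy,_=frame(p,M); h=f+[0,0,.04]
    H=lambda th,x,y,z:h+fx*x+fy*(y*np.cos(th)-z*np.sin(th))+np.array([0,0,1])*(z*np.cos(th)+y*np.sin(th))
    m=blob(im)
    c0=proj(im,[H(.0,0,0,.291)])[0]; 
    n,l,st,ce=cv2.connectedComponentsWithStats(m)
    best=None
    for i in range(1,n):
        if 120<st[i,4]<900 and np.linalg.norm(ce[i]-c0)<60 and (best is None or st[i,4]>st[best,4]): best=i
    if best is None: return None
    cen=ce[best]
    r=minimize_scalar(lambda th:np.sum((proj(im,[H(th,0,0,.291)])[0]-cen)**2),bounds=(-.5,.5),method='bounded')
    return r.x,np.sqrt(r.fun),cen,st[best,4]
E
python3 - <<'E'
from meas import *
t0=dict(np.load('pics/t2.npz'));s0=dict(np.load('pics/s2.npz'))
M0=R.from_rotvec([0,0,.2517]).as_matrix()@np.diag([-1,1,-1.]);print(yaw(M0))
for im in(t0,s0): print(theta(im,np.array([.46535,-.24238,.0607]),M0))
p,M,s=pose(); print(p,yaw(M),s['tool_rot'],s['time'],np.round(s['ft_force'],2),np.round(s['torque'],3))
t=snap('top','t3.png');c=snap('scene','s3.png')
for im in(t,c): print(theta(im,p,M))
a=t['pixels'][90:260,300:480];b=c['pixels'][170:340,190:370]
cv2.imwrite('pics/v3.png',cv2.resize(np.hstack([a,b])[:,:,::-1],None,fx=2.2,fy=2.2,interpolation=cv2.INTER_CUBIC))
E
```

```text
0.2517
(np.float64(0.32171901802295166), np.float64(1.5319999074780624), array([415.68978102, 150.80291971]), np.int32(274))
(np.float64(0.342578339880581), np.float64(0.15407327979980595), array([279.22264151, 258.0490566 ]), np.int32(530))
[ 0.48486128 -0.31638553  0.11159607] 0.2533989544946453 [-3.96967367e-01  3.11635923e+00  1.55513272e-03] 6.5 [ 0.41 -0.34 -8.3 ] [0.146 0.087 0.039]
(np.float64(0.3217154340539669), np.float64(1.5477904425378974), array([447.68402778, 139.47916667]), np.int32(288))
(np.float64(0.3427039998595555), np.float64(0.17514635603776943), array([265.91428571, 272.78571429]), np.int32(630))
```

View pics/v3.png

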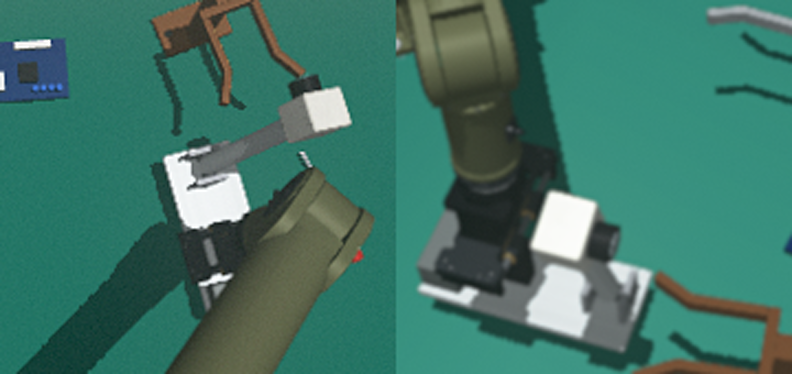

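The lift worked: the foot is level (top crop (200,170)), the column is still on its stop, and θ reads 0.322 from the top camera and 0.343 from the scene camera against a true 0.33. Next is the estimator and planner, then a fling-and-stop to bring the column up.

```bash
cat > bal.py <<'E'
from meas import *
import os
from scipy.optimize import least_squares, lsq_linear
DT=.005; L=.13
def lg(): return json.load(open('log.json')) if os.path.exists('log.json') else {'seg':[],'meas':[]}
def look(log,n=2,save=None):
    for i in range(n):
        for nm,of in(('top',.009),('scene',-.012)):
            p,M,s=pose(); im=ctrl.get_image(nm); r=theta(im,p,M)
            if r: log['meas'].append([s['time'],float(r[0]+of)]); print(nm,round(s['time'],3),round(r[0]+of,4),round(r[1],1),r[3])
            else: print(nm,'none')
            if save and i==0: cv2.imwrite(f'pics/{save}_{nm}.png',im['pixels'][:,:,::-1])
def kick(y0,rows):
    """rows [tx,ty,turn] units -> list of per-boundary lateral velocity jumps (n+1) ; hinge motion world"""
    vp=np.zeros(2);out=[];y=y0
    for tx,ty,tn in rows:
        c,s=np.cos(y),np.sin(y); dG=np.array([-c*tx-s*ty,-s*tx+c*ty])*.06; y2=y-np.radians(8*tn)
        v=(dG+L*np.array([np.cos(y2)-c,np.sin(y2)-s]))/.125
        out.append((v-vp)@[-s,c]); vp=v; y=y2
    out.append(-vp@[-np.sin(y),np.cos(y)]); return np.array(out),y
def dyn(ms): m=.22*ms; I=.0124*ms; return I,m*9.81*.226-.40,m*.226/I
def sim(x0,T,kt,kv,ms,b,tout=None):
    I,k,al=dyn(ms); F=np.array([[0,1,0],[k/I,-.033/I,b/I],[0,0,0]])
    from scipy.linalg import expm
    ev=sorted([(t,'k',v) for t,v in zip(kt,kv)]+[(t,'o',i) for i,t in enumerate(tout)],key=lambda e:e[0])
    x=np.array([x0[0],x0[1],1.]);t=0;out=np.zeros((len(tout),2))
    for te,ty,v in ev:
        x=expm(F*(te-t))@x;t=te
        if ty=='k': x[1]+=al*v
        else: out[v]=x[:2]
    return out
def estimate(log,win=4.0,t0=None,prior=None):
    now=ctrl.get_state()['time']; ms_=np.array([m for m in log['meas'] if m[0]>now-win]); ts=ms_[0,0]-1e-6
    kt=[];kv=[]
    for g in log['seg']:
        if g['t0']<ts-1e-3: continue
        v,_=kick(g['y0'],g['rows']); kt+=[g['t0']-ts+.125*i+.02 for i in range(len(v))]; kv+=list(v)
    f=lambda q:np.r_[(sim(q[:2],0,kt,kv*np.array(1.),q[2],q[3],list(ms_[:,0]-ts))[:,0]-ms_[:,1])/.004,(q[2]-1)/.05,q[3]/.005,q[1]/1.]
    r=least_squares(f,[ms_[0,1],0,1,0]); q=r.x
    x=sim(q[:2],0,kt,kv,q[2],q[3],[now-ts])[0]
    print('est th,om',x.round(4),'ms,b',q[2:].round(4),'eq',round(-q[3]/dyn(q[2])[1],3),'res',(r.fun[:-3]*4).round(1)); return x,q[2],q[3]
def mpc(x,ms,b,y0,n=8,e=None,turn=None,target=0.,wpos=.5,wth=1.,dmax=.045,idle=.2):
    """lateral hinge target (m, along initial fy), forward tx units e, turn units per row; returns rows of [tx,ty,turn]"""
    e=np.zeros(n) if e is None else np.array(e,float); turn=np.zeros(n) if turn is None else np.array(turn,float)
    I,k,al=dyn(ms); D=np.sqrt(.033**2+4*I*k); s1=(-.033+D)/2/I; s2=(-.033-D)/2/I; th_e=-b/k
    to=list(np.arange(1,n+1)*.125)+[n*.125+idle]; kt=[.125*i+.02 for i in range(n+1)]
    def run(ty):
        v,_=kick(y0,list(zip(e,ty,turn))); S=sim(x,0,kt,v,ms,b,to)
        y=y0;P=np.zeros(2)
        for a,bb,c in zip(e,ty,turn):
            q=y-np.radians(8*c); P=P+.06*np.array([-np.cos(y)*a-np.sin(y)*bb,-np.sin(y)*a+np.cos(y)*bb])+L*np.array([np.cos(q)-np.cos(y),np.sin(q)-np.sin(y)]); y=q
        zu=(S[-1,1]-s2*(S[-1,0]-th_e))/(s1-s2)
        return S,P,zu
    def res(ty):
        S,P,zu=run(ty); lat=P@[-np.sin(y0),np.cos(y0)]
        return np.r_[20*zu,wth*S[:,0]*.5,wpos*(lat-target)*10,.08*np.diff(np.r_[0,ty,0])]
    r0=res(np.zeros(n)); J=np.array([res(np.eye(n)[i])-r0 for i in range(n)]).T
    ty=lsq_linear(J,-r0,bounds=(-dmax/.06,dmax/.06)).x.round(2)
    S,P,zu=run(ty); print('th path',S[:,0].round(3),'zu',round(zu,4),'dH world',P.round(3)); 
    print([dict(tx=round(float(a),3),ty=float(c),turn=round(float(d),3)) for a,c,d in zip(e,ty,turn)]); return ty
E
python3 - <<'E'
from bal import *
# fling sanity check from stop
for ms in(.93,1,1.07):
    for v in (.72,.76,.8): print(ms,v,sim([.33,0],0,[0],[-v*.06/.125],ms,0,[.1,.2,.4,.6,.8])[:,0].round(3))
p,M,s=pose();print(s['time'],p,yaw(M))
x=mpc([.05,.08],1,0,.25)
E
```

```text
0.93 0.72 [ 0.216  0.138  0.05   0.008 -0.015]
0.93 0.76 [ 0.209  0.126  0.029 -0.021 -0.052]
0.93 0.8 [ 0.202  0.114  0.009 -0.049 -0.089]
1 0.72 [0.218 0.145 0.069 0.04  0.032]
1 0.76 [ 0.211  0.133  0.047  0.007 -0.016]
1 0.8 [ 0.204  0.12   0.024 -0.027 -0.063]
1.07 0.72 [0.22  0.151 0.088 0.076 0.091]
1.07 0.76 [0.213 0.138 0.063 0.037 0.031]
1.07 0.8 [ 0.206  0.126  0.039 -0.002 -0.028]
6.6 [ 0.48490939 -0.3167487   0.1117943 ] 0.25309428516710447
th path [-0.064 -0.13  -0.132 -0.104 -0.068 -0.026  0.029  0.088  0.046] zu 0.0018 dH world [ 0.003 -0.01 ]
[{'tx': 0.0, 'ty': -0.7, 'turn': 0.0}, {'tx': 0.0, 'ty': -0.47, 'turn': 0.0}, {'tx': 0.0, 'ty': -0.18, 'turn': 0.0}, {'tx': 0.0, 'ty': 0.01, 'turn': 0.0}, {'tx': 0.0, 'ty': 0.12, 'turn': 0.0}, {'tx': 0.0, 'ty': 0.23, 'turn': 0.0}, {'tx': 0.0, 'ty': 0.37, 'turn': 0.0}, {'tx': 0.0, 'ty': 0.44, 'turn': 0.0}]
```

send_rows(steps=[{"tx":0,"ty":0.4,"tz":0,"turn":0,"grip":0},{"tx":0,"ty":0.76,"tz":0,"turn":0,"grip":0},{"tx":0,"ty":0.76,"tz":0,"turn":0,"grip":0},{"tx":0,"ty":0,"tz":0,"turn":0,"grip":0},{"tx":0,"ty":0,"tz":0,"turn":0,"grip":0},{"tx":0,"ty":0,"tz":0,"turn":0,"grip":0}], newtons=58)

```text
time: 7.35
position: [0.4562, -0.2072, 0.1121]
tool_rot: [-0.392, 3.116, -0.002]
ft_force: [-0.5, -0.3, -8.0]
grip_width: 0.271
grip_force: 58.0
```

```bash
python3 - <<'E'
from bal import *
log=lg(); p,M,s=pose(); y0=yaw(M); print(s['time'],p,y0)
look(log,2); json.dump(log,open('log.json','w'))
x,ms,b=estimate(log)
mpc(x,ms,b,.252,n=6,wpos=.05)
mpc(x,ms,b,.252,n=6,wpos=.02)
E
```

```text
7.35 [ 0.45623528 -0.20718874  0.11213059] 0.2505637006667436
top 7.35 0.057 1.5 383
scene 7.4 0.0473 0.6 402
top 7.45 0.0356 1.3 378
scene 7.5 0.0301 0.6 394
est th,om [ 0.0237 -0.1067] ms,b [ 1. -0.] eq 0.0 res [ 0.3 -1.2  1.4 -0.5]
th path [0.01  0.004 0.002 0.003 0.004 0.006 0.003] zu -0.0002 dH world [-0.001  0.003]
[{'tx': 0.0, 'ty': -0.02, 'turn': 0.0}, {'tx': 0.0, 'ty': 0.0, 'turn': 0.0}, {'tx': 0.0, 'ty': 0.01, 'turn': 0.0}, {'tx': 0.0, 'ty': 0.02, 'turn': 0.0}, {'tx': 0.0, 'ty': 0.02, 'turn': 0.0}, {'tx': 0.0, 'ty': 0.02, 'turn': 0.0}]
th path [0.01  0.004 0.002 0.003 0.004 0.006 0.003] zu -0.0002 dH world [-0.001  0.003]
[{'tx': 0.0, 'ty': -0.02, 'turn': 0.0}, {'tx': 0.0, 'ty': 0.0, 'turn': 0.0}, {'tx': 0.0, 'ty': 0.01, 'turn': 0.0}, {'tx': 0.0, 'ty': 0.02, 'turn': 0.0}, {'tx': 0.0, 'ty': 0.02, 'turn': 0.0}, {'tx': 0.0, 'ty': 0.02, 'turn': 0.0}]
```

The swing-up landed almost exactly: θ ≈ 0.024 and settling. I'll hold and measure the drift.

send_rows(steps=[{"tx":0,"ty":0,"tz":0,"turn":0,"grip":0},{"tx":0,"ty":0,"tz":0,"turn":0,"grip":0},{"tx":0,"ty":0,"tz":0,"turn":0,"grip":0},{"tx":0,"ty":0,"tz":0,"turn":0,"grip":0},{"tx":0,"ty":0,"tz":0,"turn":0,"grip":0},{"tx":0,"ty":0,"tz":0,"turn":0,"grip":0},{"tx":0,"ty":0,"tz":0,"turn":0,"grip":0}], newtons=58)

```text
time: 8.43
position: [0.456, -0.206, 0.1118]
tool_rot: [-0.395, 3.117, 0.0]
ft_force: [-0.8, 0.2, -9.3]
grip_width: 0.272
grip_force: 58.0
```

```bash
cat > cyc.py <<'E'
import sys
from bal import *
def cyc(sent,t0,y0,n=8,nlook=1,**k):
    """sent: rows just executed [[tx,ty,turn]..] started at t0 with yaw y0"""
    log=lg(); log['seg'].append(dict(t0=t0,y0=y0,rows=sent)) if sent else 0
    look(log,nlook); json.dump(log,open('log.json','w'))
    p,M,s=pose(); f,fx,fy,y=frame(p,M); print('t',round(s['time'],3),'tcp',p.round(4),'yaw',round(y,4),'hinge',f.round(4),'F',np.round(s['ft_force'],1))
    x,ms,b=estimate(log); return x,ms,b,y,mpc(x,ms,b,y,n=n,**k)
E
python3 - <<'E'
from cyc import *
cyc([],0,0,n=8,wpos=.05,nlook=2)
E
```

```text
top 8.425 -0.0435 1.1 379
scene 8.475 -0.0387 0.8 367
top 8.525 -0.051 1.2 387
scene 8.575 -0.0462 0.8 370
t 8.625 tcp [ 0.456  -0.2059  0.1118] yaw 0.2521 hinge [ 0.5819 -0.1735  0.0518] F [-0.2 -0.2 -8.3]
est th,om [-0.0555 -0.0971] ms,b [ 9.807e-01 -6.000e-04] eq 0.007 res [ 1.5 -1.   0.6 -2.3  4.9 -3.7  4.5 -4.6]
th path [0.001 0.04  0.052 0.05  0.046 0.046 0.05  0.056 0.03 ] zu -0.0006 dH world [-0.025  0.098]
[{'tx': 0.0, 'ty': 0.39, 'turn': 0.0}, {'tx': 0.0, 'ty': 0.33, 'turn': 0.0}, {'tx': 0.0, 'ty': 0.23, 'turn': 0.0}, {'tx': 0.0, 'ty': 0.17, 'turn': 0.0}, {'tx': 0.0, 'ty': 0.14, 'turn': 0.0}, {'tx': 0.0, 'ty': 0.14, 'turn': 0.0}, {'tx': 0.0, 'ty': 0.15, 'turn': 0.0}, {'tx': 0.0, 'ty': 0.14, 'turn': 0.0}]
```

```bash
sed -i "s/(('top',.009),('scene',-.012))/(('top',.013),('scene',-.016))/" bal.py; python3 - <<'E'
from bal import *
x=[-.0555,-.0971]
for n,w,tg in((8,.15,0),(8,.15,.04),(6,.15,.04),(8,.08,0.03)): mpc(x,.98,-.0006,.252,n=n,wpos=w,target=tg)
E
```

```text
th path [ 0.034  0.092  0.101  0.086  0.067  0.045  0.021 -0.003  0.   ] zu -0.0013 dH world [-0.018  0.07 ]
[{'tx': 0.0, 'ty': 0.58, 'turn': 0.0}, {'tx': 0.0, 'ty': 0.44, 'turn': 0.0}, {'tx': 0.0, 'ty': 0.24, 'turn': 0.0}, {'tx': 0.0, 'ty': 0.11, 'turn': 0.0}, {'tx': 0.0, 'ty': 0.04, 'turn': 0.0}, {'tx': 0.0, 'ty': -0.02, 'turn': 0.0}, {'tx': 0.0, 'ty': -0.08, 'turn': 0.0}, {'tx': 0.0, 'ty': -0.11, 'turn': 0.0}]
th path [0.02  0.071 0.08  0.072 0.06  0.048 0.036 0.025 0.016] zu 0.0017 dH world [-0.021  0.083]
[{'tx': 0.0, 'ty': 0.5, 'turn': 0.0}, {'tx': 0.0, 'ty': 0.4, 'turn': 0.0}, {'tx': 0.0, 'ty': 0.23, 'turn': 0.0}, {'tx': 0.0, 'ty': 0.14, 'turn': 0.0}, {'tx': 0.0, 'ty': 0.09, 'turn': 0.0}, {'tx': 0.0, 'ty': 0.05, 'turn': 0.0}, {'tx': 0.0, 'ty': 0.02, 'turn': 0.0}, {'tx': 0.0, 'ty': -0.0, 'turn': 0.0}]
th path [0.018 0.068 0.077 0.069 0.059 0.051 0.027] zu -0.0008 dH world [-0.021  0.083]
[{'tx': 0.0, 'ty': 0.49, 'turn': 0.0}, {'tx': 0.0, 'ty': 0.39, 'turn': 0.0}, {'tx': 0.0, 'ty': 0.23, 'turn': 0.0}, {'tx': 0.0, 'ty': 0.14, 'turn': 0.0}, {'tx': 0.0, 'ty': 0.1, 'turn': 0.0}, {'tx': 0.0, 'ty': 0.08, 'turn': 0.0}]
th path [0.004 0.047 0.058 0.054 0.049 0.045 0.046 0.048 0.025] zu -0.0028 dH world [-0.024  0.095]
[{'tx': 0.0, 'ty': 0.41, 'turn': 0.0}, {'tx': 0.0, 'ty': 0.35, 'turn': 0.0}, {'tx': 0.0, 'ty': 0.23, 'turn': 0.0}, {'tx': 0.0, 'ty': 0.16, 'turn': 0.0}, {'tx': 0.0, 'ty': 0.13, 'turn': 0.0}, {'tx': 0.0, 'ty': 0.12, 'turn': 0.0}, {'tx': 0.0, 'ty': 0.12, 'turn': 0.0}, {'tx': 0.0, 'ty': 0.11, 'turn': 0.0}]
```

send_rows(steps=[{"tx":0,"ty":0.56,"tz":0,"turn":0,"grip":0},{"tx":0,"ty":0.43,"tz":0,"turn":0,"grip":0},{"tx":0,"ty":0.24,"tz":0,"turn":0,"grip":0},{"tx":0,"ty":0.12,"tz":0,"turn":0,"grip":0},{"tx":0,"ty":0.05,"tz":0,"turn":0,"grip":0},{"tx":0,"ty":-0.01,"tz":0,"turn":0,"grip":0},{"tx":0,"ty":-0.06,"tz":0,"turn":0,"grip":0},{"tx":0,"ty":-0.09,"tz":0,"turn":0,"grip":0}], newtons=58)

```text
time: 9.62
position: [0.4376, -0.1347, 0.1118]
tool_rot: [-0.394, 3.117, -0.001]
ft_force: [-0.3, -0.8, -8.2]
grip_width: 0.271
grip_force: 58.0
```

```bash
python3 - <<'E'
from cyc import *
x,ms,b,y,_=cyc([[0,v,0] for v in(.56,.43,.24,.12,.05,-.01,-.06,-.09)],8.625,.2521,n=8,wpos=.1,target=-.08)
mpc(x,ms,b,y,n=8,wpos=.15,target=-.08)
E
```

```text
top 9.625 -0.026 1.3 390
scene 9.675 -0.0302 0.7 336
t 9.725 tcp [ 0.4377 -0.1352  0.1118] yaw 0.2506 hinge [ 0.5636 -0.103   0.0518] F [ 0.1 -0.6 -9. ]
est th,om [-0.0319 -0.0352] ms,b [ 0.9682 -0.001 ] eq 0.013 res [ 0.5 -1.   1.3 -1.1  5.  -3.8  4.1 -5.2  0.3 -0.1]
th path [0.032 0.071 0.077 0.065 0.052 0.037 0.021 0.005 0.008] zu -0.0002 dH world [-0.011  0.044]
[{'tx': 0.0, 'ty': 0.39, 'turn': 0.0}, {'tx': 0.0, 'ty': 0.29, 'turn': 0.0}, {'tx': 0.0, 'ty': 0.15, 'turn': 0.0}, {'tx': 0.0, 'ty': 0.06, 'turn': 0.0}, {'tx': 0.0, 'ty': 0.02, 'turn': 0.0}, {'tx': 0.0, 'ty': -0.02, 'turn': 0.0}, {'tx': 0.0, 'ty': -0.06, 'turn': 0.0}, {'tx': 0.0, 'ty': -0.08, 'turn': 0.0}]
th path [ 0.058  0.111  0.112  0.092  0.065  0.036 -0.002 -0.042 -0.017] zu -0.0017 dH world [-0.006  0.022]
[{'tx': 0.0, 'ty': 0.54, 'turn': 0.0}, {'tx': 0.0, 'ty': 0.37, 'turn': 0.0}, {'tx': 0.0, 'ty': 0.15, 'turn': 0.0}, {'tx': 0.0, 'ty': 0.02, 'turn': 0.0}, {'tx': 0.0, 'ty': -0.06, 'turn': 0.0}, {'tx': 0.0, 'ty': -0.13, 'turn': 0.0}, {'tx': 0.0, 'ty': -0.23, 'turn': 0.0}, {'tx': 0.0, 'ty': -0.28, 'turn': 0.0}]
```

```bash
sed -i "s/idle=.2):/idle=.2,zt=0.):/; s/np.r_\[20\*zu,/np.r_[20*(zu-zt),/" bal.py; python3 - <<'E'
from bal import *
log=lg()
for i,m in enumerate(log['meas'][:8]): m[1]+=.004*(1 if i%2==0 else -1)
json.dump(log,open('log.json','w'))
x,ms,b=estimate(log)
for w,z in((.05,.03),(.1,.04)): mpc(x,ms,b,.2506,n=6,wpos=w,target=0,zt=z)
E
```

```text
est th,om [-0.0318 -0.036 ] ms,b [ 0.9771 -0.001 ] eq 0.013 res [-2.9  3.4 -2.4  3.2  0.8 -0.2 -0.4 -1.9  0.3 -0. ]
th path [0.017 0.051 0.062 0.065 0.072 0.086 0.068] zu 0.0309 dH world [-0.017  0.067]
[{'tx': 0.0, 'ty': 0.31, 'turn': 0.0}, {'tx': 0.0, 'ty': 0.25, 'turn': 0.0}, {'tx': 0.0, 'ty': 0.17, 'turn': 0.0}, {'tx': 0.0, 'ty': 0.13, 'turn': 0.0}, {'tx': 0.0, 'ty': 0.14, 'turn': 0.0}, {'tx': 0.0, 'ty': 0.16, 'turn': 0.0}]
th path [0.03  0.072 0.081 0.077 0.076 0.081 0.071] zu 0.0409 dH world [-0.017  0.066]
[{'tx': 0.0, 'ty': 0.38, 'turn': 0.0}, {'tx': 0.0, 'ty': 0.3, 'turn': 0.0}, {'tx': 0.0, 'ty': 0.17, 'turn': 0.0}, {'tx': 0.0, 'ty': 0.1, 'turn': 0.0}, {'tx': 0.0, 'ty': 0.09, 'turn': 0.0}, {'tx': 0.0, 'ty': 0.09, 'turn': 0.0}]
```

send_rows(steps=[{"tx":0,"ty":0.47,"tz":0,"turn":0,"grip":0},{"tx":0,"ty":0.34,"tz":0,"turn":0,"grip":0},{"tx":0,"ty":0.15,"tz":0,"turn":0,"grip":0},{"tx":0,"ty":0.04,"tz":0,"turn":0,"grip":0},{"tx":0,"ty":-0.02,"tz":0,"turn":0,"grip":0},{"tx":0,"ty":-0.07,"tz":0,"turn":0,"grip":0},{"tx":0,"ty":-0.13,"tz":0,"turn":0,"grip":0},{"tx":0,"ty":-0.17,"tz":0,"turn":0,"grip":0}], newtons=58)

```text
time: 10.72
position: [0.4286, -0.0994, 0.1118]
tool_rot: [-0.394, 3.117, -0.0]
ft_force: [-0.4, -1.4, -8.0]
grip_width: 0.275
grip_force: 58.0
```

```bash
python3 - <<'E'
from cyc import *
x,ms,b,y,_=cyc([[0,v,0] for v in(.47,.34,.15,.04,-.02,-.07,-.13,-.17)],9.725,.2506,n=8,wpos=.1,target=-.1)
mpc(x,ms,b,y,n=8,wpos=.05,target=-.1)
E
```

```text
top 10.725 0.0049 1.0 363
scene 10.775 0.0003 0.6 347
t 10.825 tcp [ 0.4287 -0.1004  0.1119] yaw 0.2497 hinge [ 0.5547 -0.0682  0.0519] F [ 0.4 -1.  -8.6]
est th,om [0.01   0.1283] ms,b [ 0.9829 -0.001 ] eq 0.013 res [-3.   3.4 -2.4  3.3  0.9 -0.2 -0.5 -2.1  0.6  0.2 -3.1  2.8]
th path [ 0.02   0.02   0.017  0.01   0.005 -0.004 -0.017 -0.029 -0.008] zu 0.0002 dH world [ 0.012 -0.045]
[{'tx': 0.0, 'ty': -0.02, 'turn': 0.0}, {'tx': 0.0, 'ty': -0.06, 'turn': 0.0}, {'tx': 0.0, 'ty': -0.08, 'turn': 0.0}, {'tx': 0.0, 'ty': -0.1, 'turn': 0.0}, {'tx': 0.0, 'ty': -0.1, 'turn': 0.0}, {'tx': 0.0, 'ty': -0.12, 'turn': 0.0}, {'tx': 0.0, 'ty': -0.15, 'turn': 0.0}, {'tx': 0.0, 'ty': -0.15, 'turn': 0.0}]
th path [ 0.011  0.007  0.002 -0.    -0.003 -0.006 -0.01  -0.013  0.   ] zu -0.0008 dH world [ 0.009 -0.037]
[{'tx': 0.0, 'ty': -0.07, 'turn': 0.0}, {'tx': 0.0, 'ty': -0.09, 'turn': 0.0}, {'tx': 0.0, 'ty': -0.09, 'turn': 0.0}, {'tx': 0.0, 'ty': -0.08, 'turn': 0.0}, {'tx': 0.0, 'ty': -0.08, 'turn': 0.0}, {'tx': 0.0, 'ty': -0.08, 'turn': 0.0}, {'tx': 0.0, 'ty': -0.08, 'turn': 0.0}, {'tx': 0.0, 'ty': -0.07, 'turn': 0.0}]
```

send_rows(steps=[{"tx":0,"ty":-0.03,"tz":0,"turn":0,"grip":0},{"tx":0,"ty":-0.07,"tz":0,"turn":0,"grip":0},{"tx":0,"ty":-0.08,"tz":0,"turn":0,"grip":0},{"tx":0,"ty":-0.1,"tz":0,"turn":0,"grip":0},{"tx":0,"ty":-0.1,"tz":0,"turn":0,"grip":0},{"tx":0,"ty":-0.11,"tz":0,"turn":0,"grip":0},{"tx":0,"ty":-0.13,"tz":0,"turn":0,"grip":0},{"tx":0,"ty":-0.13,"tz":0,"turn":0,"grip":0}], newtons=58)

```text
time: 11.82
position: [0.4397, -0.1426, 0.1118]
tool_rot: [-0.395, 3.117, -0.0]
ft_force: [0.8, -0.2, -8.4]
grip_width: 0.273
grip_force: 58.0
```

```bash
python3 - <<'E'
from cyc import *
x,ms,b,y,_=cyc([[0,v,0] for v in(-.03,-.07,-.08,-.1,-.1,-.11,-.13,-.13)],10.825,.2497,n=8,wpos=.05,target=0.)
mpc(x,ms,b,y,n=8,wpos=.02,target=0)
E
```

```text
top 11.825 0.0261 0.9 357
scene 11.875 0.0313 0.6 361
t 11.925 tcp [ 0.4398 -0.1433  0.1119] yaw 0.2507 hinge [ 0.5658 -0.111   0.0519] F [ 0.2 -0.6 -8.6]
est th,om [0.043  0.2172] ms,b [0.9398 0.    ] eq -0.0 res [ 2.7  0.1 -1.3 -3.5 -2.3 -1.8  0.6  7.3 -2.1  0.2]
th path [-0.008 -0.05  -0.063 -0.062 -0.057 -0.058 -0.065 -0.075 -0.037] zu 0.0008 dH world [ 0.032 -0.124]
[{'tx': 0.0, 'ty': -0.43, 'turn': 0.0}, {'tx': 0.0, 'ty': -0.39, 'turn': 0.0}, {'tx': 0.0, 'ty': -0.29, 'turn': 0.0}, {'tx': 0.0, 'ty': -0.22, 'turn': 0.0}, {'tx': 0.0, 'ty': -0.19, 'turn': 0.0}, {'tx': 0.0, 'ty': -0.19, 'turn': 0.0}, {'tx': 0.0, 'ty': -0.21, 'turn': 0.0}, {'tx': 0.0, 'ty': -0.21, 'turn': 0.0}]
th path [-0.003 -0.041 -0.054 -0.055 -0.055 -0.058 -0.069 -0.084 -0.041] zu 0.0013 dH world [ 0.033 -0.127]
[{'tx': 0.0, 'ty': -0.4, 'turn': 0.0}, {'tx': 0.0, 'ty': -0.37, 'turn': 0.0}, {'tx': 0.0, 'ty': -0.28, 'turn': 0.0}, {'tx': 0.0, 'ty': -0.23, 'turn': 0.0}, {'tx': 0.0, 'ty': -0.21, 'turn': 0.0}, {'tx': 0.0, 'ty': -0.21, 'turn': 0.0}, {'tx': 0.0, 'ty': -0.24, 'turn': 0.0}, {'tx': 0.0, 'ty': -0.25, 'turn': 0.0}]
```

send_rows(steps=[{"tx":0,"ty":-0.43,"tz":0,"turn":0,"grip":0},{"tx":0,"ty":-0.38,"tz":0,"turn":0,"grip":0},{"tx":0,"ty":-0.28,"tz":0,"turn":0,"grip":0},{"tx":0,"ty":-0.22,"tz":0,"turn":0,"grip":0},{"tx":0,"ty":-0.19,"tz":0,"turn":0,"grip":0},{"tx":0,"ty":-0.19,"tz":0,"turn":0,"grip":0},{"tx":0,"ty":-0.21,"tz":0,"turn":0,"grip":0},{"tx":0,"ty":-0.21,"tz":0,"turn":0,"grip":0}], newtons=58)

```text
time: 12.92
position: [0.4714, -0.2652, 0.1117]
tool_rot: [-0.396, 3.116, 0.0]
ft_force: [0.7, 0.2, -9.5]
grip_width: 0.273
grip_force: 58.0
```

```bash
python3 - <<'E'
from cyc import *
x,ms,b,y,_=cyc([[0,v,0] for v in(-.43,-.38,-.28,-.22,-.19,-.19,-.21,-.21)],11.925,.2507,n=8,wpos=.05,target=0.)
log=lg(); estimate(log,win=5.5); mpc(x,ms,b,y,n=8,wpos=.1,target=0)
E
```

```text
top 12.925 -0.0945 1.4 396
scene 12.975 -0.0582 1.6 508
t 13.025 tcp [ 0.4713 -0.2667  0.112 ] yaw 0.2502 hinge [ 0.5972 -0.2345  0.052 ] F [-0.2  0.2 -9.1]
est th,om [-0.0611  0.2053] ms,b [9.662e-01 1.000e-04] eq -0.001 res [ -0.7   0.9  -3.1   3.7  -2.4   0.2  15.9 -14.4]
th path [-0.022 -0.002  0.002  0.002  0.    -0.002 -0.003 -0.004 -0.002] zu -0.0003 dH world [-0.002  0.008]
[{'tx': 0.0, 'ty': 0.11, 'turn': 0.0}, {'tx': 0.0, 'ty': 0.06, 'turn': 0.0}, {'tx': 0.0, 'ty': 0.01, 'turn': 0.0}, {'tx': 0.0, 'ty': -0.0, 'turn': 0.0}, {'tx': 0.0, 'ty': -0.01, 'turn': 0.0}, {'tx': 0.0, 'ty': -0.01, 'turn': 0.0}, {'tx': 0.0, 'ty': -0.01, 'turn': 0.0}, {'tx': 0.0, 'ty': -0.01, 'turn': 0.0}]
est th,om [-0.06    0.2192] ms,b [ 0.9405 -0.    ] eq 0.0 res [  2.6   0.   -1.2  -3.3  -1.9  -1.4   0.7   7.4  -3.3  -1.1  15.6 -14. ]
th path [-0.022 -0.002  0.002  0.    -0.002 -0.003 -0.004 -0.007 -0.006] zu -0.0029 dH world [-0.002  0.007]
[{'tx': 0.0, 'ty': 0.11, 'turn': 0.0}, {'tx': 0.0, 'ty': 0.06, 'turn': 0.0}, {'tx': 0.0, 'ty': 0.01, 'turn': 0.0}, {'tx': 0.0, 'ty': -0.01, 'turn': 0.0}, {'tx': 0.0, 'ty': -0.01, 'turn': 0.0}, {'tx': 0.0, 'ty': -0.01, 'turn': 0.0}, {'tx': 0.0, 'ty': -0.01, 'turn': 0.0}, {'tx': 0.0, 'ty': -0.02, 'turn': 0.0}]
```

```bash
sed -i "s/            if r: log/            if r and nm=='scene' and r[3]>430: print('scene skipped',r[3]); continue\n            if r: log/" bal.py; python3 - <<'E'
from bal import *
log=lg(); log['meas'].pop()
p,M,s=pose(); im=ctrl.get_image('top'); r=theta(im,p,M); print(s['time'],r); log['meas'].append([s['time'],r[0]+.013]); json.dump(log,open('log.json','w'))
for w in(4,5.5):
    x,ms,b=estimate(log,win=w); mpc(x,ms,b,.2502,n=8,wpos=.05,target=0)
E
```

```text
13.025 (np.float64(-0.0952842135354112), np.float64(1.3689184545051036), array([388.23785166, 154.69565217]), np.int32(391))
est th,om [-0.0759  0.105 ] ms,b [ 9.981e-01 -2.000e-04] eq 0.002 res [-0.3  0.4 -3.4  3.4 -1.4  1.4 -0.1  0.1]
th path [-0.018  0.018  0.028  0.026  0.024  0.022  0.022  0.024  0.014] zu 0.0014 dH world [-0.014  0.056]
[{'tx': 0.0, 'ty': 0.28, 'turn': 0.0}, {'tx': 0.0, 'ty': 0.22, 'turn': 0.0}, {'tx': 0.0, 'ty': 0.13, 'turn': 0.0}, {'tx': 0.0, 'ty': 0.08, 'turn': 0.0}, {'tx': 0.0, 'ty': 0.07, 'turn': 0.0}, {'tx': 0.0, 'ty': 0.06, 'turn': 0.0}, {'tx': 0.0, 'ty': 0.06, 'turn': 0.0}, {'tx': 0.0, 'ty': 0.06, 'turn': 0.0}]
est th,om [-0.0739  0.1263] ms,b [ 9.637e-01 -3.000e-04] eq 0.004 res [ 2.6  0.1 -1.2 -3.6 -2.7 -2.6  1.3  8.  -2.   0.2 -1.1  1. ]
th path [-0.017  0.017  0.027  0.027  0.023  0.022  0.024  0.027  0.014] zu -0.0017 dH world [-0.014  0.053]
[{'tx': 0.0, 'ty': 0.26, 'turn': 0.0}, {'tx': 0.0, 'ty': 0.2, 'turn': 0.0}, {'tx': 0.0, 'ty': 0.12, 'turn': 0.0}, {'tx': 0.0, 'ty': 0.08, 'turn': 0.0}, {'tx': 0.0, 'ty': 0.06, 'turn': 0.0}, {'tx': 0.0, 'ty': 0.06, 'turn': 0.0}, {'tx': 0.0, 'ty': 0.07, 'turn': 0.0}, {'tx': 0.0, 'ty': 0.07, 'turn': 0.0}]
```

```bash
sed -i "s/    cen=ce\[best\]/    cen=ce[best]-np.array(offs)/" meas.py
sed -i "s/(('top',.013),('scene',-.016))/(('top',(-.8,1.6)),('scene',(-.6,1.5)))/; s/r=theta(im,p,M)$/r=theta(im,p,M,of)/; s/float(r\[0\]+of)/float(r[0])/; s/round(r\[0\]+of,4)/round(r[0],4)/" bal.py
cat >> bal.py <<'E'
def leg(x,ms,b,H0,y0,Ht,yt,n=10,wpos=.3,wth=1.,zt=0.,idle=.2,turn=None,sm=.08):
    """move hinge H0->Ht (world xy) while yaw y0->yt; prints rows"""
    prof=np.minimum(np.arange(1,n+1),np.arange(n,0,-1)).clip(max=3).astype(float) if turn is None else turn
    tn=(-np.degrees(yt-y0)/8*prof/prof.sum()).round(2)
    I,k,al=dyn(ms); D=np.sqrt(.033**2+4*I*k); s1=(-.033+D)/2/I; s2=(-.033-D)/2/I; th_e=-b/k
    to=list(np.arange(1,n+1)*.125)+[n*.125+idle]; kt=[.125*i+.02 for i in range(n+1)]
    def run(u):
        e,ty=u[:n],u[n:]; v,_=kick(y0,list(zip(e,ty,tn))); S=sim(x,0,kt,v,ms,b,to); y=y0;P=np.array(H0,float)[:2];path=[]
        for a,bb,c in zip(e,ty,tn):
            q=y-np.radians(8*c); P=P+.06*np.array([-np.cos(y)*a-np.sin(y)*bb,-np.sin(y)*a+np.cos(y)*bb])+L*np.array([np.cos(q)-np.cos(y),np.sin(q)-np.sin(y)]); y=q
            path.append([*P,y])
        return S,np.array(path),(S[-1,1]-s2*(S[-1,0]-th_e))/(s1-s2)
    def res(u):
        S,P,zu=run(u)
        y=yt; d=P[-1,:2]-np.array(Ht); fxe=d@[np.cos(y),np.sin(y)]; fye=d@[-np.sin(y),np.cos(y)]
        return np.r_[20*(zu-zt),wth*S[:,0]*.5,wpos*fye*10,5*fxe*10,sm*np.diff(np.r_[0,u[:n],0]),sm*np.diff(np.r_[0,u[n:],0])]
    u0=np.zeros(2*n); r0=res(u0); J=np.array([res(np.eye(2*n)[i])-r0 for i in range(2*n)]).T
    u=lsq_linear(J,-r0,bounds=(-.8,.8)).x.round(2); S,P,zu=run(u)
    G=P[:,:2]-L*np.c_[np.cos(P[:,2]),np.sin(P[:,2])]
    print('th',S[:,0].round(3),'zu',round(zu,4)); print('H,yaw,r',np.c_[P,np.hypot(*G.T)][1::2].round(3).tolist()); fk=(P[:,:2]-[.594,.149])@np.array([[.9878,-.1558],[.1558,.9878]]); print('fork mm',(fk*1000)[1::2].round().tolist())
    print([[float(a),float(c),float(d)] for a,c,d in zip(u[:n],u[n:],tn)]); return u
E
python3 - <<'E'
from bal import *
log=lg(); x,ms,b=estimate(log)
for Ht,yt,w in(((.59,-.14),.1,.2),((.59,-.1),-.05,.2),((.59,-.16),.05,.1)): leg(x,ms,b,(.597,-.2345),.2502,Ht,yt,n=9,wpos=w)
E
```

```text
est th,om [-0.0759  0.105 ] ms,b [ 9.981e-01 -2.000e-04] eq 0.002 res [-0.3  0.4 -3.4  3.4 -1.4  1.4 -0.1  0.1]
th [-0.035 -0.009  0.001  0.005  0.009  0.015  0.023  0.037  0.052  0.026] zu -0.0004
H,yaw,r [[0.604, -0.212, 0.229, 0.534], [0.613, -0.195, 0.187, 0.532], [0.61, -0.179, 0.145, 0.521], [0.597, -0.162, 0.111, 0.499]]
fork mm [[-47.0, -358.0], [-35.0, -342.0], [-35.0, -327.0], [-46.0, -307.0]]
[[-0.08, 0.2, 0.05], [-0.12, 0.19, 0.1], [-0.12, 0.17, 0.15], [-0.09, 0.16, 0.15], [-0.03, 0.17, 0.15], [0.03, 0.18, 0.15], [0.08, 0.19, 0.15], [0.1, 0.21, 0.1], [0.07, 0.2, 0.05]]
th [-0.045 -0.023 -0.011 -0.004  0.004  0.012  0.024  0.046  0.071  0.036] zu 0.0008
H,yaw,r [[0.628, -0.21, 0.208, 0.554], [0.662, -0.186, 0.122, 0.569], [0.651, -0.164, 0.035, 0.547], [0.605, -0.136, -0.036, 0.493]]
fork mm [[-22.0, -360.0], [15.0, -341.0], [7.0, -318.0], [-33.0, -283.0]]
[[-0.23, 0.16, 0.1], [-0.37, 0.2, 0.2], [-0.38, 0.23, 0.31], [-0.25, 0.25, 0.31], [-0.04, 0.28, 0.31], [0.18, 0.29, 0.31], [0.35, 0.31, 0.31], [0.4, 0.32, 0.2], [0.29, 0.3, 0.1]]
th [-0.024  0.009  0.017  0.019  0.019  0.02   0.021  0.027  0.034  0.019] zu 0.0025
H,yaw,r [[0.595, -0.208, 0.221, 0.524], [0.595, -0.194, 0.165, 0.514], [0.592, -0.184, 0.109, 0.504], [0.59, -0.173, 0.062, 0.495]]
fork mm [[-55.0, -352.0], [-53.0, -339.0], [-53.0, -328.0], [-54.0, -318.0]]
[[-0.03, 0.27, 0.07], [-0.04, 0.24, 0.14], [-0.03, 0.18, 0.2], [-0.02, 0.16, 0.2], [-0.0, 0.15, 0.2], [0.01, 0.15, 0.2], [0.01, 0.14, 0.2], [0.01, 0.14, 0.14], [-0.0, 0.12, 0.07]]
```

send_rows(steps=[{"tx":-0.03,"ty":0.27,"tz":-0.04,"turn":0.07,"grip":0},{"tx":-0.04,"ty":0.24,"tz":-0.1,"turn":0.14,"grip":0},{"tx":-0.03,"ty":0.18,"tz":-0.14,"turn":0.2,"grip":0},{"tx":-0.02,"ty":0.16,"tz":-0.14,"turn":0.2,"grip":0},{"tx":0,"ty":0.15,"tz":-0.14,"turn":0.2,"grip":0},{"tx":0.01,"ty":0.15,"tz":-0.14,"turn":0.2,"grip":0},{"tx":0.01,"ty":0.14,"tz":-0.14,"turn":0.2,"grip":0},{"tx":0.01,"ty":0.14,"tz":-0.1,"turn":0.14,"grip":0},{"tx":0,"ty":0.12,"tz":-0.04,"turn":0.07,"grip":0}], newtons=58)

```text
time: 14.2
position: [0.4596, -0.1711, 0.1708]
tool_rot: [-0.085, 3.14, 0.001]
ft_force: [0.3, 0.5, -9.4]
grip_width: 0.273
grip_force: 58.0
```

```bash
sed -i "s/5\*fxe\*10,/5*fxe*10,.05*u[:n],/" bal.py; cat > cl.py <<'E'
from bal import *
def step(sent,t0,y0,legs,nlook=1):
    log=lg(); log['seg'].append(dict(t0=t0,y0=y0,rows=sent)); look(log,nlook); json.dump(log,open('log.json','w'))
    p,M,s=pose(); f,fx,fy,y=frame(p,M); print('t',round(s['time'],3),'tcp',p.round(4),'yaw',round(y,4),'hinge',f.round(4),'q7',round(s['joint_positions'][6],2))
    x,ms,b=estimate(log)
    for a,k in legs: leg(x,ms,b,f[:2],y,*a,**k)
E
python3 - <<'E'
from cl import *
step([[-.03,.27,.07],[-.04,.24,.14],[-.03,.18,.2],[-.02,.16,.2],[0,.15,.2],[.01,.15,.2],[.01,.14,.2],[.01,.14,.14],[0,.12,.07]],13.075,.2502,
 [(((.585,-.09),-.2),dict(wpos=.1)),(((.585,-.09),-.2),dict(wpos=.2))])
E
```

```text
top 14.2 0.0111 0.1 438
scene 14.25 0.0058 0.6 404
t 14.3 tcp [ 0.4598 -0.1706  0.1706] yaw 0.0554 hinge [ 0.5896 -0.1634  0.1106] q7 1.94
est th,om [-0.0005 -0.13  ] ms,b [ 1.0293 -0.    ] eq 0.0 res [-5.3  6.6 -1.7  1.5  0.1 -1.3 -0.5  0.6]
th [-0.005 -0.002  0.     0.003  0.006  0.009  0.012  0.016  0.023  0.032
  0.018] zu 0.0042
H,yaw,r [[0.592, -0.155, 0.023, 0.488], [0.594, -0.145, -0.041, 0.484], [0.592, -0.134, -0.105, 0.478], [0.586, -0.122, -0.169, 0.469], [0.583, -0.108, -0.202, 0.463]]
fork mm [[-49.0, -300.0], [-46.0, -290.0], [-46.0, -279.0], [-50.0, -266.0], [-51.0, -253.0]]
[[-0.02, 0.08, 0.08], [-0.03, 0.13, 0.15], [-0.02, 0.15, 0.23], [-0.01, 0.16, 0.23], [0.01, 0.16, 0.23], [0.03, 0.16, 0.23], [0.05, 0.16, 0.23], [0.06, 0.16, 0.23], [0.06, 0.15, 0.15], [0.04, 0.13, 0.08]]
th [-0.01  -0.011 -0.008 -0.004  0.001  0.005  0.01   0.016  0.028  0.04
  0.02 ] zu 0.0007
H,yaw,r [[0.595, -0.158, 0.023, 0.492], [0.601, -0.147, -0.041, 0.491], [0.599, -0.133, -0.105, 0.484], [0.59, -0.118, -0.169, 0.472], [0.583, -0.098, -0.202, 0.462]]
fork mm [[-46.0, -303.0], [-40.0, -293.0], [-39.0, -280.0], [-45.0, -263.0], [-49.0, -242.0]]
[[-0.04, 0.05, 0.08], [-0.06, 0.11, 0.15], [-0.06, 0.15, 0.23], [-0.03, 0.17, 0.23], [-0.0, 0.18, 0.23], [0.04, 0.18, 0.23], [0.07, 0.19, 0.23], [0.1, 0.19, 0.23], [0.1, 0.2, 0.15], [0.07, 0.17, 0.08]]
```

send_rows(steps=[{"tx":-0.04,"ty":0.05,"tz":0,"turn":0.08,"grip":0},{"tx":-0.06,"ty":0.11,"tz":0,"turn":0.15,"grip":0},{"tx":-0.06,"ty":0.15,"tz":0,"turn":0.23,"grip":0},{"tx":-0.03,"ty":0.17,"tz":0,"turn":0.23,"grip":0},{"tx":0,"ty":0.18,"tz":0,"turn":0.23,"grip":0},{"tx":0.04,"ty":0.18,"tz":0,"turn":0.23,"grip":0},{"tx":0.07,"ty":0.19,"tz":0,"turn":0.23,"grip":0},{"tx":0.1,"ty":0.19,"tz":0,"turn":0.23,"grip":0},{"tx":0.1,"ty":0.2,"tz":0,"turn":0.15,"grip":0},{"tx":0.07,"ty":0.17,"tz":0,"turn":0.08,"grip":0}], newtons=58)

```text
time: 15.55
position: [0.456, -0.0726, 0.1703]
tool_rot: [-0.32, -3.125, -0.0]
ft_force: [0.6, 0.0, -7.8]
grip_width: 0.272
grip_force: 58.0
```

```bash
python3 - <<'E'
from cl import *
step([[-0.04, 0.05, 0.08], [-0.06, 0.11, 0.15], [-0.06, 0.15, 0.23], [-0.03, 0.17, 0.23], [-0.0, 0.18, 0.23], [0.04, 0.18, 0.23], [0.07, 0.19, 0.23], [0.1, 0.19, 0.23], [0.1, 0.2, 0.15], [0.07, 0.17, 0.08]],14.3,.0554,
 [(((.575,-.03),-.42),dict(wpos=.1)),(((.575,-.03),-.42),dict(wpos=.2))])
E
```

```text
top 15.55 -0.0009 0.5 442
scene 15.6 -0.017 0.3 395
t 15.65 tcp [ 0.456  -0.0718  0.1703] yaw -0.2015 hinge [ 0.5834 -0.0978  0.1103] q7 1.44
est th,om [-0.0252 -0.2326] ms,b [ 9.924e-01 -5.000e-04] eq 0.007 res [-3.5  4.4 -0.1 -0.4 -0.3  0.2 -4.3  4. ]
th [0.012 0.044 0.053 0.05  0.045 0.042 0.038 0.035 0.035 0.035 0.02 ] zu -0.0001
H,yaw,r [[0.585, -0.056, -0.229, 0.46], [0.578, -0.029, -0.285, 0.453], [0.574, -0.012, -0.341, 0.453], [0.579, -0.002, -0.397, 0.461], [0.59, 0.003, -0.425, 0.475]]
fork mm [[-40.0, -201.0], [-44.0, -174.0], [-45.0, -156.0], [-39.0, -147.0], [-27.0, -144.0]]
[[0.03, 0.38, 0.07], [0.08, 0.37, 0.13], [0.12, 0.29, 0.2], [0.11, 0.23, 0.2], [0.09, 0.2, 0.2], [0.05, 0.18, 0.2], [0.01, 0.16, 0.2], [-0.03, 0.14, 0.2], [-0.07, 0.12, 0.13], [-0.07, 0.09, 0.07]]
th [0.023 0.06  0.067 0.061 0.053 0.044 0.037 0.029 0.02  0.012 0.007] zu -0.0031
H,yaw,r [[0.581, -0.049, -0.229, 0.454], [0.565, -0.022, -0.285, 0.44], [0.558, -0.009, -0.341, 0.437], [0.566, -0.007, -0.397, 0.448], [0.581, -0.015, -0.425, 0.465]]
fork mm [[-44.0, -194.0], [-55.0, -164.0], [-60.0, -150.0], [-52.0, -150.0], [-38.0, -160.0]]
[[0.07, 0.44, 0.07], [0.14, 0.4, 0.13], [0.19, 0.29, 0.2], [0.17, 0.21, 0.2], [0.12, 0.17, 0.2], [0.05, 0.13, 0.2], [-0.02, 0.11, 0.2], [-0.09, 0.08, 0.2], [-0.15, 0.04, 0.13], [-0.14, 0.01, 0.07]]
```

send_rows(steps=[{"tx":0.03,"ty":0.38,"tz":0,"turn":0.07,"grip":0},{"tx":0.08,"ty":0.37,"tz":0,"turn":0.13,"grip":0},{"tx":0.12,"ty":0.29,"tz":0,"turn":0.2,"grip":0},{"tx":0.11,"ty":0.23,"tz":0,"turn":0.2,"grip":0},{"tx":0.09,"ty":0.2,"tz":0,"turn":0.2,"grip":0},{"tx":0.05,"ty":0.18,"tz":0,"turn":0.2,"grip":0},{"tx":0.01,"ty":0.16,"tz":0,"turn":0.2,"grip":0},{"tx":-0.03,"ty":0.14,"tz":0,"turn":0.2,"grip":0},{"tx":-0.07,"ty":0.12,"tz":0,"turn":0.13,"grip":0},{"tx":-0.07,"ty":0.09,"tz":0,"turn":0.07,"grip":0}], newtons=58)

```text
time: 16.9
position: [0.4726, 0.0545, 0.1705]
tool_rot: [0.666, 3.07, -0.0]
ft_force: [-0.6, 0.4, -8.5]
grip_width: 0.272
grip_force: 58.0
```

```bash
python3 - <<'E'
from cl import *
step([[0.03, 0.38, 0.07], [0.08, 0.37, 0.13], [0.12, 0.29, 0.2], [0.11, 0.23, 0.2], [0.09, 0.2, 0.2], [0.05, 0.18, 0.2], [0.01, 0.16, 0.2], [-0.03, 0.14, 0.2], [-0.07, 0.12, 0.13], [-0.07, 0.09, 0.07]],15.65,-.2015,
 [(((.56,-.01),-.65),dict(wpos=.1)),(((.56,-.01),-.65),dict(wpos=.2)),(((.56,-.01),-.65),dict(wpos=.2,n=8))])
E
```

```text
top 16.9 0.0254 0.7 449
scene 16.95 0.0134 0.1 325
t 17.0 tcp [0.4727 0.0546 0.1706] yaw -0.4266 hinge [0.5911 0.0009 0.1106] q7 0.97
est th,om [ 0.0109 -0.1145] ms,b [ 9.858e-01 -6.000e-04] eq 0.008 res [ 0.   0.3  0.8 -4.6  3.6 -3.9  3.7]
th [ 0.022  0.031  0.03   0.028  0.024  0.019  0.014  0.007  0.002 -0.005
 -0.003] zu -0.007
H,yaw,r [[0.591, 0.017, -0.455, 0.479], [0.582, 0.028, -0.51, 0.477], [0.577, 0.032, -0.566, 0.478], [0.579, 0.028, -0.622, 0.484], [0.583, 0.019, -0.65, 0.49]]
fork mm [[-24.0, -130.0], [-31.0, -118.0], [-35.0, -113.0], [-34.0, -117.0], [-31.0, -126.0]]
[[0.04, 0.15, 0.07], [0.08, 0.15, 0.13], [0.11, 0.12, 0.2], [0.1, 0.1, 0.2], [0.07, 0.08, 0.2], [0.03, 0.06, 0.2], [-0.01, 0.05, 0.2], [-0.05, 0.03, 0.2], [-0.08, 0.01, 0.13], [-0.07, -0.02, 0.07]]
th [ 0.034  0.05   0.05   0.044  0.035  0.026  0.018  0.008 -0.007 -0.022
 -0.007] zu 0.0001
H,yaw,r [[0.587, 0.026, -0.455, 0.478], [0.571, 0.04, -0.51, 0.469], [0.562, 0.041, -0.566, 0.466], [0.566, 0.028, -0.622, 0.471], [0.571, 0.005, -0.65, 0.475]]
fork mm [[-26.0, -121.0], [-40.0, -104.0], [-48.0, -102.0], [-47.0, -115.0], [-45.0, -139.0]]
[[0.08, 0.22, 0.07], [0.15, 0.19, 0.13], [0.19, 0.13, 0.2], [0.16, 0.08, 0.2], [0.1, 0.04, 0.2], [0.03, 0.02, 0.2], [-0.05, -0.0, 0.2], [-0.12, -0.03, 0.2], [-0.16, -0.08, 0.13], [-0.14, -0.11, 0.07]]
th [ 0.037  0.052  0.05   0.04   0.029  0.015 -0.002 -0.019 -0.007] zu -0.0013
H,yaw,r [[0.586, 0.027, -0.464, 0.477], [0.569, 0.04, -0.54, 0.47], [0.567, 0.032, -0.615, 0.473], [0.574, 0.009, -0.653, 0.479]]
fork mm [[-27.0, -119.0], [-42.0, -104.0], [-45.0, -111.0], [-41.0, -136.0]]
[[0.09, 0.24, 0.09], [0.17, 0.2, 0.18], [0.2, 0.14, 0.27], [0.14, 0.08, 0.27], [0.04, 0.04, 0.27], [-0.07, 0.0, 0.27], [-0.17, -0.06, 0.18], [-0.17, -0.1, 0.09]]
```

```bash
python3 - <<'E'
from bal import *
log=lg(); x,ms,b=estimate(log)
for Ht,yt,w,n in(((.54,.02),-.65,.15,8),((.54,.02),-.65,.2,9),((.53,.03),-.7,.15,10)): leg(x,ms,b,(.5911,.0009),-.4266,Ht,yt,n=n,wpos=w)
E
```

```text
est th,om [ 0.0109 -0.1145] ms,b [ 9.858e-01 -6.000e-04] eq 0.008 res [ 0.   0.3  0.8 -4.6  3.6 -3.9  3.7]
th [0.021 0.029 0.027 0.024 0.02  0.014 0.008 0.002 0.006] zu 0.0021
H,yaw,r [[0.583, 0.02, -0.464, 0.473], [0.565, 0.034, -0.54, 0.465], [0.554, 0.04, -0.615, 0.463], [0.552, 0.036, -0.653, 0.463]]
fork mm [[-31.0, -126.0], [-47.0, -109.0], [-56.0, -101.0], [-59.0, -105.0]]
[[0.09, 0.15, 0.09], [0.16, 0.16, 0.18], [0.2, 0.13, 0.27], [0.18, 0.11, 0.27], [0.13, 0.09, 0.27], [0.07, 0.06, 0.27], [0.01, 0.02, 0.18], [-0.02, -0.01, 0.09]]
th [ 0.025  0.035  0.034  0.029  0.024  0.019  0.011  0.001 -0.008  0.   ] zu 0.0006
H,yaw,r [[0.583, 0.022, -0.459, 0.473], [0.564, 0.037, -0.523, 0.462], [0.552, 0.043, -0.587, 0.458], [0.548, 0.037, -0.64, 0.459]]
fork mm [[-31.0, -124.0], [-47.0, -106.0], [-58.0, -98.0], [-62.0, -104.0]]
[[0.1, 0.17, 0.08], [0.17, 0.16, 0.15], [0.21, 0.13, 0.23], [0.19, 0.09, 0.23], [0.14, 0.07, 0.23], [0.08, 0.05, 0.23], [0.02, 0.02, 0.23], [-0.04, -0.02, 0.15], [-0.06, -0.05, 0.08]]
th [0.019 0.027 0.027 0.025 0.023 0.019 0.016 0.012 0.007 0.003 0.01 ] zu 0.0077
H,yaw,r [[0.583, 0.019, -0.46, 0.473], [0.565, 0.035, -0.527, 0.463], [0.549, 0.045, -0.594, 0.457], [0.542, 0.047, -0.661, 0.457], [0.54, 0.042, -0.695, 0.457]]
fork mm [[-31.0, -127.0], [-47.0, -108.0], [-60.0, -96.0], [-67.0, -93.0], [-70.0, -97.0]]
[[0.09, 0.14, 0.08], [0.16, 0.15, 0.16], [0.2, 0.13, 0.24], [0.19, 0.11, 0.24], [0.17, 0.09, 0.24], [0.13, 0.07, 0.24], [0.08, 0.06, 0.24], [0.04, 0.04, 0.24], [-0.0, 0.01, 0.16], [-0.02, -0.02, 0.08]]
```

Option 1, 8 rows.

send_rows(steps=[{"tx":0.09,"ty":0.15,"tz":0,"turn":0.09,"grip":0},{"tx":0.16,"ty":0.16,"tz":0,"turn":0.18,"grip":0},{"tx":0.2,"ty":0.13,"tz":0,"turn":0.27,"grip":0},{"tx":0.18,"ty":0.11,"tz":0,"turn":0.27,"grip":0},{"tx":0.13,"ty":0.09,"tz":0,"turn":0.27,"grip":0},{"tx":0.07,"ty":0.06,"tz":0,"turn":0.27,"grip":0},{"tx":0.01,"ty":0.02,"tz":0,"turn":0.18,"grip":0},{"tx":-0.02,"ty":-0.01,"tz":0,"turn":0.09,"grip":0}], newtons=58)

```text
time: 18.0
position: [0.4478, 0.1152, 0.1706]
tool_rot: [1.007, 2.976, 0.0]
ft_force: [-0.4, 0.4, -7.8]
grip_width: 0.273
grip_force: 58.0
```

```bash
python3 - <<'E'
from cl import *
step([[0.09, 0.15, 0.09], [0.16, 0.16, 0.18], [0.2, 0.13, 0.27], [0.18, 0.11, 0.27], [0.13, 0.09, 0.27], [0.07, 0.06, 0.27], [0.01, 0.02, 0.18], [-0.02, -0.01, 0.09]],17.0,-.4266,
 [(((.505,.055),-.8),dict(wpos=.1)),(((.505,.055),-.8),dict(wpos=.2)),(((.495,.06),-.85),dict(wpos=.2,n=10))])
E
```

```text
top 18.0 -0.0125 1.2 456
scene 18.05 -0.0207 0.1 297
t 18.1 tcp [0.448  0.1146 0.1706] yaw -0.6535 hinge [0.5512 0.0356 0.1106] q7 0.59
est th,om [-0.0181 -0.0175] ms,b [ 1.0091e+00 -1.0000e-03] eq 0.011 res [ 0.8 -1.  -2.4  5.5 -5.2  2.2 -3.2  3.3]
th [0.014 0.035 0.038 0.035 0.03  0.025 0.021 0.016 0.01  0.005 0.011] zu 0.0041
H,yaw,r [[0.556, 0.058, -0.672, 0.475], [0.549, 0.074, -0.708, 0.477], [0.541, 0.083, -0.744, 0.477], [0.535, 0.085, -0.781, 0.476], [0.532, 0.081, -0.799, 0.474]]
fork mm [[-51.0, -84.0], [-56.0, -67.0], [-63.0, -57.0], [-68.0, -54.0], [-72.0, -57.0]]
[[0.06, 0.21, 0.04], [0.1, 0.18, 0.09], [0.13, 0.12, 0.13], [0.13, 0.08, 0.13], [0.11, 0.06, 0.13], [0.09, 0.04, 0.13], [0.06, 0.03, 0.13], [0.03, 0.01, 0.13], [0.01, -0.01, 0.09], [-0.01, -0.03, 0.04]]
th [ 0.026  0.052  0.055  0.048  0.039  0.03   0.023  0.01  -0.004 -0.018
 -0.002] zu 0.0027
H,yaw,r [[0.557, 0.065, -0.672, 0.478], [0.545, 0.083, -0.708, 0.476], [0.533, 0.089, -0.744, 0.472], [0.525, 0.083, -0.781, 0.466], [0.518, 0.068, -0.799, 0.457]]
fork mm [[-50.0, -77.0], [-59.0, -57.0], [-70.0, -50.0], [-78.0, -54.0], [-88.0, -68.0]]
[[0.08, 0.28, 0.04], [0.15, 0.21, 0.09], [0.18, 0.12, 0.13], [0.16, 0.06, 0.13], [0.13, 0.02, 0.13], [0.08, -0.0, 0.13], [0.04, -0.02, 0.13], [-0.01, -0.06, 0.13], [-0.05, -0.1, 0.09], [-0.05, -0.12, 0.04]]
th [ 0.025  0.052  0.054  0.047  0.037  0.029  0.02   0.009 -0.005 -0.019
 -0.002] zu 0.0033
H,yaw,r [[0.553, 0.068, -0.679, 0.476], [0.536, 0.089, -0.729, 0.473], [0.522, 0.096, -0.779, 0.469], [0.514, 0.089, -0.829, 0.465], [0.508, 0.072, -0.855, 0.456]]
fork mm [[-53.0, -74.0], [-66.0, -50.0], [-79.0, -41.0], [-88.0, -47.0], [-97.0, -63.0]]
[[0.11, 0.28, 0.06], [0.19, 0.22, 0.12], [0.23, 0.13, 0.18], [0.21, 0.07, 0.18], [0.16, 0.03, 0.18], [0.1, 0.01, 0.18], [0.03, -0.02, 0.18], [-0.03, -0.05, 0.18], [-0.07, -0.09, 0.12], [-0.08, -0.12, 0.06]]
```

```bash
python3 - <<'E'
from bal import *
log=lg(); x,ms,b=estimate(log)
for Ht,yt,w,n in(((.53,.012),-.85,.2,8),((.53,.012),-.9,.15,10),((.52,.03),-.9,.3,10)): leg(x,ms,b,(.5512,.0356),-.6535,Ht,yt,n=n,wpos=w)
E
```

```text
est th,om [-0.0181 -0.0175] ms,b [ 1.0091e+00 -1.0000e-03] eq 0.011 res [ 0.8 -1.  -2.4  5.5 -5.2  2.2 -3.2  3.3]
th [ 0.039  0.071  0.071  0.058  0.042  0.023 -0.001 -0.024 -0.005] zu 0.003
H,yaw,r [[0.562, 0.07, -0.687, 0.486], [0.552, 0.082, -0.751, 0.488], [0.552, 0.066, -0.815, 0.49], [0.554, 0.033, -0.849, 0.486]]
fork mm [[-44.0, -73.0], [-52.0, -60.0], [-55.0, -75.0], [-58.0, -109.0]]
[[0.07, 0.36, 0.08], [0.14, 0.27, 0.16], [0.16, 0.14, 0.23], [0.08, 0.05, 0.23], [-0.03, 0.0, 0.23], [-0.14, -0.05, 0.23], [-0.23, -0.12, 0.16], [-0.21, -0.16, 0.08]]
th [ 0.027  0.055  0.056  0.048  0.04   0.031  0.022  0.01  -0.004 -0.018
 -0.005] zu -0.0022
H,yaw,r [[0.56, 0.064, -0.684, 0.482], [0.551, 0.078, -0.746, 0.485], [0.547, 0.077, -0.807, 0.488], [0.551, 0.058, -0.869, 0.493], [0.555, 0.031, -0.899, 0.492]]
fork mm [[-47.0, -78.0], [-54.0, -63.0], [-57.0, -64.0], [-57.0, -83.0], [-57.0, -110.0]]
[[0.06, 0.29, 0.07], [0.12, 0.24, 0.15], [0.15, 0.14, 0.22], [0.11, 0.08, 0.22], [0.05, 0.05, 0.22], [-0.03, 0.02, 0.22], [-0.1, 0.0, 0.22], [-0.17, -0.03, 0.22], [-0.21, -0.07, 0.15], [-0.17, -0.1, 0.07]]
th [ 0.034  0.064  0.065  0.056  0.044  0.033  0.021  0.007 -0.012 -0.031
 -0.01 ] zu 0.0002
H,yaw,r [[0.556, 0.071, -0.684, 0.48], [0.54, 0.091, -0.746, 0.479], [0.529, 0.09, -0.807, 0.476], [0.529, 0.069, -0.869, 0.476], [0.529, 0.036, -0.899, 0.468]]
fork mm [[-49.0, -71.0], [-63.0, -49.0], [-73.0, -48.0], [-77.0, -69.0], [-82.0, -102.0]]
[[0.1, 0.33, 0.07], [0.19, 0.25, 0.15], [0.23, 0.14, 0.22], [0.19, 0.07, 0.22], [0.11, 0.02, 0.22], [0.01, -0.01, 0.22], [-0.09, -0.04, 0.22], [-0.17, -0.07, 0.22], [-0.23, -0.13, 0.15], [-0.19, -0.16, 0.07]]
```

```bash
python3 - <<'E'
from bal import *
log=lg(); x,ms,b=estimate(log)
e=[-.04,-.08,-.1,-.1,-.08,-.06,-.03,-.0]; tn=[.1,.2,.3,.3,.3,.3,.2,.1]
for w,t in((.1,0),(.15,-.02)):
    ty=mpc(x,ms,b,-.6535,n=8,e=e,turn=tn,wpos=w,target=t)
    y=-.6535;P=np.array([.5512,.0356])
    for a,c,d in zip(e,ty,tn):
        q=y-np.radians(8*d);P=P+.06*np.array([-np.cos(y)*a-np.sin(y)*c,-np.sin(y)*a+np.cos(y)*c])+L*np.array([np.cos(q)-np.cos(y),np.sin(q)-np.sin(y)]);y=q
        fk=(P-[.594,.149])@np.array([[.9878,-.1558],[.1558,.9878]])*1000; print(fk.round(),end=' ')
    print()
E
```

```text
est th,om [-0.0181 -0.0175] ms,b [ 1.0091e+00 -1.0000e-03] eq 0.011 res [ 0.8 -1.  -2.4  5.5 -5.2  2.2 -3.2  3.3]
th path [0.014 0.034 0.037 0.035 0.031 0.025 0.023 0.023 0.016] zu -0.0 dH world [0.045 0.008]
[{'tx': -0.04, 'ty': 0.23, 'turn': 0.1}, {'tx': -0.08, 'ty': 0.21, 'turn': 0.2}, {'tx': -0.1, 'ty': 0.17, 'turn': 0.3}, {'tx': -0.1, 'ty': 0.15, 'turn': 0.3}, {'tx': -0.08, 'ty': 0.13, 'turn': 0.3}, {'tx': -0.06, 'ty': 0.11, 'turn': 0.3}, {'tx': -0.03, 'ty': 0.09, 'turn': 0.2}, {'tx': -0.0, 'ty': 0.06, 'turn': 0.1}]
[-50. -99.] [-40. -96.] [-32. -98.] [ -26. -100.] [ -21. -102.] [ -18. -104.] [ -16. -105.] [ -14. -104.] 
th path [ 0.029  0.057  0.058  0.049  0.038  0.024  0.01  -0.004  0.003] zu -0.0007 dH world [ 0.033 -0.001]
[{'tx': -0.04, 'ty': 0.31, 'turn': 0.1}, {'tx': -0.08, 'ty': 0.26, 'turn': 0.2}, {'tx': -0.1, 'ty': 0.17, 'turn': 0.3}, {'tx': -0.1, 'ty': 0.11, 'turn': 0.3}, {'tx': -0.08, 'ty': 0.08, 'turn': 0.3}, {'tx': -0.06, 'ty': 0.04, 'turn': 0.3}, {'tx': -0.03, 'ty': -0.01, 'turn': 0.2}, {'tx': -0.0, 'ty': -0.06, 'turn': 0.1}]
[-46. -96.] [-34. -91.] [-27. -92.] [-22. -96.] [ -20. -100.] [ -20. -105.] [ -23. -108.] [ -28. -111.]
```

send_rows(steps=[{"tx":-0.04,"ty":0.31,"tz":0,"turn":0.1,"grip":0},{"tx":-0.08,"ty":0.26,"tz":0,"turn":0.2,"grip":0},{"tx":-0.1,"ty":0.17,"tz":0,"turn":0.3,"grip":0},{"tx":-0.1,"ty":0.11,"tz":0,"turn":0.3,"grip":0},{"tx":-0.08,"ty":0.08,"tz":0,"turn":0.3,"grip":0},{"tx":-0.06,"ty":0.04,"tz":0,"turn":0.3,"grip":0},{"tx":-0.03,"ty":-0.01,"tz":0,"turn":0.2,"grip":0},{"tx":0,"ty":-0.06,"tz":0,"turn":0.1,"grip":0}], newtons=58)

```text
time: 19.1
position: [0.5032, 0.1373, 0.1706]
tool_rot: [-1.374, -2.825, 0.0]
ft_force: [-0.5, -0.8, -9.1]
grip_width: 0.271
grip_force: 58.0
```

```bash
cat > cm.py <<'E'
from bal import *
fkof=lambda P:(np.array(P)-[.594,.149])@np.array([[.9878,-.1558],[.1558,.9878]])*1000
def path(H,y,e,ty,tn):
    P=np.array(H)[:2];out=[]
    for a,c,d in zip(e,ty,tn):
        q=y-np.radians(8*d);P=P+.06*np.array([-np.cos(y)*a-np.sin(y)*c,-np.sin(y)*a+np.cos(y)*c])+L*np.array([np.cos(q)-np.cos(y),np.sin(q)-np.sin(y)]);y=q
        r=np.hypot(*(P-L*np.array([np.cos(y),np.sin(y)]))); out.append([*fkof(P).round(),round(y,2),round(r,3)])
    print('fork',[[float(v) for v in o] for o in out])
def plans(H,y,x,ms,b,opts):
    for e,tn,w,t in opts: path(H,y,e,mpc(x,ms,b,y,n=len(e),e=e,turn=tn,wpos=w,target=t),tn)
def go(sent,t0,y0,opts,save=None):
    log=lg(); log['seg'].append(dict(t0=t0,y0=y0,rows=sent)); look(log,1,save); json.dump(log,open('log.json','w'))
    p,M,s=pose(); f,fx,fy,y=frame(p,M); print('t',round(s['time'],3),'tcp',p.round(4),'yaw',round(y,4),'hinge',f.round(4),fkof(f[:2]).round(),'q7',round(s['joint_positions'][6],2))
    x,ms,b=estimate(log); plans(f,y,x,ms,b,opts)
E
python3 - <<'E'
from cm import *
tn=[.1,.2,.3,.4,.4,.3,.2,.1]; e=[.1,.25,.35,.35,.3,.25,.15,.05]
go([[-.04,.31,.1],[-.08,.26,.2],[-.1,.17,.3],[-.1,.11,.3],[-.08,.08,.3],[-.06,.04,.3],[-.03,-.01,.2],[0,-.06,.1]],18.1,-.6535,[([0]*8,tn,.05,0),([0]*8,tn,.1,-.05),(e,tn,.1,-.05)],save='m1')
a=cv2.imread('pics/m1_top.png')[60:330,180:440];b=cv2.imread('pics/m1_scene.png')[0:270,230:490]
cv2.imwrite('pics/m1.png',cv2.resize(np.hstack([a,b]),None,fx=1.5,fy=1.5,interpolation=cv2.INTER_CUBIC))
E
```

```text
top 19.1 -0.001 1.1 451
scene 19.15 -0.0062 0.0 330
t 19.2 tcp [0.5027 0.1371 0.1705] yaw -0.9046 hinge [0.5831 0.0349 0.1105] [ -29. -111.] q7 0.38
est th,om [-0.0012  0.048 ] ms,b [ 1.0078 -0.0011] eq 0.012 res [-1.5  1.8 -4.4  2.9 -2.5  4.  -2.7  2.3]
th path [0.007 0.011 0.012 0.01  0.009 0.009 0.011 0.015 0.014] zu 0.0012 dH world [0.001 0.002]
[{'tx': 0.0, 'ty': 0.05, 'turn': 0.1}, {'tx': 0.0, 'ty': 0.07, 'turn': 0.2}, {'tx': 0.0, 'ty': 0.09, 'turn': 0.3}, {'tx': 0.0, 'ty': 0.11, 'turn': 0.4}, {'tx': 0.0, 'ty': 0.11, 'turn': 0.4}, {'tx': 0.0, 'ty': 0.09, 'turn': 0.3}, {'tx': 0.0, 'ty': 0.07, 'turn': 0.2}, {'tx': 0.0, 'ty': 0.05, 'turn': 0.1}]
fork [[-28.0, -110.0, -0.92, 0.524], [-27.0, -110.0, -0.95, 0.528], [-27.0, -110.0, -0.99, 0.533], [-28.0, -110.0, -1.04, 0.539], [-29.0, -110.0, -1.1, 0.546], [-29.0, -110.0, -1.14, 0.551], [-28.0, -110.0, -1.17, 0.555], [-27.0, -110.0, -1.18, 0.558]]
th path [ 0.018  0.027  0.027  0.021  0.014  0.009  0.003 -0.005  0.004] zu 0.0006 dH world [-0.009 -0.002]
[{'tx': 0.0, 'ty': 0.11, 'turn': 0.1}, {'tx': 0.0, 'ty': 0.1, 'turn': 0.2}, {'tx':
[... 441 characters left out ...]
9], [-38.0, -112.0, -1.18, 0.547]]
th path [ 0.009  0.011  0.01   0.004 -0.003 -0.007 -0.015 -0.024 -0.005] zu 0.0004 dH world [-0.083  0.079]
[{'tx': 0.1, 'ty': 0.06, 'turn': 0.1}, {'tx': 0.25, 'ty': 0.06, 'turn': 0.2}, {'tx': 0.35, 'ty': 0.07, 'turn': 0.3}, {'tx': 0.35, 'ty': 0.06, 'turn': 0.4}, {'tx': 0.3, 'ty': 0.04, 'turn': 0.4}, {'tx': 0.25, 'ty': -0.0, 'turn': 0.3}, {'tx': 0.15, 'ty': -0.06, 'turn': 0.2}, {'tx': 0.05, 'ty': -0.09, 'turn': 0.1}]
fork [[-30.0, -105.0, -0.92, 0.522], [-37.0, -92.0, -0.95, 0.52], [-48.0, -73.0, -0.99, 0.518], [-60.0, -56.0, -1.04, 0.517], [-71.0, -40.0, -1.1, 0.518], [-81.0, -28.0, -1.14, 0.517], [-90.0, -21.0, -1.17, 0.514], [-98.0, -20.0, -1.18, 0.509]]
```

View pics/m1.png

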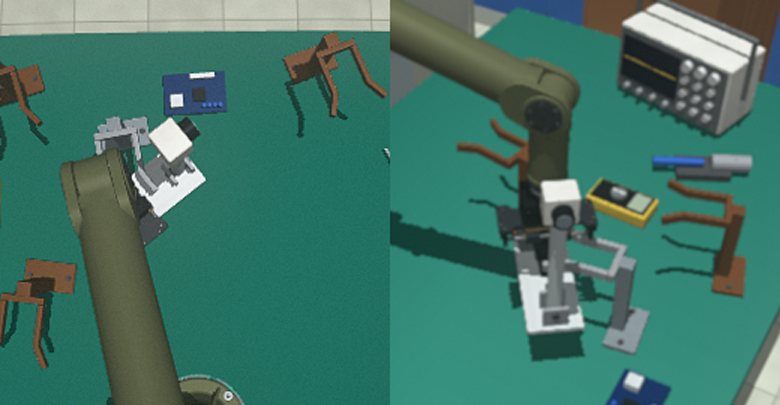

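```bash
python3 - <<'E'
from cm import *
log=lg(); x,ms,b=estimate(log)
tn=[.1,.15,.25,.3,.3,.3,.3,.2,.15,.1]
plans((.5831,.0349),-.9046,x,ms,b,[([0]*10,tn,.3,-.09),([0,0,.0]+[.05]*7,tn,.5,-.09),([0]*12,tn+[0,0],.5,-.09)])
E
```

```text
est th,om [-0.0012  0.048 ] ms,b [ 1.0078 -0.0011] eq 0.012 res [-1.5  1.8 -4.4  2.9 -2.5  4.  -2.7  2.3]
th path [ 0.061  0.095  0.091  0.073  0.054  0.035  0.014 -0.009 -0.046 -0.085
 -0.033] zu 0.0035 dH world [-0.07  -0.026]
[{'tx': 0.0, 'ty': 0.35, 'turn': 0.1}, {'tx': 0.0, 'ty': 0.23, 'turn': 0.15}, {'tx': 0.0, 'ty': 0.08, 'turn': 0.25}, {'tx': 0.0, 'ty': -0.01, 'turn': 0.3}, {'tx': 0.0, 'ty': -0.06, 'turn': 0.3}, {'tx': 0.0, 'ty': -0.1, 'turn': 0.3}, {'tx': 0.0, 'ty': -0.15, 'turn': 0.3}, {'tx': 0.0, 'ty': -0.22, 'turn': 0.2}, {'tx': 0.0, 'ty': -0.33, 'turn': 0.15}, {'tx': 0.0, 'ty': -0.37, 'turn': 0.1}]
fork [[-12.0, -102.0, -0.92, 0.541], [-2.0, -96.0, -0.94, 0.553], [-2.0, -96.0, -0.97, 0.558], [-7.0, -99.0, -1.02, 0.557], [-16.0, -102.0, -1.06, 0.554], [-27.0, -106.0, -1.1, 0.548], [-40.0, -110.0, -1.14, 0.539], [-57.0, -115.0, -1.17, 0.526], [-78.0, -120.0, -1.19, 0.506], [-102.0, -125.0, -1.2, 0.484]]
th path [ 0.068  0.105  0.101  0.079  0.056  0.033  0.009 -0.02  -0.064 -0.113
 -0.053] zu -0.0063 dH world [-0.095 -0.014]
[{'tx': 0.0, 'ty': 0.39, 'turn': 0.1}, {'tx': 0.
[... 923 characters left out ...]
y': 0.02, 'turn': 0.3}, {'tx': 0.0, 'ty': -0.03, 'turn': 0.3}, {'tx': 0.0, 'ty': -0.07, 'turn': 0.3}, {'tx': 0.0, 'ty': -0.1, 'turn': 0.3}, {'tx': 0.0, 'ty': -0.14, 'turn': 0.2}, {'tx': 0.0, 'ty': -0.19, 'turn': 0.15}, {'tx': 0.0, 'ty': -0.25, 'turn': 0.1}, {'tx': 0.0, 'ty': -0.33, 'turn': 0.0}, {'tx': 0.0, 'ty': -0.35, 'turn': 0.0}]
fork [[-14.0, -103.0, -0.92, 0.538], [-5.0, -98.0, -0.94, 0.55], [-4.0, -98.0, -0.97, 0.555], [-8.0, -99.0, -1.02, 0.556], [-15.0, -102.0, -1.06, 0.555], [-24.0, -105.0, -1.1, 0.55], [-35.0, -109.0, -1.14, 0.545], [-47.0, -112.0, -1.17, 0.536], [-60.0, -115.0, -1.19, 0.525], [-77.0, -119.0, -1.2, 0.51], [-96.0, -123.0, -1.2, 0.49], [-117.0, -127.0, -1.2, 0.469]]
```

```bash
cat >> cm.py <<'E'
def gpath(H,y,e,ty,tn):
    P=np.array(H)[:2];o=[]
    for a,c,d in zip(e,ty,tn):
        q=y-np.radians(8*d);P=P+.06*np.array([-np.cos(y)*a-np.sin(y)*c,-np.sin(y)*a+np.cos(y)*c])+L*np.array([np.cos(q)-np.cos(y),np.sin(q)-np.sin(y)]);y=q
        o.append([int(v) for v in fkof(P-L*np.array([np.cos(y),np.sin(y)])).round()])
    print('grip',o)
def plans(H,y,x,ms,b,opts):
    for e,tn,w,t in opts:
        ty=mpc(x,ms,b,y,n=len(e),e=e,turn=tn,wpos=w,target=t); path(H,y,e,ty,tn); gpath(H,y,e,ty,tn)
E
python3 - <<'E'
from cm import *
log=lg(); x,ms,b=estimate(log)
tn=[-.9,-.6,0,.3,.4,.5,.6,.6,.5,.4]
plans((.5831,.0349),-.9046,x,ms,b,[([0]*10,tn,.3,-.09),([0]*10,tn,.2,-.09),([.02]*2+[.06]*8,tn,.2,-.08)])
E
```

```text
est th,om [-0.0012  0.048 ] ms,b [ 1.0078 -0.0011] eq 0.012 res [-1.5  1.8 -4.4  2.9 -2.5  4.  -2.7  2.3]
th path [ 0.072  0.101  0.086  0.063  0.046  0.031  0.013 -0.011 -0.046 -0.086
 -0.036] zu 0.0002 dH world [-0.063 -0.04 ]
[{'tx': 0.0, 'ty': 0.11, 'turn': -0.9}, {'tx': 0.0, 'ty': -0.02, 'turn': -0.6}, {'tx': 0.0, 'ty': -0.06, 'turn': 0.0}, {'tx': 0.0, 'ty': -0.04, 'turn': 0.3}, {'tx': 0.0, 'ty': -0.03, 'turn': 0.4}, {'tx': 0.0, 'ty': -0.03, 'turn': 0.5}, {'tx': 0.0, 'ty': -0.05, 'turn': 0.6}, {'tx': 0.0, 'ty': -0.1, 'turn': 0.6}, {'tx': 0.0, 'ty': -0.21, 'turn': 0.5}, {'tx': 0.0, 'ty': -0.28, 'turn': 0.4}]
fork [[-9.0, -99.0, -0.78, 0.527], [-2.0, -93.0, -0.7, 0.526], [-4.0, -95.0, -0.7, 0.523], [-10.0, -100.0, -0.74, 0.521], [-17.0, -106.0, -0.79, 0.52], [-26.0, -112.0, -0.86, 0.518], [-38.0, -119.0, -0.95, 0.515], [-54.0, -126.0, -1.03, 0.51], [-74.0, -134.0, -1.1, 0.498], [-97.0, -141.0, -1.16, 0.481]]
grip [[-86, 6], [-87, 5], [-90, 3], [-92, 1], [-93, 0], [-95, -1], [-97, -3], [-102, -5], [-114, -10], [-130, -15]]
th path [ 0.061  0.085  0.071  0.052  0.038  0.026  0.01  -
[... 1126 characters left out ...]
x': 0.06, 'ty': -0.01, 'turn': 0.3}, {'tx': 0.06, 'ty': 0.02, 'turn': 0.4}, {'tx': 0.06, 'ty': 0.03, 'turn': 0.5}, {'tx': 0.06, 'ty': 0.02, 'turn': 0.6}, {'tx': 0.06, 'ty': -0.02, 'turn': 0.6}, {'tx': 0.06, 'ty': -0.11, 'turn': 0.5}, {'tx': 0.06, 'ty': -0.17, 'turn': 0.4}]
fork [[-15.0, -101.0, -0.78, 0.521], [-10.0, -96.0, -0.7, 0.517], [-16.0, -95.0, -0.7, 0.512], [-23.0, -96.0, -0.74, 0.509], [-30.0, -97.0, -0.79, 0.509], [-38.0, -98.0, -0.86, 0.508], [-48.0, -100.0, -0.95, 0.508], [-61.0, -102.0, -1.03, 0.506], [-77.0, -104.0, -1.1, 0.499], [-95.0, -106.0, -1.16, 0.488]]
grip [[-92, 4], [-96, 2], [-101, 3], [-104, 5], [-105, 8], [-106, 12], [-107, 16], [-110, 19], [-117, 20], [-128, 20]]
```

send_rows(steps=[{"tx":0.02,"ty":0.01,"tz":0,"turn":-0.9,"grip":0},{"tx":0.02,"ty":-0.07,"tz":0,"turn":-0.6,"grip":0},{"tx":0.06,"ty":-0.06,"tz":0,"turn":0,"grip":0},{"tx":0.06,"ty":-0.01,"tz":0,"turn":0.3,"grip":0},{"tx":0.06,"ty":0.02,"tz":0,"turn":0.4,"grip":0},{"tx":0.06,"ty":0.03,"tz":0,"turn":0.5,"grip":0},{"tx":0.06,"ty":0.02,"tz":0,"turn":0.6,"grip":0},{"tx":0.06,"ty":-0.02,"tz":0,"turn":0.6,"grip":0},{"tx":0.06,"ty":-0.11,"tz":0,"turn":0.5,"grip":0},{"tx":0.06,"ty":-0.17,"tz":0,"turn":0.4,"grip":0}], newtons=58)

```text
time: 20.45
position: [0.4649, 0.1494, 0.1706]
tool_rot: [1.72, 2.629, 0.001]
ft_force: [0.4, 0.4, -7.4]
grip_width: 0.278
grip_force: 58.0
```

```bash
python3 - <<'E'
from cm import *
s=[[.02,.01,-.9],[.02,-.07,-.6],[.06,-.06,0],[.06,-.01,.3],[.06,.02,.4],[.06,.03,.5],[.06,.02,.6],[.06,-.02,.6],[.06,-.11,.5],[.06,-.17,.4]]
z=[0]*8
go(s,19.2,-.9046,[(z,z,.1,-.03),([0,0,.1,.2,.2,.2,.1,.05],[0,.1,.1,.1,.1,.1,0,0],.1,-.03)])
E
```

```text
top 20.45 -0.0165 1.4 461
scene 20.5 -0.0123 0.1 322
t 20.55 tcp [0.464  0.1493 0.1705] yaw -1.1562 hinge [0.5164 0.0303 0.1105] [ -95. -105.] q7 0.06
est th,om [0.0075 0.329 ] ms,b [ 1.024e+00 -1.000e-03] eq 0.01 res [-1.9  2.4 -4.3  2.2 -1.7  3.6 -2.5  2.2]
th path [-0.012 -0.034 -0.04  -0.036 -0.03  -0.023 -0.017 -0.009  0.005] zu 0.0052 dH world [-0.068 -0.03 ]
[{'tx': 0.0, 'ty': -0.31, 'turn': 0.0}, {'tx': 0.0, 'ty': -0.29, 'turn': 0.0}, {'tx': 0.0, 'ty': -0.21, 'turn': 0.0}, {'tx': 0.0, 'ty': -0.15, 'turn': 0.0}, {'tx': 0.0, 'ty': -0.11, 'turn': 0.0}, {'tx': 0.0, 'ty': -0.08, 'turn': 0.0}, {'tx': 0.0, 'ty': -0.06, 'turn': 0.0}, {'tx': 0.0, 'ty': -0.03, 'turn': 0.0}]
fork [[-113.0, -110.0, -1.16, 0.469], [-130.0, -114.0, -1.16, 0.452], [-142.0, -118.0, -1.16, 0.439], [-151.0, -120.0, -1.16, 0.43], [-157.0, -122.0, -1.16, 0.424], [-162.0, -123.0, -1.16, 0.419], [-165.0, -124.0, -1.16, 0.415], [-167.0, -124.0, -1.16, 0.414]]
grip [[-146, 16], [-163, 11], [-175, 8], [-184, 6], [-190, 4], [-195, 3], [-199, 2], [-200, 2]]
th path [-0.012 -0.036 -0.042 -0.038 -0.033 -0.028 -0.021 -0.013  0.002] zu 0.0031 dH world [-0.09   0.018]
[{'tx': 0.0, 'ty': -0.31, 'turn': 0.0}, {'tx': 0.0, 'ty': -0.27, 'turn': 0.1}, {'tx': 0.1, 'ty': -0.18, 'turn': 0.1}, {'tx': 0.2, 'ty': -0.12, 'turn': 0.1}, {'tx': 0.2, 'ty': -0.09, 'turn': 0.1}, {'tx': 0.2, 'ty': -0.07, 'turn': 0.1}, {'tx': 0.1, 'ty': -0.06, 'turn': 0.0}, {'tx': 0.05, 'ty': -0.04, 'turn': 0.0}]
fork [[-113.0, -110.0, -1.16, 0.469], [-131.0, -114.0, -1.17, 0.453], [-144.0, -112.0, -1.18, 0.442], [-156.0, -102.0, -1.2, 0.434], [-165.0, -92.0, -1.21, 0.428], [-174.0, -81.0, -1.23, 0.424], [-178.0, -76.0, -1.23, 0.421], [-181.0, -74.0, -1.23, 0.419]]
grip [[-146, 16], [-162, 12], [-174, 15], [-184, 25], [-192, 35], [-198, 46], [-203, 52], [-206, 54]]
```

```bash
python3 - <<'E'
from cm import *
log=lg(); x,ms,b=estimate(log)
tn=[.6,.5,.3,.2,.2,.1,0,0];e=[0,.05,.15,.25,.3,.3,.2,.1]
plans((.5164,.0303),-1.1562,x,ms,b,[(e,tn,.1,-.03),(e,tn,.2,-.03),(e,tn,.15,0)])
E
```

```text
est th,om [0.0075 0.329 ] ms,b [ 1.024e+00 -1.000e-03] eq 0.01 res [-1.9  2.4 -4.3  2.2 -1.7  3.6 -2.5  2.2]
th path [-0.02  -0.042 -0.043 -0.037 -0.034 -0.032 -0.027 -0.025 -0.007] zu -0.0011 dH world [-0.096  0.057]
[{'tx': 0.0, 'ty': -0.17, 'turn': 0.6}, {'tx': 0.05, 'ty': -0.14, 'turn': 0.5}, {'tx': 0.15, 'ty': -0.1, 'turn': 0.3}, {'tx': 0.25, 'ty': -0.08, 'turn': 0.2}, {'tx': 0.3, 'ty': -0.08, 'turn': 0.2}, {'tx': 0.3, 'ty': -0.09, 'turn': 0.1}, {'tx': 0.2, 'ty': -0.09, 'turn': 0.0}, {'tx': 0.1, 'ty': -0.08, 'turn': 0.0}]
fork [[-116.0, -110.0, -1.24, 0.477], [-133.0, -110.0, -1.31, 0.469], [-146.0, -102.0, -1.35, 0.463], [-155.0, -88.0, -1.38, 0.461], [-164.0, -70.0, -1.41, 0.46], [-172.0, -52.0, -1.42, 0.459], [-177.0, -40.0, -1.42, 0.458], [-182.0, -34.0, -1.42, 0.455]]
grip [[-138, 18], [-147, 19], [-154, 28], [-160, 42], [-165, 60], [-171, 78], [-176, 90], [-181, 96]]
th path [-0.034 -0.063 -0.062 -0.05  -0.041 -0.031 -0.016 -0.002  0.004] zu -0.0019 dH world [-0.082  0.058]
[{'tx': 0.0, 'ty': -0.25, 'turn': 0.6}, {'tx': 0.05, 'ty': -0.18, 'turn': 0.5}, {'tx': 0.15, 'ty': -
[... 652 characters left out ...]
001 dH world [-0.076  0.058]
[{'tx': 0.0, 'ty': -0.28, 'turn': 0.6}, {'tx': 0.05, 'ty': -0.19, 'turn': 0.5}, {'tx': 0.15, 'ty': -0.09, 'turn': 0.3}, {'tx': 0.25, 'ty': -0.04, 'turn': 0.2}, {'tx': 0.3, 'ty': -0.01, 'turn': 0.2}, {'tx': 0.3, 'ty': 0.01, 'turn': 0.1}, {'tx': 0.2, 'ty': 0.04, 'turn': 0.0}, {'tx': 0.1, 'ty': 0.07, 'turn': 0.0}]
fork [[-122.0, -112.0, -1.24, 0.471], [-143.0, -112.0, -1.31, 0.459], [-154.0, -104.0, -1.35, 0.454], [-161.0, -89.0, -1.38, 0.454], [-166.0, -72.0, -1.41, 0.457], [-168.0, -54.0, -1.42, 0.462], [-165.0, -42.0, -1.42, 0.468], [-161.0, -36.0, -1.42, 0.474]]
grip [[-145, 16], [-156, 17], [-163, 26], [-166, 40], [-167, 58], [-167, 76], [-164, 88], [-160, 94]]
```

```bash
python3 - <<'E'
from pose import *
print('base scene',atz(s,[(308,154),(325,160),(341,148)],0).round(3).tolist(),'posttop',atz(s,[(316,100),(327,98)],.2).round(3).tolist(), 'bars tips',atz(s,[(276,98),(298,82)],.2).round(3).tolist())
print('top base',atz(t,[(198,233),(232,236),(228,258)],0).round(3).tolist(),'top at .2',atz(t,[(181,255),(210,250),(172,300),(210,303)],.2).round(3).tolist())
E
```

```text
base scene [[0.312, 0.296, 0.0], [0.379, 0.301, 0.0], [0.397, 0.385, 0.0]] posttop [[0.309, 0.356, 0.2], [0.335, 0.385, 0.2]] bars tips [[0.187, 0.296, 0.2], [0.202, 0.411, 0.2]]
top base [[0.387, 0.4, 0.0], [0.375, 0.277, 0.0], [0.297, 0.291, 0.0]] top at .2 [[0.323, 0.39, 0.2], [0.337, 0.301, 0.2], [0.188, 0.417, 0.2], [0.179, 0.301, 0.2]]
```

```bash
python3 - <<'E'
from cm import *
log=lg(); x,ms,b=estimate(log)
tn=[1,.8,.4,.3,.2,.1,0,0];e=[0,0,.05,.15,.25,.3,.2,.1]
plans((.5164,.0303),-1.1562,x,ms,b,[(e,tn,.15,0),(e,tn,.2,0.02)])
E
```

```text
est th,om [0.0075 0.329 ] ms,b [ 1.024e+00 -1.000e-03] eq 0.01 res [-1.9  2.4 -4.3  2.2 -1.7  3.6 -2.5  2.2]
th path [-0.041 -0.069 -0.061 -0.049 -0.038 -0.027 -0.011  0.004  0.007] zu -0.0023 dH world [-0.064  0.046]
[{'tx': 0.0, 'ty': -0.17, 'turn': 1.0}, {'tx': 0.0, 'ty': -0.08, 'turn': 0.8}, {'tx': 0.05, 'ty': -0.02, 'turn': 0.4}, {'tx': 0.15, 'ty': -0.01, 'turn': 0.3}, {'tx': 0.25, 'ty': -0.0, 'turn': 0.2}, {'tx': 0.3, 'ty': 0.0, 'turn': 0.1}, {'tx': 0.2, 'ty': 0.02, 'turn': 0.0}, {'tx': 0.1, 'ty': 0.05, 'turn': 0.0}]
fork [[-123.0, -111.0, -1.3, 0.477], [-142.0, -113.0, -1.41, 0.473], [-151.0, -109.0, -1.46, 0.472], [-156.0, -100.0, -1.51, 0.473], [-158.0, -85.0, -1.53, 0.477], [-158.0, -67.0, -1.55, 0.483], [-155.0, -55.0, -1.55, 0.489], [-152.0, -49.0, -1.55, 0.494]]
grip [[-138, 18], [-143, 17], [-144, 20], [-144, 29], [-143, 44], [-141, 62], [-138, 74], [-134, 79]]
th path [-0.061 -0.098 -0.086 -0.067 -0.046 -0.024  0.008  0.041  0.027] zu 0.001 dH world [-0.042  0.044]
[{'tx': 0.0, 'ty': -0.28, 'turn': 1.0}, {'tx': 0.0, 'ty': -0.13, 'turn': 0.8}, {'tx': 0.05, 'ty': -0.01, 'turn': 0.4}, {'tx': 0.15, 'ty': 0.04, 'turn': 0.3}, {'tx': 0.25, 'ty': 0.07, 'turn': 0.2}, {'tx': 0.3, 'ty': 0.1, 'turn': 0.1}, {'tx': 0.2, 'ty': 0.16, 'turn': 0.0}, {'tx': 0.1, 'ty': 0.2, 'turn': 0.0}]
fork [[-129.0, -113.0, -1.3, 0.471], [-151.0, -115.0, -1.41, 0.463], [-159.0, -112.0, -1.46, 0.463], [-162.0, -102.0, -1.51, 0.467], [-160.0, -87.0, -1.53, 0.475], [-154.0, -70.0, -1.55, 0.487], [-143.0, -59.0, -1.55, 0.5], [-130.0, -55.0, -1.55, 0.514]]
grip [[-145, 16], [-152, 15], [-153, 18], [-150, 27], [-145, 42], [-136, 59], [-125, 70], [-113, 74]]
```

send_rows(steps=[{"tx":0,"ty":-0.17,"tz":0,"turn":1.0,"grip":0},{"tx":0,"ty":-0.08,"tz":0,"turn":0.8,"grip":0},{"tx":0.05,"ty":-0.02,"tz":0,"turn":0.4,"grip":0},{"tx":0.15,"ty":-0.01,"tz":0,"turn":0.3,"grip":0},{"tx":0.25,"ty":0,"tz":0,"turn":0.2,"grip":0},{"tx":0.3,"ty":0,"tz":0,"turn":0.1,"grip":0},{"tx":0.2,"ty":0.02,"tz":0,"turn":0,"grip":0},{"tx":0.1,"ty":0.05,"tz":0,"turn":0,"grip":0}], newtons=58)

```text
time: 21.55
position: [0.4503, 0.2072, 0.1706]
tool_rot: [2.192, 2.25, 0.0]
ft_force: [-0.3, 0.5, -8.4]
grip_width: 0.268
grip_force: 58.0
```

```bash
python3 - <<'E'
from cm import *
s=[[0,-.17,1],[0,-.08,.8],[.05,-.02,.4],[.15,-.01,.3],[.25,0,.2],[.3,0,.1],[.2,.02,0],[.1,.05,0]]
tn=[-.1,-.2,-.3,-.3,-.3,-.2,-.1,-.1];e=[.1,.15,.2,.2,.1,.05,.0,0]
go(s,20.55,-1.1562,[(e,tn,.1,.04),([.05,.1,.15,.15,.15,.1,.05,0],[0]*8,.1,.0)])
E
```

```text
top 21.55 0.0777 1.3 501
scene 21.6 0.0888 0.1 250
t 21.65 tcp [0.4507 0.207  0.1706] yaw -1.5455 hinge [0.454  0.077  0.1106] [-150.  -49.] q7 -0.45
est th,om [0.0951 0.1525] ms,b [ 9.74e-01 -1.00e-04] eq 0.001 res [-3.1  3.8 -3.7  2.  -2.2  3.4  0.9 -1.1]
th path [-0.012 -0.089 -0.104 -0.091 -0.071 -0.052 -0.034 -0.012 -0.002] zu 0.0027 dH world [-0.124  0.042]
[{'tx': 0.1, 'ty': -0.75, 'turn': -0.1}, {'tx': 0.15, 'ty': -0.66, 'turn': -0.2}, {'tx': 0.2, 'ty': -0.44, 'turn': -0.3}, {'tx': 0.2, 'ty': -0.29, 'turn': -0.3}, {'tx': 0.1, 'ty': -0.2, 'turn': -0.3}, {'tx': 0.05, 'ty': -0.12, 'turn': -0.2}, {'tx': 0.0, 'ty': -0.04, 'turn': -0.1}, {'tx': 0.0, 'ty': 0.02, 'turn': -0.1}]
fork [[-192.0, -38.0, -1.53, 0.458], [-226.0, -24.0, -1.5, 0.426], [-246.0, -11.0, -1.46, 0.409], [-257.0, 2.0, -1.42, 0.4], [-264.0, 8.0, -1.38, 0.392], [-268.0, 11.0, -1.35, 0.387], [-268.0, 11.0, -1.34, 0.385], [-265.0, 11.0, -1.32, 0.386]]
grip [[-176, 91], [-215, 105], [-240, 119], [-257, 132], [-269, 138], [-276, 141], [-278, 141], [-277, 141]]
th path [-0.014 -0.089 -0.104 -0.093 -0.076 -0.061 -0.048 -0.034 -0.015] zu -0.0007 dH world [-0.137  0.042]
[{'tx': 0.05, 'ty': -0.73, 'turn': 0.0}, {'tx': 0.1, 'ty': -0.59, 'turn': 0.0}, {'tx': 0.15, 'ty': -0.36, 'turn': 0.0}, {'tx': 0.15, 'ty': -0.22, 'turn': 0.0}, {'tx': 0.15, 'ty': -0.15, 'turn': 0.0}, {'tx': 0.1, 'ty': -0.11, 'turn': 0.0}, {'tx': 0.05, 'ty': -0.07, 'turn': 0.0}, {'tx': 0.0, 'ty': -0.03, 'turn': 0.0}]
fork [[-193.0, -41.0, -1.55, 0.457], [-227.0, -30.0, -1.55, 0.429], [-247.0, -18.0, -1.55, 0.414], [-259.0, -8.0, -1.55, 0.408], [-267.0, 2.0, -1.55, 0.405], [-273.0, 9.0, -1.55, 0.403], [-276.0, 13.0, -1.55, 0.402], [-278.0, 13.0, -1.55, 0.4]]
grip [[-176, 88], [-210, 99], [-230, 111], [-242, 121], [-250, 131], [-256, 138], [-259, 142], [-261, 142]]
```

```bash
python3 - <<'E'
from cm import *
s=dict(np.load('pics/scene0.npz'));t=dict(np.load('pics/top0.npz'))
# wrist elbow above grip at time of m1
for z in(.4,.45,.5,.55,.6): print(z,proj(s,[[.5027,.1371,z]]).round().tolist(),proj(t,[[.5027,.1371,z]]).round().tolist())
log=lg(); x,ms,b=estimate(log)
tn=[1,.8,.3,.1,0,-.1,-.1,-.1];e=[-.05,-.05,-.05,-.05,0,0,0,0]
plans((.454,.077),-1.5455,x,ms,b,[(e,tn,.15,-.02),(e,tn,.25,0)])
E
```

```text
0.4 [[335.0, 107.0]] [[254.0, 188.0]]
0.45 [[335.0, 92.0]] [[250.0, 186.0]]
0.5 [[336.0, 76.0]] [[247.0, 183.0]]
0.55 [[336.0, 59.0]] [[242.0, 180.0]]
0.6 [[337.0, 42.0]] [[238.0, 177.0]]
est th,om [0.0951 0.1525] ms,b [ 9.74e-01 -1.00e-04] eq 0.001 res [-3.1  3.8 -3.7  2.  -2.2  3.4  0.9 -1.1]
th path [-0.041 -0.12  -0.12  -0.096 -0.075 -0.052 -0.026  0.005  0.005] zu -0.0006 dH world [-0.108 -0.002]
[{'tx': -0.05, 'ty': -0.58, 'turn': 1.0}, {'tx': -0.05, 'ty': -0.37, 'turn': 0.8}, {'tx': -0.05, 'ty': -0.18, 'turn': 0.3}, {'tx': -0.05, 'ty': -0.1, 'turn': 0.1}, {'tx': 0.0, 'ty': -0.08, 'turn': 0.0}, {'tx': 0.0, 'ty': -0.04, 'turn': -0.1}, {'tx': 0.0, 'ty': 0.03, 'turn': -0.1}, {'tx': 0.0, 'ty': 0.1, 'turn': -0.1}]
fork [[-202.0, -44.0, -1.69, 0.463], [-238.0, -36.0, -1.8, 0.443], [-254.0, -33.0, -1.84, 0.433], [-263.0, -33.0, -1.85, 0.426], [-267.0, -30.0, -1.85, 0.423], [-267.0, -30.0, -1.84, 0.421], [-264.0, -32.0, -1.82, 0.422], [-257.0, -35.0, -1.81, 0.427]]
grip [[-167, 81], [-190, 84], [-201, 85], [-207, 85], [-212, 87], [-214, 88], [-212, 87], [-207, 85]]
th path [-0.071 -0.188 -0.193 -0.155 -0.11  -0.056  0.015  0.093  0.05 ] zu -0.0003 dH world [-0.069 -0.019]
[{'tx': -0.05, 'ty': -0.75, 'turn': 1.0}, {'tx': -0.05, 'ty': -0.59, 'turn': 0.8}, {'tx': -0.05, 'ty': -0.23, 'turn': 0.3}, {'tx': -0.05, 'ty': -0.05, 'turn': 0.1}, {'tx': 0.0, 'ty': 0.06, 'turn': 0.0}, {'tx': 0.0, 'ty': 0.18, 'turn': -0.1}, {'tx': 0.0, 'ty': 0.37, 'turn': -0.1}, {'tx': 0.0, 'ty': 0.49, 'turn': -0.1}]
fork [[-212.0, -43.0, -1.69, 0.454], [-261.0, -32.0, -1.8, 0.423], [-280.0, -27.0, -1.84, 0.41], [-285.0, -28.0, -1.85, 0.406], [-282.0, -29.0, -1.85, 0.409], [-271.0, -35.0, -1.84, 0.416], [-249.0, -45.0, -1.82, 0.433], [-220.0, -57.0, -1.81, 0.455]]
grip [[-178, 82], [-212, 89], [-226, 91], [-230, 90], [-227, 88], [-217, 84], [-197, 75], [-170, 63]]
```

```bash
python3 - <<'E'
from cm import *
log=lg(); x,ms,b=estimate(log)
tn=[1,1,.6,.2,.1,0,0,0];e=[-.1,-.15,-.15,-.1,-.05,0,0,0]
plans((.454,.077),-1.5455,x,ms,b,[(e,tn,.15,-.02),(e,tn,.2,0)])
E
```

```text
est th,om [0.0951 0.1525] ms,b [ 9.74e-01 -1.00e-04] eq 0.001 res [-3.1  3.8 -3.7  2.  -2.2  3.4  0.9 -1.1]
th path [-0.027 -0.104 -0.11  -0.085 -0.063 -0.041 -0.017  0.008  0.005] zu -0.0008 dH world [-0.102 -0.024]
[{'tx': -0.1, 'ty': -0.5, 'turn': 1.0}, {'tx': -0.15, 'ty': -0.29, 'turn': 1.0}, {'tx': -0.15, 'ty': -0.09, 'turn': 0.6}, {'tx': -0.1, 'ty': -0.03, 'turn': 0.2}, {'tx': -0.05, 'ty': -0.02, 'turn': 0.1}, {'tx': 0.0, 'ty': 0.01, 'turn': 0.0}, {'tx': 0.0, 'ty': 0.07, 'turn': 0.0}, {'tx': 0.0, 'ty': 0.11, 'turn': 0.0}]
fork [[-198.0, -48.0, -1.69, 0.466], [-234.0, -46.0, -1.82, 0.447], [-252.0, -47.0, -1.91, 0.437], [-260.0, -50.0, -1.94, 0.431], [-264.0, -51.0, -1.95, 0.428], [-264.0, -51.0, -1.95, 0.429], [-260.0, -53.0, -1.95, 0.431], [-254.0, -57.0, -1.95, 0.436]]
grip [[-163, 78], [-182, 74], [-191, 67], [-195, 63], [-198, 61], [-197, 61], [-194, 59], [-188, 55]]
th path [-0.055 -0.148 -0.15  -0.114 -0.079 -0.04   0.008  0.06   0.033] zu 0.0003 dH world [-0.079 -0.038]
[{'tx': -0.1, 'ty': -0.66, 'turn': 1.0}, {'tx': -0.15, 'ty': -0.38, 'turn': 1.0}, {'tx': -0.15, 'ty': -0.09, 'turn': 0.6}, {'tx': -0.1, 'ty': 0.02, 'turn': 0.2}, {'tx': -0.05, 'ty': 0.07, 'turn': 0.1}, {'tx': 0.0, 'ty': 0.14, 'turn': 0.0}, {'tx': 0.0, 'ty': 0.26, 'turn': 0.0}, {'tx': 0.0, 'ty': 0.34, 'turn': 0.0}]
fork [[-207.0, -46.0, -1.69, 0.457], [-249.0, -43.0, -1.82, 0.433], [-267.0, -44.0, -1.91, 0.423], [-272.0, -48.0, -1.94, 0.42], [-272.0, -52.0, -1.95, 0.421], [-264.0, -56.0, -1.95, 0.426], [-251.0, -64.0, -1.95, 0.438], [-233.0, -75.0, -1.95, 0.452]]
grip [[-173, 79], [-197, 76], [-205, 70], [-207, 64], [-205, 60], [-198, 55], [-184, 47], [-167, 37]]
```

send_rows(steps=[{"tx":-0.1,"ty":-0.53,"tz":0,"turn":1.0,"grip":0},{"tx":-0.15,"ty":-0.31,"tz":0,"turn":1.0,"grip":0},{"tx":-0.15,"ty":-0.09,"tz":0,"turn":0.6,"grip":0},{"tx":-0.1,"ty":-0.03,"tz":0,"turn":0.2,"grip":0},{"tx":-0.05,"ty":-0.02,"tz":0,"turn":0.1,"grip":0},{"tx":0,"ty":0.02,"tz":0,"turn":0,"grip":0},{"tx":0,"ty":0.07,"tz":0,"turn":0,"grip":0}], newtons=58)

```text
time: 22.52
position: [0.3911, 0.1764, 0.1706]
tool_rot: [2.601, 1.763, 0.001]
ft_force: [-0.6, 0.2, -9.0]
grip_width: 0.271
grip_force: 58.0
```

```bash
python3 - <<'E'
from cm import *
s=[[-.1,-.53,1],[-.15,-.31,1],[-.15,-.09,.6],[-.1,-.03,.2],[-.05,-.02,.1],[0,.02,0],[0,.07,0]]
tn=[-.1,-.3,-.4,-.4,-.4,-.3,-.1,-.1]
go(s,21.65,-1.5455,[([.05,.1,.2,.2,.2,.1,.05,0],tn,.05,.06),([0]*8,[0]*8,.05,.0)])
E
```

```text
top 22.525 -0.0176 0.7 502
scene 22.575 -0.0067 0.3 234
t 22.625 tcp [0.3915 0.1761 0.1706] yaw -1.9515 hinge [0.3432 0.0554 0.1106] [-262.  -53.] q7 -0.9
est th,om [-0.0093  0.0156] ms,b [1.0191e+00 4.0000e-04] eq -0.004 res [-2.7  3.4 -4.   1.8  1.   0.4  3.5 -3.4]
th path [-0.008 -0.004  0.001  0.001  0.003  0.006  0.006  0.011  0.001] zu -0.0039 dH world [0.031 0.05 ]
[{'tx': 0.05, 'ty': -0.03, 'turn': -0.1}, {'tx': 0.1, 'ty': -0.07, 'turn': -0.3}, {'tx': 0.2, 'ty': -0.09, 'turn': -0.4}, {'tx': 0.2, 'ty': -0.1, 'turn': -0.4}, {'tx': 0.2, 'ty': -0.08, 'turn': -0.4}, {'tx': 0.1, 'ty': -0.03, 'turn': -0.3}, {'tx': 0.05, 'ty': 0.01, 'turn': -0.1}, {'tx': 0.0, 'ty': 0.04, 'turn': -0.1}]
fork [[-261.0, -51.0, -1.94, 0.43], [-257.0, -46.0, -1.9, 0.432], [-249.0, -36.0, -1.84, 0.436], [-243.0, -26.0, -1.78, 0.44], [-236.0, -15.0, -1.73, 0.445], [-231.0, -10.0, -1.69, 0.447], [-228.0, -8.0, -1.67, 0.449], [-224.0, -9.0, -1.66, 0.451]]
grip [[-196, 62], [-196, 69], [-196, 82], [-196, 96], [-196, 109], [-196, 115], [-195, 118], [-193, 117]]
th path [-0.006 -0.004 -0.004 -0.004 -0.004 -0.005 -0.005 -0.007 -0.008] zu -0.0035 dH world [ 0.001 -0.   ]
[{'tx': 0.0, 'ty': 0.01, 'turn': 0.0}, {'tx': 0.0, 'ty': 0.01, 'turn': 0.0}, {'tx': 0.0, 'ty': 0.0, 'turn': 0.0}, {'tx': 0.0, 'ty': 0.0, 'turn': 0.0}, {'tx': 0.0, 'ty': 0.0, 'turn': 0.0}, {'tx': 0.0, 'ty': -0.0, 'turn': 0.0}, {'tx': 0.0, 'ty': -0.0, 'turn': 0.0}, {'tx': 0.0, 'ty': -0.01, 'turn': 0.0}]
fork [[-262.0, -54.0, -1.95, 0.43], [-261.0, -54.0, -1.95, 0.43], [-261.0, -54.0, -1.95, 0.43], [-261.0, -54.0, -1.95, 0.43], [-261.0, -54.0, -1.95, 0.43], [-261.0, -54.0, -1.95, 0.43], [-261.0, -54.0, -1.95, 0.43], [-262.0, -54.0, -1.95, 0.43]]
grip [[-195, 58], [-195, 58], [-195, 58], [-195, 58], [-195, 58], [-195, 58], [-195, 58], [-195, 58]]
```

```bash
python3 - <<'E'
from cm import *
log=lg(); x,ms,b=estimate(log)
tn=[.8,.5,.1,-.3,-.5,-.6,-.6,-.6,-.6,-.5,-.3,-.2];e=[0,0,0,0,.1,.2,.25,.25,.25,.25,.15,.05]
plans((.3432,.0554),-1.9515,x,ms,b,[(e,tn,.2,.086),(e,tn,.4,.086)])
E
```

```text
est th,om [-0.0093  0.0156] ms,b [1.0191e+00 4.0000e-04] eq -0.004 res [-2.7  3.4 -4.   1.8  1.   0.4  3.5 -3.4]
th path [-0.039 -0.045 -0.035 -0.022 -0.011 -0.002  0.005  0.011  0.022  0.035
  0.054  0.076  0.034] zu -0.0007 dH world [0.105 0.074]
[{'tx': 0.0, 'ty': 0.07, 'turn': 0.8}, {'tx': 0.0, 'ty': 0.11, 'turn': 0.5}, {'tx': 0.0, 'ty': 0.07, 'turn': 0.1}, {'tx': 0.0, 'ty': -0.01, 'turn': -0.3}, {'tx': 0.1, 'ty': -0.06, 'turn': -0.5}, {'tx': 0.2, 'ty': -0.07, 'turn': -0.6}, {'tx': 0.25, 'ty': -0.06, 'turn': -0.6}, {'tx': 0.25, 'ty': -0.03, 'turn': -0.6}, {'tx': 0.25, 'ty': 0.01, 'turn': -0.6}, {'tx': 0.25, 'ty': 0.08, 'turn': -0.5}, {'tx': 0.15, 'ty': 0.18, 'turn': -0.3}, {'tx': 0.05, 'ty': 0.23, 'turn': -0.2}]
fork [[-271.0, -47.0, -2.06, 0.432], [-273.0, -46.0, -2.13, 0.436], [-271.0, -47.0, -2.15, 0.439], [-267.0, -50.0, -2.11, 0.438], [-259.0, -49.0, -2.04, 0.441], [-246.0, -43.0, -1.95, 0.448], [-232.0, -33.0, -1.87, 0.456], [-217.0, -23.0, -1.78, 0.466], [-201.0, -13.0, -1.7, 0.476], [-183.0, -2.0, -1.63, 0.489], [-165.0, 3.0, -1.59, 0.503], [-148.0, 3.0, -1.56, 0.516]]
gr
[... 586 characters left out ...]
'turn': -0.6}, {'tx': 0.25, 'ty': 0.04, 'turn': -0.6}, {'tx': 0.25, 'ty': 0.11, 'turn': -0.5}, {'tx': 0.15, 'ty': 0.22, 'turn': -0.3}, {'tx': 0.05, 'ty': 0.28, 'turn': -0.2}]
fork [[-272.0, -47.0, -2.06, 0.431], [-275.0, -44.0, -2.13, 0.434], [-273.0, -46.0, -2.15, 0.437], [-269.0, -49.0, -2.11, 0.437], [-260.0, -49.0, -2.04, 0.44], [-246.0, -43.0, -1.95, 0.448], [-231.0, -34.0, -1.87, 0.457], [-214.0, -25.0, -1.78, 0.468], [-196.0, -16.0, -1.7, 0.479], [-177.0, -5.0, -1.63, 0.494], [-157.0, -0.0, -1.59, 0.51], [-136.0, -1.0, -1.56, 0.526]]
grip [[-194, 57], [-189, 54], [-186, 51], [-186, 51], [-184, 57], [-180, 69], [-174, 83], [-167, 96], [-159, 109], [-149, 122], [-134, 128], [-117, 128]]
```

```bash
python3 - <<'E'
from cm import *
log=lg(); x,ms,b=estimate(log)
tn=[.8,.5,.1,-.3,-.5,-.6,-.6,-.5,-.4,-.3,-.2,-.1];e=[0,0,0,0,.05,.1,.15,.15,.15,.2,.2,.1]
plans((.3432,.0554),-1.9515,x,ms,b,[(e,tn,.35,.096)])
E
```

```text
est th,om [-0.0093  0.0156] ms,b [1.0191e+00 4.0000e-04] eq -0.004 res [-2.7  3.4 -4.   1.8  1.   0.4  3.5 -3.4]
th path [-0.055 -0.07  -0.061 -0.044 -0.029 -0.017 -0.005  0.006  0.018  0.035
  0.064  0.095  0.047] zu 0.0047 dH world [0.113 0.044]
[{'tx': 0.0, 'ty': -0.02, 'turn': 0.8}, {'tx': 0.0, 'ty': 0.06, 'turn': 0.5}, {'tx': 0.0, 'ty': 0.06, 'turn': 0.1}, {'tx': 0.0, 'ty': 0.01, 'turn': -0.3}, {'tx': 0.05, 'ty': -0.02, 'turn': -0.5}, {'tx': 0.1, 'ty': -0.03, 'turn': -0.6}, {'tx': 0.15, 'ty': 0.0, 'turn': -0.6}, {'tx': 0.15, 'ty': 0.05, 'turn': -0.5}, {'tx': 0.15, 'ty': 0.11, 'turn': -0.4}, {'tx': 0.2, 'ty': 0.18, 'turn': -0.3}, {'tx': 0.2, 'ty': 0.28, 'turn': -0.2}, {'tx': 0.1, 'ty': 0.33, 'turn': -0.1}]
fork [[-275.0, -45.0, -2.06, 0.428], [-280.0, -41.0, -2.13, 0.431], [-278.0, -42.0, -2.15, 0.433], [-274.0, -46.0, -2.11, 0.433], [-265.0, -49.0, -2.04, 0.435], [-254.0, -49.0, -1.95, 0.438], [-240.0, -46.0, -1.87, 0.445], [-225.0, -43.0, -1.8, 0.453], [-209.0, -40.0, -1.74, 0.464], [-190.0, -33.0, -1.7, 0.48], [-167.0, -28.0, -1.67, 0.5], [-144.0, -27.0, -1.66, 0.52]]
grip [[-197, 59], [-194, 57], [-191, 54], [-191, 54], [-190, 57], [-188, 63], [-183, 71], [-177, 77], [-167, 83], [-153, 91], [-133, 98], [-113, 99]]
```

send_rows(steps=[{"tx":0,"ty":-0.02,"tz":0,"turn":0.8,"grip":0},{"tx":0,"ty":0.06,"tz":0,"turn":0.5,"grip":0},{"tx":0,"ty":0.06,"tz":0,"turn":0.1,"grip":0},{"tx":0,"ty":0.01,"tz":0,"turn":-0.3,"grip":0},{"tx":0.05,"ty":-0.02,"tz":0,"turn":-0.5,"grip":0},{"tx":0.1,"ty":-0.03,"tz":0,"turn":-0.6,"grip":0},{"tx":0.15,"ty":0,"tz":0,"turn":-0.6,"grip":0},{"tx":0.15,"ty":0.05,"tz":0,"turn":-0.5,"grip":0},{"tx":0.15,"ty":0.11,"tz":0,"turn":-0.4,"grip":0},{"tx":0.2,"ty":0.18,"tz":0,"turn":-0.3,"grip":0},{"tx":0.2,"ty":0.28,"tz":0,"turn":-0.2,"grip":0},{"tx":0.1,"ty":0.33,"tz":0,"turn":-0.1,"grip":0}], newtons=58)

```text
time: 24.12
position: [0.4668, 0.2302, 0.1704]
tool_rot: [-2.313, -2.126, -0.0]
ft_force: [0.7, 0.7, -7.9]
grip_width: 0.272
grip_force: 58.0
```

```bash
python3 - <<'E'
from cm import *
s=[[0,-.02,.8],[0,.06,.5],[0,.06,.1],[0,.01,-.3],[.05,-.02,-.5],[.1,-.03,-.6],[.15,0,-.6],[.15,.05,-.5],[.15,.11,-.4],[.2,.18,-.3],[.2,.28,-.2],[.1,.33,-.1]]
e=[.05,.1,.15,.1,.05,0,0,0];z=[0]*8;tn=[-.1,-.2,-.3,-.3,-.3,-.2,-.1,0]
go(s,22.625,-1.9515,[(e,z,.1,.0),(e,z,.2,.05),(e,tn,.2,.06)])
E
```

```text
top 24.125 0.1875 1.1 472
scene 24.175 0.1823 0.3 218
t 24.225 tcp [0.4686 0.2294 0.1705] yaw -1.6574 hinge [0.4574 0.0999 0.1105] [-143.  -27.] q7 -0.57
est th,om [ 0.1735 -0.171 ] ms,b [9.764e-01 4.000e-04] eq -0.006 res [-6.6  8.2 -1.1 -2.7  4.4 -1.9 -2.2  1.9]
th path [ 0.03  -0.078 -0.109 -0.1   -0.083 -0.065 -0.05  -0.036 -0.019] zu 0.0 dH world [-0.138  0.039]
[{'tx': 0.05, 'ty': -0.75, 'turn': 0.0}, {'tx': 0.1, 'ty': -0.68, 'turn': 0.0}, {'tx': 0.15, 'ty': -0.4, 'turn': 0.0}, {'tx': 0.1, 'ty': -0.22, 'turn': 0.0}, {'tx': 0.05, 'ty': -0.14, 'turn': 0.0}, {'tx': 0.0, 'ty': -0.09, 'turn': 0.0}, {'tx': 0.0, 'ty': -0.05, 'turn': 0.0}, {'tx': 0.0, 'ty': -0.02, 'turn': 0.0}]
fork [[-186.0, -13.0, -1.66, 0.485], [-224.0, 2.0, -1.66, 0.456], [-245.0, 17.0, -1.66, 0.443], [-256.0, 26.0, -1.66, 0.437], [-264.0, 31.0, -1.66, 0.433], [-269.0, 32.0, -1.66, 0.429], [-272.0, 33.0, -1.66, 0.427], [-273.0, 33.0, -1.66, 0.426]]
grip [[-154, 113], [-192, 128], [-214, 143], [-225, 152], [-232, 157], [-238, 158], [-241, 159], [-242, 159]]
th path [ 0.03  -0.091 -0.183 -0.215 -0.184 -0.116 -0.019  
[... 798 characters left out ...]
7 dH world [-0.095  0.044]
[{'tx': 0.05, 'ty': -0.75, 'turn': -0.1}, {'tx': 0.1, 'ty': -0.75, 'turn': -0.2}, {'tx': 0.15, 'ty': -0.75, 'turn': -0.3}, {'tx': 0.1, 'ty': -0.65, 'turn': -0.3}, {'tx': 0.05, 'ty': -0.27, 'turn': -0.3}, {'tx': 0.0, 'ty': 0.09, 'turn': -0.2}, {'tx': 0.0, 'ty': 0.42, 'turn': -0.1}, {'tx': 0.0, 'ty': 0.61, 'turn': 0.0}]
fork [[-184.0, -14.0, -1.64, 0.485], [-223.0, 1.0, -1.62, 0.452], [-260.0, 18.0, -1.57, 0.422], [-292.0, 30.0, -1.53, 0.396], [-302.0, 34.0, -1.49, 0.385], [-293.0, 33.0, -1.46, 0.39], [-266.0, 32.0, -1.45, 0.41], [-230.0, 31.0, -1.45, 0.441]]
grip [[-154, 113], [-197, 129], [-239, 147], [-277, 159], [-292, 164], [-287, 163], [-262, 162], [-225, 161]]
```

```bash
python3 - <<'E'
from cm import *
log=lg(); x,ms,b=estimate(log)
tn=[1,1,.6,.2,0,0];e=[0,-.05,-.05,-.05,0,0]
plans((.4574,.0999),-1.6574,x,ms,b,[(e,tn,.1,-.03),(e,tn,.15,-.03)])
E
```

```text
est th,om [ 0.1735 -0.171 ] ms,b [9.764e-01 4.000e-04] eq -0.006 res [-6.6  8.2 -1.1 -2.7  4.4 -1.9 -2.2  1.9]
th path [ 0.015 -0.081 -0.096 -0.082 -0.069 -0.066 -0.034] zu -0.0002 dH world [-0.128  0.025]
[{'tx': 0.0, 'ty': -0.53, 'turn': 1.0}, {'tx': -0.05, 'ty': -0.31, 'turn': 1.0}, {'tx': -0.05, 'ty': -0.12, 'turn': 0.6}, {'tx': -0.05, 'ty': -0.1, 'turn': 0.2}, {'tx': 0.0, 'ty': -0.13, 'turn': 0.0}, {'tx': 0.0, 'ty': -0.14, 'turn': 0.0}]
fork [[-191.0, -14.0, -1.8, 0.495], [-225.0, -2.0, -1.94, 0.479], [-242.0, 5.0, -2.02, 0.472], [-252.0, 8.0, -2.05, 0.466], [-258.0, 13.0, -2.05, 0.462], [-265.0, 18.0, -2.05, 0.458]]
grip [[-142, 107], [-161, 111], [-168, 112], [-175, 113], [-181, 117], [-188, 122]]
th path [-0.004 -0.109 -0.12  -0.092 -0.062 -0.04  -0.021] zu -0.0012 dH world [-0.12   0.017]
[{'tx': 0.0, 'ty': -0.64, 'turn': 1.0}, {'tx': -0.05, 'ty': -0.36, 'turn': 1.0}, {'tx': -0.05, 'ty': -0.11, 'turn': 0.6}, {'tx': -0.05, 'ty': -0.03, 'turn': 0.2}, {'tx': 0.0, 'ty': -0.02, 'turn': 0.0}, {'tx': 0.0, 'ty': -0.0, 'turn': 0.0}]
fork [[-197.0, -12.0, -1.8, 0.489], [-235.0, 1.0, -1.94, 0.471], [-251.0, 7.0, -2.02, 0.465], [-257.0, 8.0, -2.05, 0.461], [-258.0, 9.0, -2.05, 0.461], [-258.0, 9.0, -2.05, 0.461]]
grip [[-149, 108], [-170, 113], [-177, 114], [-180, 113], [-181, 113], [-181, 113]]
```

send_rows(steps=[{"tx":0,"ty":-0.69,"tz":0,"turn":1.0,"grip":0},{"tx":-0.05,"ty":-0.38,"tz":0,"turn":1.0,"grip":0},{"tx":-0.05,"ty":-0.11,"tz":0,"turn":0.6,"grip":0},{"tx":-0.05,"ty":-0.03,"tz":0,"turn":0.2,"grip":0},{"tx":0,"ty":-0.01,"tz":0,"turn":0,"grip":0}], newtons=58)

```text
time: 24.85
position: [0.3916, 0.2325, 0.1706]
tool_rot: [2.684, 1.633, 0.0]
ft_force: [-0.5, 0.4, -8.4]
grip_width: 0.266
grip_force: 58.0
```

```bash
python3 - <<'E'
from cm import *
s=[[0,-.69,1],[-.05,-.38,1],[-.05,-.11,.6],[-.05,-.03,.2],[0,-.01,0]]
tn=[-.1,-.3,-.5,-.6,-.6,-.5,-.3,-.1]
go(s,24.225,-1.6574,[([0]*8,tn,.1,.05),([0]*8,tn,.2,.08),([0]*8,[0]*8,.05,0)])
E
```

```text
top 24.85 -0.042 0.5 499
scene 24.9 -0.0251 0.5 221
t 24.95 tcp [0.3918 0.2327 0.1706] yaw -2.0484 hinge [0.3321 0.1173 0.1106] [-264.    9.] q7 -1.08
est th,om [-0.0174  0.193 ] ms,b [1.0193e+00 1.0000e-03] eq -0.01 res [ 1.4 -1.8  2.8 -3.7 -2.8  4.3  2.4 -2.7]
th path [-0.04  -0.055 -0.054 -0.046 -0.034 -0.024 -0.014 -0.006 -0.009] zu -0.0017 dH world [-0.023  0.016]
[{'tx': 0.0, 'ty': -0.27, 'turn': -0.1}, {'tx': 0.0, 'ty': -0.27, 'turn': -0.3}, {'tx': 0.0, 'ty': -0.25, 'turn': -0.5}, {'tx': 0.0, 'ty': -0.22, 'turn': -0.6}, {'tx': 0.0, 'ty': -0.18, 'turn': -0.6}, {'tx': 0.0, 'ty': -0.13, 'turn': -0.5}, {'tx': 0.0, 'ty': -0.05, 'turn': -0.3}, {'tx': 0.0, 'ty': 0.01, 'turn': -0.1}]
fork [[-275.0, 18.0, -2.03, 0.447], [-284.0, 24.0, -1.99, 0.439], [-289.0, 28.0, -1.92, 0.432], [-291.0, 29.0, -1.84, 0.424], [-290.0, 30.0, -1.76, 0.418], [-289.0, 30.0, -1.69, 0.413], [-287.0, 29.0, -1.64, 0.411], [-284.0, 29.0, -1.63, 0.411]]
grip [[-200, 124], [-213, 133], [-225, 141], [-237, 148], [-247, 152], [-254, 155], [-257, 156], [-256, 156]]
th path [-0.088 -0.128 -0.12  -0.092 -0.058 -0.02   
[... 804 characters left out ...]
-0.0001 dH world [-0.04   0.021]
[{'tx': 0.0, 'ty': -0.13, 'turn': 0.0}, {'tx': 0.0, 'ty': -0.13, 'turn': 0.0}, {'tx': 0.0, 'ty': -0.11, 'turn': 0.0}, {'tx': 0.0, 'ty': -0.09, 'turn': 0.0}, {'tx': 0.0, 'ty': -0.07, 'turn': 0.0}, {'tx': 0.0, 'ty': -0.07, 'turn': 0.0}, {'tx': 0.0, 'ty': -0.08, 'turn': 0.0}, {'tx': 0.0, 'ty': -0.08, 'turn': 0.0}]
fork [[-270.0, 14.0, -2.05, 0.452], [-276.0, 19.0, -2.05, 0.448], [-282.0, 23.0, -2.05, 0.444], [-286.0, 26.0, -2.05, 0.442], [-289.0, 28.0, -2.05, 0.44], [-293.0, 31.0, -2.05, 0.438], [-297.0, 34.0, -2.05, 0.436], [-300.0, 36.0, -2.05, 0.433]]
grip [[-193, 119], [-199, 123], [-205, 127], [-209, 131], [-212, 133], [-216, 136], [-220, 138], [-223, 141]]
```

```bash
python3 - <<'E'
from cm import *
log=lg(); x,ms,b=estimate(log)
tn=[1,.7,0,-.3,-.6,-.7,-.7,-.6,-.6,-.5,-.4,-.2];e=[0,-.05,-.1,-.05,0,0,0.05,.1,.1,.1,.05,0]
plans((.3321,.1173),-2.0484,x,ms,b,[(e,tn,.3,.13)])
E
```

```text
est th,om [-0.0174  0.193 ] ms,b [1.0193e+00 1.0000e-03] eq -0.01 res [ 1.4 -1.8  2.8 -3.7 -2.8  4.3  2.4 -2.7]
th path [-0.112 -0.161 -0.146 -0.12  -0.093 -0.068 -0.044 -0.024  0.001  0.033
  0.083  0.133  0.051] zu -0.0118 dH world [ 0.119 -0.003]
[{'tx': 0.0, 'ty': -0.34, 'turn': 1.0}, {'tx': -0.05, 'ty': -0.16, 'turn': 0.7}, {'tx': -0.1, 'ty': -0.04, 'turn': 0.0}, {'tx': -0.05, 'ty': -0.02, 'turn': -0.3}, {'tx': 0.0, 'ty': -0.02, 'turn': -0.6}, {'tx': 0.0, 'ty': 0.01, 'turn': -0.7}, {'tx': 0.05, 'ty': 0.07, 'turn': -0.7}, {'tx': 0.1, 'ty': 0.13, 'turn': -0.6}, {'tx': 0.1, 'ty': 0.2, 'turn': -0.6}, {'tx': 0.1, 'ty': 0.3, 'turn': -0.5}, {'tx': 0.05, 'ty': 0.45, 'turn': -0.4}, {'tx': 0.0, 'ty': 0.52, 'turn': -0.2}]
fork [[-294.0, 33.0, -2.19, 0.445], [-312.0, 47.0, -2.29, 0.439], [-318.0, 45.0, -2.29, 0.433], [-317.0, 40.0, -2.24, 0.429], [-310.0, 33.0, -2.16, 0.429], [-300.0, 25.0, -2.06, 0.429], [-284.0, 17.0, -1.96, 0.434], [-265.0, 13.0, -1.88, 0.443], [-242.0, 9.0, -1.8, 0.455], [-214.0, 4.0, -1.73, 0.472], [-181.0, -3.0, -1.67, 0.495], [-147.0, -12.0, -1.64, 0.521]]
grip [[-203, 126], [-212, 131], [-218, 129], [-221, 128], [-222, 129], [-222, 128], [-216, 128], [-207, 129], [-193, 129], [-174, 128], [-148, 123], [-118, 115]]
```

```bash
python3 - <<'E'
from cm import *
log=lg(); x,ms,b=estimate(log)
tn=[1,1,.5,0,-.4,-.6,-.8,-.8,-.8,-.6,-.5,-.3];e=[0,0,0,0,0,0,0,0,0,0,0,0]
plans((.3321,.1173),-2.0484,x,ms,b,[(e,tn,.15,.12),(e,tn,.22,.12)])
E
```

```text
est th,om [-0.0174  0.193 ] ms,b [1.0193e+00 1.0000e-03] eq -0.01 res [ 1.4 -1.8  2.8 -3.7 -2.8  4.3  2.4 -2.7]
th path [-0.079 -0.12  -0.115 -0.094 -0.073 -0.059 -0.043 -0.028 -0.009  0.012
  0.046  0.081  0.029] zu -0.0076 dH world [ 0.06  -0.013]
[{'tx': 0.0, 'ty': -0.16, 'turn': 1.0}, {'tx': 0.0, 'ty': -0.02, 'turn': 1.0}, {'tx': 0.0, 'ty': 0.06, 'turn': 0.5}, {'tx': 0.0, 'ty': 0.03, 'turn': 0.0}, {'tx': 0.0, 'ty': -0.03, 'turn': -0.4}, {'tx': 0.0, 'ty': -0.07, 'turn': -0.6}, {'tx': 0.0, 'ty': -0.07, 'turn': -0.8}, {'tx': 0.0, 'ty': -0.04, 'turn': -0.8}, {'tx': 0.0, 'ty': 0.01, 'turn': -0.8}, {'tx': 0.0, 'ty': 0.1, 'turn': -0.6}, {'tx': 0.0, 'ty': 0.22, 'turn': -0.5}, {'tx': 0.0, 'ty': 0.29, 'turn': -0.3}]
fork [[-285.0, 27.0, -2.19, 0.451], [-298.0, 41.0, -2.33, 0.45], [-301.0, 46.0, -2.4, 0.451], [-300.0, 44.0, -2.4, 0.452], [-297.0, 40.0, -2.34, 0.451], [-293.0, 35.0, -2.26, 0.45], [-285.0, 28.0, -2.15, 0.449], [-276.0, 20.0, -2.03, 0.448], [-263.0, 12.0, -1.92, 0.448], [-248.0, 4.0, -1.84, 0.452], [-228.0, -5.0, -1.77, 0.461], [-206.0, -12.0, -1.73, 0.474]]
grip [[-194, 120],
[... 574 characters left out ...]
.02, 'turn': -0.8}, {'tx': 0.0, 'ty': 0.08, 'turn': -0.8}, {'tx': 0.0, 'ty': 0.18, 'turn': -0.6}, {'tx': 0.0, 'ty': 0.32, 'turn': -0.5}, {'tx': 0.0, 'ty': 0.39, 'turn': -0.3}]
fork [[-289.0, 29.0, -2.19, 0.449], [-303.0, 45.0, -2.33, 0.447], [-306.0, 50.0, -2.4, 0.448], [-305.0, 47.0, -2.4, 0.449], [-300.0, 42.0, -2.34, 0.449], [-294.0, 34.0, -2.26, 0.448], [-285.0, 25.0, -2.15, 0.448], [-273.0, 15.0, -2.03, 0.449], [-256.0, 4.0, -1.92, 0.451], [-237.0, -6.0, -1.84, 0.458], [-211.0, -17.0, -1.77, 0.471], [-184.0, -27.0, -1.73, 0.49]]
grip [[-198, 122], [-200, 125], [-198, 122], [-196, 120], [-196, 120], [-197, 121], [-198, 121], [-197, 121], [-193, 118], [-184, 113], [-166, 105], [-144, 97]]
```

send_rows(steps=[{"tx":0,"ty":-0.22,"tz":0,"turn":1.0,"grip":0},{"tx":0,"ty":-0.05,"tz":0,"turn":1.0,"grip":0},{"tx":0,"ty":0.06,"tz":0,"turn":0.5,"grip":0},{"tx":0,"ty":0.05,"tz":0,"turn":0,"grip":0},{"tx":0,"ty":0,"tz":0,"turn":-0.4,"grip":0}], newtons=58)

```text
time: 25.58
position: [0.3825, 0.2356, 0.1705]
tool_rot: [2.892, 1.226, 0.0]
ft_force: [-0.1, 0.7, -9.0]
grip_width: 0.274
grip_force: 58.0
```

```bash
python3 - <<'E'
from cm import *
s=[[0,-.22,1],[0,-.05,1],[0,.06,.5],[0,.05,0],[0,0,-.4]]
tn=[-.6,-.8,-.9,-.9,-.8,-.7,-.5,-.3,-.1,0]
e=[0,0,0,0,0.05,.05,.05,.05,.05,0]
go(s,24.95,-2.0484,[(e,tn,.05,.13),(e,tn,.2,.13)])
E
```

```text
top 25.575 -0.0919 0.2 465
scene 25.625 -0.0808 0.5 227
t 25.675 tcp [0.3823 0.2358 0.1706] yaw -2.341 hinge [0.2917 0.1425 0.1106] [-300.   41.] q7 -1.4
est th,om [-0.0927 -0.1336] ms,b [1.0201e+00 1.0000e-03] eq -0.01 res [ 3.9 -4.9 -2.7  4.3  1.9 -3.3  6.4 -5.6]
th path [-0.029  0.016  0.031  0.033  0.031  0.031  0.031  0.033  0.038  0.042
  0.014] zu -0.0003 dH world [ 0.133 -0.038]
[{'tx': 0.0, 'ty': 0.28, 'turn': -0.6}, {'tx': 0.0, 'ty': 0.15, 'turn': -0.8}, {'tx': 0.0, 'ty': 0.02, 'turn': -0.9}, {'tx': 0.0, 'ty': -0.04, 'turn': -0.9}, {'tx': 0.05, 'ty': -0.04, 'turn': -0.8}, {'tx': 0.05, 'ty': -0.02, 'turn': -0.7}, {'tx': 0.05, 'ty': 0.03, 'turn': -0.5}, {'tx': 0.05, 'ty': 0.08, 'turn': -0.3}, {'tx': 0.05, 'ty': 0.14, 'turn': -0.1}, {'tx': 0.0, 'ty': 0.15, 'turn': 0.0}]
fork [[-283.0, 19.0, -2.26, 0.454], [-266.0, 2.0, -2.15, 0.457], [-253.0, -9.0, -2.02, 0.457], [-241.0, -16.0, -1.89, 0.456], [-228.0, -18.0, -1.78, 0.457], [-216.0, -19.0, -1.68, 0.458], [-205.0, -19.0, -1.61, 0.461], [-194.0, -18.0, -1.57, 0.467], [-184.0, -16.0, -1.56, 0.475], [-175.0, -18.0, -1.56, 0.483]]

[... 399 characters left out ...]
'turn': -0.9}, {'tx': 0.05, 'ty': -0.03, 'turn': -0.8}, {'tx': 0.05, 'ty': -0.0, 'turn': -0.7}, {'tx': 0.05, 'ty': 0.04, 'turn': -0.5}, {'tx': 0.05, 'ty': 0.1, 'turn': -0.3}, {'tx': 0.05, 'ty': 0.17, 'turn': -0.1}, {'tx': 0.0, 'ty': 0.18, 'turn': 0.0}]
fork [[-284.0, 20.0, -2.26, 0.453], [-268.0, 4.0, -2.15, 0.456], [-254.0, -7.0, -2.02, 0.457], [-242.0, -15.0, -1.89, 0.456], [-229.0, -17.0, -1.78, 0.457], [-215.0, -18.0, -1.68, 0.459], [-204.0, -18.0, -1.61, 0.462], [-192.0, -17.0, -1.57, 0.469], [-179.0, -16.0, -1.56, 0.479], [-169.0, -18.0, -1.56, 0.489]]
grip [[-187, 107], [-181, 100], [-180, 100], [-182, 101], [-182, 104], [-181, 107], [-178, 109], [-171, 111], [-161, 112], [-150, 111]]
```

send_rows(steps=[{"tx":0,"ty":0.24,"tz":0,"turn":-0.6,"grip":0},{"tx":0,"ty":0.13,"tz":0,"turn":-0.8,"grip":0},{"tx":0,"ty":0.02,"tz":0,"turn":-0.9,"grip":0},{"tx":0,"ty":-0.03,"tz":0,"turn":-0.9,"grip":0},{"tx":0.05,"ty":-0.03,"tz":0,"turn":-0.8,"grip":0},{"tx":0.05,"ty":0,"tz":0,"turn":-0.7,"grip":0}], newtons=58)

```text
time: 26.42
position: [0.3977, 0.2275, 0.1705]
tool_rot: [-2.342, -2.094, -0.0]
ft_force: [0.4, -0.4, -8.3]
grip_width: 0.272
grip_force: 58.0
```

```bash
python3 - <<'E'
from cm import *
s=[[0,.24,-.6],[0,.13,-.8],[0,.02,-.9],[0,-.03,-.9],[.05,-.03,-.8],[.05,0,-.7]]
tn=[-.3,-.2,-.1,0,0,0,0,0]
e=[.05,.05,.05,.05,.05,.05,.0,0]
go(s,25.675,-2.341,[(e,tn,.05,.1),(e,tn,.2,.1)])
E
```

```text
top 26.425 0.0335 1.1 493
scene 26.475 0.0213 0.2 231
t 26.525 tcp [0.3977 0.2278 0.1706] yaw -1.6853 hinge [0.3828 0.0986 0.1106] [-216.  -17.] q7 -0.7
est th,om [ 0.0065 -0.2894] ms,b [1.0181e+00 1.0000e-03] eq -0.011 res [ 0.  -3.2  3.7  1.1 -4.   7.3 -4.4 -1.3  0.9]
th path [0.005 0.009 0.011 0.01  0.01  0.013 0.019 0.025 0.004] zu -0.0032 dH world [0.065 0.015]
[{'tx': 0.05, 'ty': 0.07, 'turn': -0.3}, {'tx': 0.05, 'ty': 0.1, 'turn': -0.2}, {'tx': 0.05, 'ty': 0.11, 'turn': -0.1}, {'tx': 0.05, 'ty': 0.12, 'turn': 0.0}, {'tx': 0.05, 'ty': 0.12, 'turn': 0.0}, {'tx': 0.05, 'ty': 0.12, 'turn': 0.0}, {'tx': 0.0, 'ty': 0.13, 'turn': 0.0}, {'tx': 0.0, 'ty': 0.12, 'turn': 0.0}]
fork [[-206.0, -16.0, -1.64, 0.463], [-196.0, -16.0, -1.62, 0.47], [-187.0, -14.0, -1.6, 0.477], [-180.0, -13.0, -1.6, 0.485], [-172.0, -11.0, -1.6, 0.493], [-165.0, -10.0, -1.6, 0.5], [-157.0, -11.0, -1.6, 0.507], [-150.0, -12.0, -1.6, 0.513]]
grip [[-177, 110], [-170, 112], [-163, 113], [-156, 115], [-148, 117], [-140, 118], [-133, 117], [-126, 115]]
th path [-0.013 -0.017 -0.013 -0.007  0.003  0.017  0.037  0.059  0.023] zu 0.0008 dH world [0.084 0.015]
[{'tx': 0.05, 'ty': -0.03, 'turn': -0.3}, {'tx': 0.05, 'ty': 0.05, 'turn': -0.2}, {'tx': 0.05, 'ty': 0.12, 'turn': -0.1}, {'tx': 0.05, 'ty': 0.16, 'turn': 0.0}, {'tx': 0.05, 'ty': 0.19, 'turn': 0.0}, {'tx': 0.05, 'ty': 0.21, 'turn': 0.0}, {'tx': 0.0, 'ty': 0.25, 'turn': 0.0}, {'tx': 0.0, 'ty': 0.26, 'turn': 0.0}]
fork [[-212.0, -15.0, -1.64, 0.459], [-205.0, -13.0, -1.62, 0.463], [-196.0, -12.0, -1.6, 0.47], [-186.0, -11.0, -1.6, 0.48], [-174.0, -10.0, -1.6, 0.492], [-161.0, -10.0, -1.6, 0.504], [-146.0, -12.0, -1.6, 0.517], [-131.0, -15.0, -1.6, 0.53]]
grip [[-183, 112], [-179, 114], [-171, 116], [-161, 117], [-150, 118], [-137, 118], [-122, 115], [-107, 112]]
```

```bash
python3 - <<'E'
from cm import *
log=lg(); x,ms,b=estimate(log)
tn=[0]*8
e=[-.05,-.05,0,0,0,0,0.05,.05]
plans((.3828,.0986),-1.6853,x,ms,b,[(e,tn,.1,.1),(e,tn,.15,.12)])
E
```

```text
est th,om [ 0.0065 -0.2894] ms,b [1.0181e+00 1.0000e-03] eq -0.011 res [ 0.  -3.2  3.7  1.1 -4.   7.3 -4.4 -1.3  0.9]
th path [-0.006 -0.003  0.002  0.006  0.011  0.017  0.028  0.038  0.013] zu 0.0012 dH world [ 0.07  -0.008]
[{'tx': -0.05, 'ty': 0.1, 'turn': 0.0}, {'tx': -0.05, 'ty': 0.15, 'turn': 0.0}, {'tx': 0.0, 'ty': 0.15, 'turn': 0.0}, {'tx': 0.0, 'ty': 0.15, 'turn': 0.0}, {'tx': 0.0, 'ty': 0.15, 'turn': 0.0}, {'tx': 0.0, 'ty': 0.15, 'turn': 0.0}, {'tx': 0.05, 'ty': 0.17, 'turn': 0.0}, {'tx': 0.05, 'ty': 0.16, 'turn': 0.0}]
fork [[-211.0, -21.0, -1.69, 0.461], [-204.0, -27.0, -1.69, 0.467], [-195.0, -29.0, -1.69, 0.474], [-186.0, -31.0, -1.69, 0.482], [-178.0, -34.0, -1.69, 0.489], [-169.0, -36.0, -1.69, 0.497], [-158.0, -36.0, -1.69, 0.507], [-148.0, -36.0, -1.69, 0.517]]
grip [[-177, 104], [-169, 99], [-160, 96], [-151, 94], [-143, 91], [-134, 89], [-124, 89], [-113, 89]]
th path [-0.02  -0.026 -0.018 -0.009  0.003  0.017  0.039  0.062  0.024] zu -0.0004 dH world [ 0.085 -0.01 ]
[{'tx': -0.05, 'ty': 0.02, 'turn': 0.0}, {'tx': -0.05, 'ty': 0.1, 'turn': 0.0}, {'tx': 0.0, 'ty': 0.16, 'turn': 0.0}, {'tx': 0.0, 'ty': 0.18, 'turn': 0.0}, {'tx': 0.0, 'ty': 0.2, 'turn': 0.0}, {'tx': 0.0, 'ty': 0.22, 'turn': 0.0}, {'tx': 0.05, 'ty': 0.27, 'turn': 0.0}, {'tx': 0.05, 'ty': 0.27, 'turn': 0.0}]
fork [[-216.0, -20.0, -1.69, 0.457], [-211.0, -25.0, -1.69, 0.461], [-202.0, -27.0, -1.69, 0.468], [-191.0, -30.0, -1.69, 0.477], [-180.0, -33.0, -1.69, 0.487], [-167.0, -37.0, -1.69, 0.499], [-151.0, -38.0, -1.69, 0.514], [-134.0, -40.0, -1.69, 0.529]]
grip [[-181, 105], [-176, 101], [-167, 98], [-157, 95], [-145, 92], [-132, 88], [-116, 87], [-100, 86]]
```

Option 1.5 lateral, 6 rows, then look again.

send_rows(steps=[{"tx":-0.05,"ty":0.06,"tz":0,"turn":0,"grip":0},{"tx":-0.05,"ty":0.12,"tz":0,"turn":0,"grip":0},{"tx":0,"ty":0.15,"tz":0,"turn":0,"grip":0},{"tx":0,"ty":0.16,"tz":0,"turn":0,"grip":0},{"tx":0,"ty":0.17,"tz":0,"turn":0,"grip":0},{"tx":0,"ty":0.17,"tz":0,"turn":0,"grip":0}], newtons=58)

```text
time: 27.28
position: [0.4472, 0.2157, 0.1705]
tool_rot: [2.346, 2.09, 0.0]
ft_force: [0.0, 0.3, -8.3]
grip_width: 0.268
grip_force: 58.0
```

```bash
python3 - <<'E'
from cm import *
s=[[-.05,.06,0],[-.05,.12,0],[0,.15,0],[0,.16,0],[0,.17,0],[0,.17,0]]
tn=[0,-.1,-.2,-.2,-.2,-.2,-.2,-.1]
e=[.05,.1,.1,.1,.1,.1,.1,.05]
go(s,26.525,-1.6853,[(e,tn,.1,.08),(e,tn,.2,.08)])
E
```

```text
top 27.275 0.0275 1.1 507
scene 27.325 0.0175 0.6 259
t 27.375 tcp [0.4478 0.2153 0.1706] yaw -1.6873 hinge [0.4327 0.0862 0.1106] [-169.  -37.] q7 -0.61
est th,om [ 0.0101 -0.1755] ms,b [1.0314 0.0013] eq -0.013 res [ 2.6 -3.2  1.5 -3.5  7.  -4.9 -0.8  1.9 -2.8  2.2]
th path [-0.015 -0.022 -0.017 -0.011 -0.005  0.003  0.017  0.028  0.008] zu 0.0024 dH world [0.043 0.041]
[{'tx': 0.05, 'ty': -0.04, 'turn': 0.0}, {'tx': 0.1, 'ty': -0.0, 'turn': -0.1}, {'tx': 0.1, 'ty': 0.02, 'turn': -0.2}, {'tx': 0.1, 'ty': 0.03, 'turn': -0.2}, {'tx': 0.1, 'ty': 0.04, 'turn': -0.2}, {'tx': 0.1, 'ty': 0.06, 'turn': -0.2}, {'tx': 0.1, 'ty': 0.09, 'turn': -0.2}, {'tx': 0.05, 'ty': 0.11, 'turn': -0.1}]
fork [[-171.0, -33.0, -1.69, 0.496], [-167.0, -28.0, -1.67, 0.5], [-161.0, -23.0, -1.65, 0.504], [-154.0, -19.0, -1.62, 0.509], [-147.0, -14.0, -1.59, 0.514], [-139.0, -9.0, -1.56, 0.52], [-129.0, -5.0, -1.53, 0.527], [-121.0, -3.0, -1.52, 0.535]]
grip [[-136, 92], [-134, 98], [-131, 103], [-128, 109], [-125, 114], [-120, 119], [-114, 124], [-107, 127]]
th path [-0.031 -0.047 -0.041 -0.028 -0.015  0.002  0.03   0.056  0.02 ] zu 0.0006 dH world [0.06  0.042]
[{'tx': 0.05, 'ty': -0.13, 'turn': 0.0}, {'tx': 0.1, 'ty': -0.05, 'turn': -0.1}, {'tx': 0.1, 'ty': 0.02, 'turn': -0.2}, {'tx': 0.1, 'ty': 0.07, 'turn': -0.2}, {'tx': 0.1, 'ty': 0.1, 'turn': -0.2}, {'tx': 0.1, 'ty': 0.14, 'turn': -0.2}, {'tx': 0.1, 'ty': 0.21, 'turn': -0.2}, {'tx': 0.05, 'ty': 0.24, 'turn': -0.1}]
fork [[-176.0, -32.0, -1.69, 0.492], [-175.0, -26.0, -1.67, 0.493], [-169.0, -21.0, -1.65, 0.497], [-160.0, -17.0, -1.62, 0.504], [-149.0, -13.0, -1.59, 0.512], [-137.0, -9.0, -1.56, 0.522], [-120.0, -6.0, -1.53, 0.536], [-103.0, -5.0, -1.52, 0.551]]
grip [[-141, 93], [-142, 100], [-139, 105], [-134, 110], [-127, 115], [-117, 119], [-104, 123], [-89, 125]]
```

send_rows(steps=[{"tx":0.05,"ty":-0.13,"tz":0,"turn":0,"grip":0},{"tx":0.1,"ty":-0.05,"tz":0,"turn":-0.1,"grip":0},{"tx":0.1,"ty":0.02,"tz":0,"turn":-0.2,"grip":0},{"tx":0.1,"ty":0.07,"tz":0,"turn":-0.2,"grip":0},{"tx":0.1,"ty":0.1,"tz":0,"turn":-0.2,"grip":0},{"tx":0.1,"ty":0.14,"tz":0,"turn":-0.2,"grip":0},{"tx":0.1,"ty":0.2,"tz":0,"turn":-0.2,"grip":0},{"tx":0.05,"ty":0.22,"tz":0,"turn":-0.1,"grip":0}], newtons=58)

```text
time: 28.38
position: [0.4839, 0.2593, 0.1705]
tool_rot: [2.161, 2.281, 0.0]
ft_force: [0.5, 1.0, -8.3]
grip_width: 0.27
grip_force: 58.0
```

```bash
python3 - <<'E'
from cm import *
s=[[.05,-.13,0],[.1,-.05,-.1],[.1,.02,-.2],[.1,.07,-.2],[.1,.1,-.2],[.1,.14,-.2],[.1,.2,-.2],[.05,.22,-.1]]
tn=[-.2,-.4,-.5,-.6,-.6,-.5,-.4,-.2]
e=[0,0,0,.0,.0,.0,.0,.0]
go(s,27.375,-1.6873,[(e,tn,.05,.06),(e,tn,.2,.06)])
E
```

```text
top 28.375 0.0274 1.3 487
scene 28.425 0.0131 0.0 255
t 28.475 tcp [0.4849 0.2588 0.1706] yaw -1.519 hinge [0.4916 0.1289 0.1106] [-104.   -4.] q7 -0.45
est th,om [ 0.0014 -0.2796] ms,b [1.0155 0.0011] eq -0.012 res [ 2.3 -3.   6.9 -4.7  0.7  3.2 -5.2 -0.7 -3.   3.4]
th path [-0.001  0.007  0.011  0.014  0.014  0.015  0.02   0.023  0.003] zu -0.0017 dH world [0.062 0.017]
[{'tx': 0.0, 'ty': 0.09, 'turn': -0.2}, {'tx': 0.0, 'ty': 0.06, 'turn': -0.4}, {'tx': 0.0, 'ty': 0.0, 'turn': -0.5}, {'tx': 0.0, 'ty': -0.04, 'turn': -0.6}, {'tx': 0.0, 'ty': -0.06, 'turn': -0.6}, {'tx': 0.0, 'ty': -0.04, 'turn': -0.5}, {'tx': 0.0, 'ty': -0.0, 'turn': -0.4}, {'tx': 0.0, 'ty': 0.04, 'turn': -0.2}]
fork [[-95.0, -5.0, -1.49, 0.554], [-84.0, -5.0, -1.44, 0.558], [-75.0, -5.0, -1.37, 0.558], [-67.0, -4.0, -1.28, 0.555], [-60.0, -3.0, -1.2, 0.552], [-53.0, -1.0, -1.13, 0.55], [-46.0, 1.0, -1.07, 0.55], [-41.0, 3.0, -1.04, 0.552]]
grip [[-85, 125], [-82, 125], [-82, 125], [-84, 124], [-88, 124], [-90, 123], [-90, 123], [-88, 124]]
th path [0.    0.009 0.013 0.016 0.016 0.015 0.019 0.021 0.003] zu -0.0009 dH world [0.061 0.016]
[{'tx': 0.0, 'ty': 0.1, 'turn': -0.2}, {'tx': 0.0, 'ty': 0.06, 'turn': -0.4}, {'tx': 0.0, 'ty': 0.0, 'turn': -0.5}, {'tx': 0.0, 'ty': -0.04, 'turn': -0.6}, {'tx': 0.0, 'ty': -0.06, 'turn': -0.6}, {'tx': 0.0, 'ty': -0.05, 'turn': -0.5}, {'tx': 0.0, 'ty': -0.01, 'turn': -0.4}, {'tx': 0.0, 'ty': 0.03, 'turn': -0.2}]
fork [[-95.0, -5.0, -1.49, 0.555], [-84.0, -5.0, -1.44, 0.558], [-75.0, -5.0, -1.37, 0.558], [-66.0, -4.0, -1.28, 0.556], [-59.0, -3.0, -1.2, 0.553], [-53.0, -1.0, -1.13, 0.55], [-47.0, 1.0, -1.07, 0.549], [-42.0, 3.0, -1.04, 0.551]]
grip [[-85, 125], [-81, 125], [-81, 125], [-84, 124], [-87, 124], [-90, 123], [-91, 123], [-89, 124]]
```

send_rows(steps=[{"tx":0,"ty":0.09,"tz":0,"turn":-0.2,"grip":0},{"tx":0,"ty":0.06,"tz":0,"turn":-0.4,"grip":0},{"tx":0,"ty":0,"tz":0,"turn":-0.5,"grip":0},{"tx":0,"ty":-0.04,"tz":0,"turn":-0.6,"grip":0},{"tx":0,"ty":-0.06,"tz":0,"turn":-0.6,"grip":0},{"tx":0,"ty":-0.04,"tz":0,"turn":-0.5,"grip":0},{"tx":0,"ty":0,"tz":0,"turn":-0.4,"grip":0},{"tx":0,"ty":0.03,"tz":0,"turn":-0.2,"grip":0}], newtons=58)

```text
time: 29.48
position: [0.4853, 0.2575, 0.1706]
tool_rot: [-1.564, -2.724, 0.0]
ft_force: [-0.6, 0.1, -7.8]
grip_width: 0.273
grip_force: 58.0
```

```bash
python3 - <<'E'
from cm import *
s=[[0,.09,-.2],[0,.06,-.4],[0,0,-.5],[0,-.04,-.6],[0,-.06,-.6],[0,-.04,-.5],[0,0,-.4],[0,.03,-.2]]
tn=[-.2,-.4,-.6,-.7,-.7,-.6,-.4,-.2]
e=[0,0,0,.0,.0,.0,.0,.0]
go(s,28.475,-1.519,[(e,tn,.05,.0),(e,tn,.2,.0)])
E
```

```text
top 29.475 -0.0306 2.0 447
scene 29.525 -0.0446 0.2 281
t 29.575 tcp [0.4856 0.2578 0.1706] yaw -1.0434 hinge [0.551  0.1454 0.1106] [-43.   3.] q7 0.03
est th,om [-0.0539 -0.2358] ms,b [1.0435e+00 8.0000e-04] eq -0.008 res [-0.2  2.9  5.6 -2.   2.6 -7.8 -2.  -1.8  2.8]
th path [-0.01   0.025  0.038  0.039  0.036  0.034  0.033  0.033  0.009] zu -0.0025 dH world [0.081 0.069]
[{'tx': 0.0, 'ty': 0.34, 'turn': -0.2}, {'tx': 0.0, 'ty': 0.24, 'turn': -0.4}, {'tx': 0.0, 'ty': 0.09, 'turn': -0.6}, {'tx': 0.0, 'ty': -0.0, 'turn': -0.7}, {'tx': 0.0, 'ty': -0.04, 'turn': -0.7}, {'tx': 0.0, 'ty': -0.03, 'turn': -0.6}, {'tx': 0.0, 'ty': 0.01, 'turn': -0.4}, {'tx': 0.0, 'ty': 0.05, 'turn': -0.2}]
fork [[-21.0, 12.0, -1.02, 0.57], [-1.0, 21.0, -0.96, 0.584], [14.0, 28.0, -0.88, 0.59], [24.0, 35.0, -0.78, 0.59], [32.0, 42.0, -0.68, 0.588], [39.0, 48.0, -0.6, 0.586], [44.0, 54.0, -0.54, 0.586], [48.0, 59.0, -0.51, 0.589]]
grip [[-71, 132], [-58, 137], [-53, 140], [-53, 140], [-55, 138], [-56, 137], [-56, 137], [-54, 140]]
th path [ 0.045  0.108  0.113  0.09   0.061  0.029 -0.012 -0.054 -0.031] zu -0.0001 dH world [0.053 0.017]
[{'tx': 0.0, 'ty': 0.65, 'turn': -0.2}, {'tx': 0.0, 'ty': 0.39, 'turn': -0.4}, {'tx': 0.0, 'ty': 0.06, 'turn': -0.6}, {'tx': 0.0, 'ty': -0.15, 'turn': -0.7}, {'tx': 0.0, 'ty': -0.25, 'turn': -0.7}, {'tx': 0.0, 'ty': -0.31, 'turn': -0.6}, {'tx': 0.0, 'ty': -0.35, 'turn': -0.4}, {'tx': 0.0, 'ty': -0.34, 'turn': -0.2}]
fork [[-3.0, 19.0, -1.02, 0.589], [25.0, 31.0, -0.96, 0.612], [38.0, 38.0, -0.88, 0.616], [40.0, 40.0, -0.78, 0.607], [38.0, 39.0, -0.68, 0.593], [32.0, 34.0, -0.6, 0.575], [23.0, 24.0, -0.54, 0.557], [12.0, 12.0, -0.51, 0.54]]
grip [[-54, 138], [-32, 148], [-29, 149], [-37, 145], [-49, 136], [-63, 123], [-77, 108], [-90, 92]]
```

```bash
python3 - <<'E'
from cm import *
log=lg(); x,ms,b=estimate(log); estimate(log,win=2.5)
plans((.551,.1454),-1.0434,x,ms,b,[([-.15,-.1,-.05,0,0,0],[0]*6,.15,.05),([-.15,-.1,-.05,0,0,0],[0]*6,.3,.05),([-.15,-.1,-.0,0,0,0],[.3,.2,0,0,0,0],.3,.05)])
E
```

```text
est th,om [-0.0539 -0.2358] ms,b [1.0435e+00 8.0000e-04] eq -0.008 res [-0.2  2.9  5.6 -2.   2.6 -7.8 -2.  -1.8  2.8]
est th,om [-0.0549 -0.2385] ms,b [1.0023e+00 2.0000e-04] eq -0.002 res [ 0.3 -0.4 -2.6  3.  -2.3  2. ]
th path [0.009 0.056 0.065 0.056 0.043 0.03  0.008] zu -0.0009 dH world [0.086 0.029]
[{'tx': -0.15, 'ty': 0.51, 'turn': 0.0}, {'tx': -0.1, 'ty': 0.42, 'turn': 0.0}, {'tx': -0.05, 'ty': 0.26, 'turn': 0.0}, {'tx': 0.0, 'ty': 0.15, 'turn': 0.0}, {'tx': 0.0, 'ty': 0.09, 'turn': 0.0}, {'tx': 0.0, 'ty': 0.05, 'turn': 0.0}]
fork [[-11.0, 6.0, -1.04, 0.581], [14.0, 9.0, -1.04, 0.606], [30.0, 12.0, -1.04, 0.622], [38.0, 16.0, -1.04, 0.631], [43.0, 17.0, -1.04, 0.636], [46.0, 19.0, -1.04, 0.639]]
grip [[-58, 127], [-33, 131], [-17, 133], [-9, 137], [-4, 139], [-1, 140]]
th path [ 0.036  0.095  0.098  0.073  0.034 -0.005 -0.007] zu 0.0029 dH world [0.071 0.021]
[{'tx': -0.15, 'ty': 0.66, 'turn': 0.0}, {'tx': -0.1, 'ty': 0.49, 'turn': 0.0}, {'tx': -0.05, 'ty': 0.23, 'turn': 0.0}, {'tx': 0.0, 'ty': 0.05, 'turn': 0.0}, {'tx': 0.0, 'ty': -0.08, 'turn': 0.0}, {'tx': 0.0, 'ty': -0.15, 'turn': 0.0}]
fork [[-3.0, 9.0, -1.04, 0.59], [27.0, 14.0, -1.04, 0.619], [41.0, 16.0, -1.04, 0.633], [43.0, 17.0, -1.04, 0.636], [39.0, 16.0, -1.04, 0.632], [31.0, 12.0, -1.04, 0.623]]
grip [[-50, 130], [-20, 135], [-6, 138], [-4, 139], [-8, 137], [-17, 134]]
th path [ 0.036  0.096  0.103  0.076  0.034 -0.008 -0.011] zu -0.0009 dH world [0.071 0.023]
[{'tx': -0.15, 'ty': 0.75, 'turn': 0.3}, {'tx': -0.1, 'ty': 0.56, 'turn': 0.2}, {'tx': -0.0, 'ty': 0.26, 'turn': 0.0}, {'tx': 0.0, 'ty': 0.05, 'turn': 0.0}, {'tx': 0.0, 'ty': -0.09, 'turn': 0.0}, {'tx': 0.0, 'ty': -0.16, 'turn': 0.0}]
fork [[-3.0, 9.0, -1.09, 0.595], [27.0, 13.0, -1.11, 0.629], [42.0, 18.0, -1.11, 0.644], [45.0, 19.0, -1.11, 0.647], [40.0, 17.0, -1.11, 0.642], [31.0, 14.0, -1.11, 0.632]]
grip [[-45, 132], [-11, 137], [4, 142], [7, 143], [1, 141], [-8, 138]]
```

```bash
cat > hp.py <<'E'
from cm import *
def hplan(H,y,x,ms,b,Hf,turns,idle=(.1,.3)):
    """Hf: fork-frame mm targets per row"""
    P=np.array(H);rows=[]
    Rf=np.array([[.9878,-.1558],[.1558,.9878]])
    for h,tn in zip(Hf,turns):
        W=np.array([.594,.149])+Rf@np.array(h)/1000; q=y-np.radians(8*tn)
        dG=W-P-L*np.array([np.cos(q)-np.cos(y),np.sin(q)-np.sin(y)])
        tx=-(np.cos(y)*dG[0]+np.sin(y)*dG[1])/.06; ty=(-np.sin(y)*dG[0]+np.cos(y)*dG[1])/.06
        rows.append([round(tx,2),round(ty,2),tn]);P=W;y=q
    v,_=kick(y0:=y+sum(np.radians(8*t) for t in turns),rows); n=len(rows)
    S=sim(x,0,[.125*i+.02 for i in range(n+1)],v,ms,b,list(np.arange(1,n+1)*.125)+[n*.125+i for i in idle])
    print('th',S[:,0].round(3).tolist(),'rel',round(y-.156,2)); print(rows)
E
python3 - <<'E'
from hp import *
x=[-.0545,-.237]
for Hf in ([(-20,6),(-14,9),(-14,11),(-14,13),(-14,14),(-14,14),(-14,14),(-14,14)],[(-10,8),(-8,10),(-12,12),(-15,13),(-16,14),(-16,14),(-16,14),(-16,14)]):
    hplan((.551,.1454),-1.0434,x,1.01,.0004,Hf,[-.7]+[-1]*7)
E
```

```text
th [-0.016, -0.024, -0.055, -0.085, -0.117, -0.154, -0.195, -0.244, -0.291, -0.409] rel -0.12
[[np.float64(-0.11), np.float64(0.16), -0.7], [np.float64(-0.02), np.float64(-0.19), -1], [np.float64(0.01), np.float64(-0.28), -1], [np.float64(0.0), np.float64(-0.28), -1], [np.float64(-0.01), np.float64(-0.29), -1], [np.float64(-0.02), np.float64(-0.3), -1], [np.float64(-0.02), np.float64(-0.3), -1], [np.float64(-0.02), np.float64(-0.3), -1]]
th [0.014, -0.006, -0.05, -0.087, -0.118, -0.152, -0.191, -0.238, -0.283, -0.398] rel -0.12
[[np.float64(-0.13), np.float64(0.33), -0.7], [np.float64(-0.01), np.float64(-0.26), -1], [np.float64(0.04), np.float64(-0.34), -1], [np.float64(0.03), np.float64(-0.33), -1], [np.float64(0.0), np.float64(-0.3), -1], [np.float64(-0.02), np.float64(-0.3), -1], [np.float64(-0.02), np.float64(-0.3), -1], [np.float64(-0.02), np.float64(-0.3), -1]]
```

```bash
python3 - <<'E'
from hp import *
hplan((.551,.1454),-1.0434,[-.0545,-.237],1.01,.0004,[(-19,6),(-16,9),(-17,11),(-18,13),(-18,13.5),(-18,13.5),(-18,13.5),(-18,13.5),(-18,13.5)],[-.7]+[-1]*7+[-.8])
E
```

```text
th [-0.013, -0.028, -0.062, -0.094, -0.129, -0.167, -0.21, -0.261, -0.324, -0.384, -0.54] rel -0.01
[[np.float64(-0.11), np.float64(0.18), -0.7], [np.float64(0.0), np.float64(-0.23), -1], [np.float64(0.02), np.float64(-0.3), -1], [np.float64(0.01), np.float64(-0.29), -1], [np.float64(-0.02), np.float64(-0.3), -1], [np.float64(-0.02), np.float64(-0.3), -1], [np.float64(-0.02), np.float64(-0.3), -1], [np.float64(-0.02), np.float64(-0.3), -1], [np.float64(-0.01), np.float64(-0.24), -0.8]]
```

send_rows(steps=[{"tx":-0.11,"ty":0.18,"tz":0,"turn":-0.7,"grip":0},{"tx":0,"ty":-0.23,"tz":0,"turn":-1.0,"grip":0},{"tx":0.02,"ty":-0.3,"tz":0,"turn":-1.0,"grip":0},{"tx":0.01,"ty":-0.29,"tz":0,"turn":-1.0,"grip":0},{"tx":-0.02,"ty":-0.3,"tz":0,"turn":-1.0,"grip":0},{"tx":-0.02,"ty":-0.3,"tz":0,"turn":-1.0,"grip":0},{"tx":-0.02,"ty":-0.3,"tz":0,"turn":-1.0,"grip":0},{"tx":-0.02,"ty":-0.3,"tz":0,"turn":-1.0,"grip":0},{"tx":-0.01,"ty":-0.24,"tz":0,"turn":-0.8,"grip":0}], newtons=58)

```text
time: 30.7
position: [0.4451, 0.14, 0.1707]
tool_rot: [-0.229, 3.133, -0.0]
ft_force: [0.2, -0.3, -7.7]
grip_width: 0.274
grip_force: 58.0
```

```bash
python3 - <<'E'
from cm import *
log=lg(); look(log,1,'m2')
p,M,s=pose(); f,fx,fy,y=frame(p,M); print('t',s['time'],'tcp',p.round(4),'yaw',round(y,4),fkof(f[:2]).round(),'rel',round(y-.156,3),np.round(s['ft_force'],1))
a=cv2.imread('pics/m2_top.png')[80:260,190:370];b=cv2.imread('pics/m2_scene.png')[60:240,300:480]
cv2.imwrite('pics/m2.png',cv2.resize(np.hstack([a,b]),None,fx=2.2,fy=2.2,interpolation=cv2.INTER_CUBIC))
E
```

```text
top 30.7 -0.1536 0.0 427
scene 30.75 -0.0657 2.6 404
t 30.8 tcp [0.4454 0.1389 0.1707] yaw 0.1399 [-18.  11.] rel -0.016 [-0.2 -0.3 -8.3]
```

View pics/m2.png

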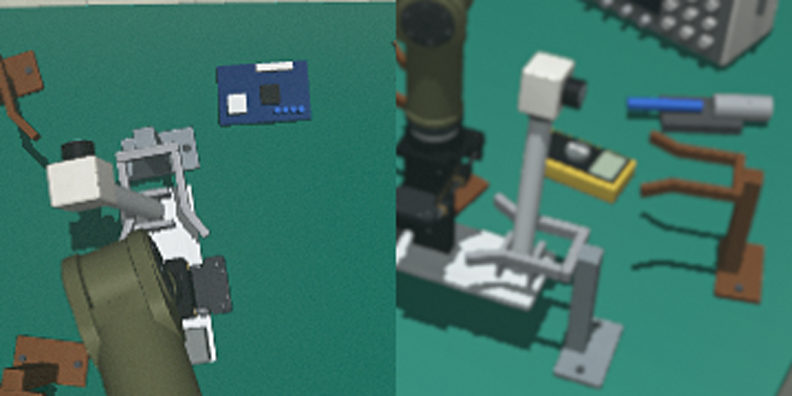

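The column is in the slot, leaning on the left arm (top crop (150,205)) with θ ≈ -0.15. The foot is aligned at fork (-18, 11) mm. I'll lower it straight down.

send_rows(steps=[{"tx":0,"ty":0,"tz":0.08,"turn":0,"grip":0},{"tx":0,"ty":0,"tz":0.15,"turn":0,"grip":0},{"tx":0,"ty":0,"tz":0.18,"turn":0,"grip":0},{"tx":0,"ty":0,"tz":0.18,"turn":0,"grip":0},{"tx":0,"ty":0,"tz":0.18,"turn":0,"grip":0},{"tx":0,"ty":0,"tz":0.18,"turn":0,"grip":0},{"tx":0,"ty":0,"tz":0.18,"turn":0,"grip":0},{"tx":0,"ty":0,"tz":0.18,"turn":0,"grip":0},{"tx":0,"ty":0,"tz":0.18,"turn":0,"grip":0},{"tx":0,"ty":0,"tz":0.15,"turn":0,"grip":0},{"tx":0,"ty":0,"tz":0.1,"turn":0,"grip":0},{"tx":0,"ty":0,"tz":0.05,"turn":0,"grip":0}], newtons=58)

```text
time: 32.3
position: [0.4451, 0.1411, 0.0628]
tool_rot: [0.225, -3.133, 0.0]
ft_force: [-1.2, 0.4, -7.9]
grip_width: 0.269
grip_force: 58.0
```

```bash
python3 - <<'E'
from cm import *
log=lg(); look(log,1)
p,M,s=pose(); f,fx,fy,y=frame(p,M); print('t',s['time'],'tcp',p.round(4),'rel',round(y-.156,3),fkof(f[:2]).round(),f[2],np.round(s['ft_force'],1),np.round(s['torque'],2))
E
```

```text
top 32.3 0.0104 0.1 357
scene 32.35 -0.011 0.8 244
t 32.4 tcp [0.4451 0.1411 0.063 ] rel -0.013 [-18.  14.] 0.0030065107307825772 [ 0.8  0.4 -8.3] [0.01 0.13 0.02]
```

send_rows(steps=[{"tx":0,"ty":0,"tz":0.025,"turn":0,"grip":0},{"tx":0,"ty":0,"tz":0.015,"turn":0,"grip":0},{"tx":0,"ty":0,"tz":0,"turn":0,"grip":0},{"tx":0,"ty":0,"tz":0,"turn":0,"grip":0.5},{"tx":0,"ty":0,"tz":0,"turn":0,"grip":0.7},{"tx":0,"ty":0,"tz":0,"turn":0,"grip":0.7},{"tx":0,"ty":0,"tz":0,"turn":0,"grip":0.7},{"tx":0,"ty":0,"tz":0,"turn":0,"grip":0.7},{"tx":0,"ty":0,"tz":0,"turn":0,"grip":0.7},{"tx":0,"ty":0,"tz":0,"turn":0,"grip":0.7}])

```text
time: 33.65
position: [0.4452, 0.1411, 0.0607]
tool_rot: [-0.225, 3.134, -0.0]
ft_force: [-0.5, -0.8, -0.7]
grip_width: 0.697
grip_force: 0.0
```

```bash
python3 - <<'E'
from cm import *
log=lg(); look(log,1)
p,M,s=pose(); f,fx,fy,y=frame(p,M); print('t',s['time'],'tcp',p.round(4),fkof(f[:2]).round(),s['grip_width'],s['grip_force'],np.round(s['ft_force'],1))
E
```

```text
top 33.65 -0.0291 0.0 353
scene 33.7 -0.0473 0.7 236
t 33.75 tcp [0.4451 0.1411 0.0607] [-18.  14.] 0.7030835720038148 0.0 [-0.4  0.2  0.8]
```

send_rows(steps=[{"tx":0,"ty":0,"tz":-0.2,"turn":0,"grip":0.7},{"tx":0,"ty":0,"tz":-0.4,"turn":0,"grip":0.7},{"tx":0,"ty":0,"tz":-0.6,"turn":0,"grip":0.7},{"tx":0,"ty":0,"tz":-0.6,"turn":0,"grip":0.7},{"tx":0,"ty":0,"tz":-0.6,"turn":0,"grip":0.7},{"tx":0,"ty":0,"tz":-0.4,"turn":0,"grip":0.7},{"tx":0,"ty":0,"tz":0,"turn":0,"grip":0.7},{"tx":0,"ty":0,"tz":0,"turn":0,"grip":0.7},{"tx":0,"ty":0,"tz":0,"turn":0,"grip":0.7},{"tx":0,"ty":0,"tz":0,"turn":0,"grip":0.7}])

```text
time: 35.0
position: [0.4447, 0.1409, 0.2279]
tool_rot: [0.225, -3.132, 0.001]
ft_force: [-0.4, -0.6, -0.2]
grip_width: 0.696
grip_force: 0.0
```

```bash
python3 - <<'E'
from cm import *
p,M,s=pose(); p0=np.array([.4451,.1411,.0607])
for n,o in(('top',(-.8,1.6)),('scene',(-.6,1.5))):
    im=ctrl.get_image(n); print(n,theta(im,p0,M,o)); cv2.imwrite(f'pics/f_{n}.png',im['pixels'][:,:,::-1])
print(s['time'],p,np.round(s['ft_force'],1))
a=cv2.imread('pics/f_top.png')[80:260,190:370];b=cv2.imread('pics/f_scene.png')[60:240,280:460]
cv2.imwrite('pics/f.png',cv2.resize(np.hstack([a,b]),None,fx=2.2,fy=2.2,interpolation=cv2.INTER_CUBIC))
E
```

```text
top (np.float64(-0.029259300671794056), np.float64(0.0422419888380019), array([246.22655367, 165.15988701]), np.int32(354))
scene (np.float64(-0.04836695042998817), np.float64(0.6763376759575274), array([362.81367521, 127.41452991]), np.int32(234))
35.0 [0.44471389 0.14087669 0.22790666] [-0.4 -0.6 -0.2]
```

View pics/f.png

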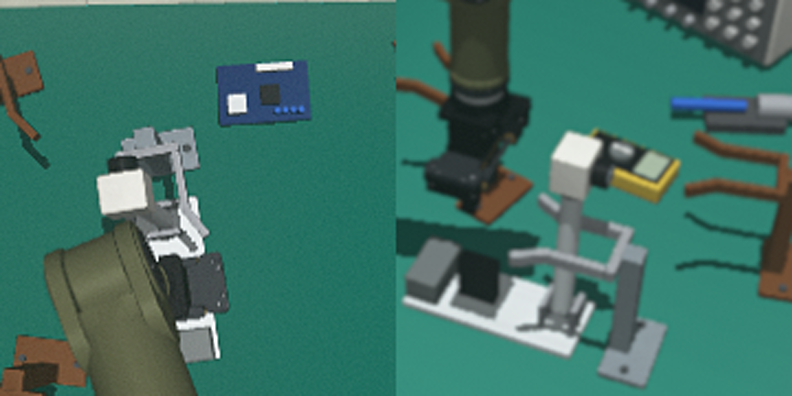

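The foot is flat on the bench, the column stands in the slot leaning about 0.03–0.05 rad on the left arm, and the gripper is clear above. I'm handing in.

```bash
python3 -c "
from bench import ctrl
print(ctrl.close_job())"
```

```text
the job is handed in; nothing more can be done
None
```

I handed the job in at about 35 s; no verdict was returned. By my measurements, the camera stand balanced for over 5 s near its start, stayed within its stops on the way, and now stands flat in the steel fork (about -18, +14 mm, column leaning roughly 0.04 rad on the left arm), released, with the gripper clear.

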